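# Strap kaleidoscope barrels on a curing turntable and turn it once under the lamp

## Robot

A 7-joint arm with a two-finger parallel gripper is mounted at the origin on the work surface. World frame = base frame: x ahead of the robot, y to its left, z up, the work surface at z = 0. Lengths are in m, angles in rad, forces in N, time in s.
With the tool pointing down it reaches from about 0.425 to 0.925 m from the base axis. Payload 6.8 kg.
Tool frame: the origin (TCP) lies at the very end of the fingers, on their centre line; the grasp point (between the pads) lies 19 mm behind it (r.grip_depth is the distance from the TCP to the grasp point, in m); z points along the fingers, y is the direction in which the jaws open and shut (so a half turn about z gives the same grasp; the last joint's range is limited). The gripper opens to 85 mm and grips with 20 to 120 N. Pads are 22 mm wide; open, the fingers measure 114 mm over their backs; the gripper's body (76 mm by 85 mm) begins 54 mm behind the grasp point. The pads swing forward as they close: fully open they stand 13 mm farther back than shut.
Start: joints at [-1.261, 0.477, 0.022, 1.555, -0.011, 1.109, -0.083], TCP at [0.274, 0.617, 0.231] pointing down, gripper open.
Joint ranges: [-2.96, 2.96], [-0.34, 2.1], [-1.41, 1.46], [0.24, 2.44], [-1.37, 4.51], [0.17, 1.92], [-2.96, 2.96]. Speed limits (rad/s): [2.39, 2.39, 3.14, 3.14, 3.14, 3.14, 3.14].

## Interface

Orientations are given as a rotation vector (axis times angle).
In Python, from bench import r, grab_frame gives the robot as it stands. The module is installed in compiled form; this text tells all that it offers.
- The arm moves only by the tool play_rows, never from a script. Its argument "increments" is a list of rows, each a list of 7 numbers: the shift along the tool's x, y, z in mm, then the turn, a rotation vector about the tool's x, y, z in rad, then the closure in counts, from 0 (fully open) to 255 (shut). In form: [[tx, ty, tz, rx, ry, rz, claw], ...]. A call has 1 to 5 rows; each row shifts and turns the pose as measured when the row begins, along the tool's axes as they then stand; what a row does not reach is not made up. A row lasts 1/10 s, in which the tool goes at most 50 mm and 8.59 degrees, less where a joint would pass 70% of its speed; a pose out of reach is approached as far as the arm can. A call is refused whole if a number of a shift passes 50 or a number of a turn 0.15, either way. A call with a gripper value outside its range is refused whole. The fingers move at their own pace and stop on an object; "force" is the grip in N (left out, the last holds). Time passes only in rows, so rows that do not move let the fingers close. It gives the time, the measured TCP pose, the force and the opening at its end, in the units of the state.
- r.get_obs(): the state, without advancing time (a new reading comes with each control period).
- grab_frame(name): name is "scene" or "top"; returns a dict with "color" (480x640x3 uint8, blue, green, red), "depth" (480x640 float32, m along the optical axis (not along the pixel's ray), 0 where there is no reading), "K" (3x3 intrinsics, pixels), "k1" (the pictures are not rectified: a ray, as slopes to the right and down, at radius r is drawn at 1 + k1 r^2 times it, then the intrinsics apply), "T" (4x4, takes a point from camera to world coordinates). Camera axes: x right, y up, looking along -z (the intrinsics and any distortion apply to the point x, -y, -z); pixel columns grow to the right and rows downward; lengths in m; the calibration is good to about 2 mm. A picture is of the moment at which its call begins.
- r.hand_in(): hands the job in, once; it reports no verdict.
The state is a dict: "clock": time; "joints": joint angles; "qvel": joint speeds; "tau": joint torques, N m; "tcp_pos": TCP position; "orientation": TCP orientation; "contact_force": force on the tool from outside, world axes, zero at the start; "moment": the same for the moment, N m; "grip_width": finger opening in m.
Only numpy, scipy, OpenCV 4.12 (cv2) and the standard library are available. Lean on these libraries where they do the work, as an engineer would, in place of code of your own. Each camera call takes 0.05 s, during which the arm holds its last target.

## Task

First feel the empty turntable's bearing: by its crank, rock it about 20 degrees anticlockwise and then about 20 degrees clockwise of the index post (seen from above), and bring it back to the post. Then, with the red stripe still near the post, lay every kaleidoscope barrel in a V-cradle of its own, collar between the two V-plates, and swing that cradle's yellow strap fully over it. Last, give the loaded turntable one full turn anticlockwise, so that it ends with the red stripe at the white index post again and every barrel still seated under its closed strap; leave the other things on the bench alone.

Things in the scene. Friction and masses are not known exactly. Their poses are not given: they have to be found in the camera images.
- hub (a point): centre of the turntable: a flat aluminium disc, 300 mm across, its top 45 mm above the bench, on a grey round foot that is fixed to the bench. This point is on the turning axis at the disc's top; x, y, z turn with the disc. The disc carries three blue V-cradles in a triangle and one crank post near the rim; a red stripe on its rim stands at the white index post of the foot when joint disc is a whole number of turns.
- disc (a joint): angle of the turntable, rad, 0 when the red stripe is at the white index post; it grows anticlockwise seen from above, counts on past a full turn (6.283), has no stops, and stays where it is left. Turning it at the crank takes about 5 N.
- crank_grip (a point): middle of the black round crank grip (22 mm across, 42 mm tall, upright, spins freely on its steel post), 120 mm from the turntable's axis, 107 mm above the disc's top; the grip's top is 126 mm above the disc and nothing else on the disc is higher than 86 mm above it.
- mid_pink (a point): centre of the pink kaleidoscope barrel: a round pink tube, 30 mm across and 140 mm long along its x axis, with a wooden square collar (34 x 34 mm, 36 mm long in x) round its middle, on which it lies on the bench with this point 17 mm up. 0.1 to 0.2 kg. The two ends are equivalent. May be absent.
- mid_teal (a point): centre of the teal kaleidoscope barrel: a round teal tube, 30 mm across and 140 mm long along its x axis, with a wooden square collar (34 x 34 mm, 36 mm long in x) round its middle, on which it lies on the bench with this point 17 mm up. 0.1 to 0.2 kg. The two ends are equivalent. May be absent.
- mid_orange (a point): centre of the orange kaleidoscope barrel: a round orange tube, 30 mm across and 140 mm long along its x axis, with a wooden square collar (34 x 34 mm, 36 mm long in x) round its middle, on which it lies on the bench with this point 17 mm up. 0.1 to 0.2 kg. The two ends are equivalent. May be absent.
- seat_a (a point): where the centre of a barrel lies when it is seated in V-cradle a: 35 mm above the disc's top, 66 mm from the turntable's axis; x is the direction of the barrel's axis, y points to the turntable's axis, z up. The cradle is a pair of blue 90 degree V-plates, each 12 mm thick, at x = -34 and +34 mm, as high as the seat point, 42 mm wide at the mouth; the barrel's collar goes in the 56 mm gap between them.
- strap_a (a joint): angle of the yellow clamp strap of cradle a, rad: 0 open (points along the seat's -x, clear of the barrel), 1.571 fully closed against its stop (points along +y, across the barrel over the V-plate at x = -34 mm, 2 mm above the barrel). It swings level, clockwise from above when closing, and stays where it is left (about 0.7 N at the knob, less than the turntable's own friction).
- pivot_a (a point): point on the upright pivot axis of strap a, at the height of the knob's middle: in the seat's frame x = -34, y = -32, z = +39 mm.
- knob_a (a point): middle of the black upright knob of strap a (16 mm across, 27 mm tall, spins freely on its pin), 44 mm from the pivot, near the strap's free end; the strap's flat top (16 mm wide) lies 16 mm below this point.
- seat_b (a point): where the centre of a barrel lies when it is seated in V-cradle b: 35 mm above the disc's top, 66 mm from the turntable's axis; x is the direction of the barrel's axis, y points to the turntable's axis, z up. The cradle is a pair of blue 90 degree V-plates, each 12 mm thick, at x = -34 and +34 mm, as high as the seat point, 42 mm wide at the mouth; the barrel's collar goes in the 56 mm gap between them.
- strap_b (a joint): angle of the yellow clamp strap of cradle b, rad: 0 open (points along the seat's -x, clear of the barrel), 1.571 fully closed against its stop (points along +y, across the barrel over the V-plate at x = -34 mm, 2 mm above the barrel). It swings level, clockwise from above when closing, and stays where it is left (about 0.7 N at the knob, less than the turntable's own friction).
- pivot_b (a point): point on the upright pivot axis of strap b, at the height of the knob's middle: in the seat's frame x = -34, y = -32, z = +39 mm.
- knob_b (a point): middle of the black upright knob of strap b (16 mm across, 27 mm tall, spins freely on its pin), 44 mm from the pivot, near the strap's free end; the strap's flat top (16 mm wide) lies 16 mm below this point.
- seat_c (a point): where the centre of a barrel lies when it is seated in V-cradle c: 35 mm above the disc's top, 66 mm from the turntable's axis; x is the direction of the barrel's axis, y points to the turntable's axis, z up. The cradle is a pair of blue 90 degree V-plates, each 12 mm thick, at x = -34 and +34 mm, as high as the seat point, 42 mm wide at the mouth; the barrel's collar goes in the 56 mm gap between them.
- strap_c (a joint): angle of the yellow clamp strap of cradle c, rad: 0 open (points along the seat's -x, clear of the barrel), 1.571 fully closed against its stop (points along +y, across the barrel over the V-plate at x = -34 mm, 2 mm above the barrel). It swings level, clockwise from above when closing, and stays where it is left (about 0.7 N at the knob, less than the turntable's own friction).
- pivot_c (a point): point on the upright pivot axis of strap c, at the height of the knob's middle: in the seat's frame x = -34, y = -32, z = +39 mm.
- knob_c (a point): middle of the black upright knob of strap c (16 mm across, 27 mm tall, spins freely on its pin), 44 mm from the pivot, near the strap's free end; the strap's flat top (16 mm wide) lies 16 mm below this point.
- glue: white glue bottle, 48 mm across, 120 mm tall; a bystander, to be left where it is; origin at its underside
- tape: red ring of tape, 90 mm across, 24 mm high; a bystander, to be left where it is; origin at its underside
- mug: blue mug, 85 mm tall; a bystander, to be left where it is; origin at its underside
- pincushion: green pincushion, 72 mm across; a bystander, to be left where it is; origin at its underside
- pinbox: clear flat box of coloured pins, 90 x 65 x 22 mm; a bystander, to be left where it is; origin at its underside
- driver: screwdriver with blue handle, 190 mm long, a bystander, to be left where it is; lies along its x axis
There are look-alikes about, which are no part of the job. Several things look just like the part that bears mid_pink: the one meant starts farthest to the robot's left.

How it is judged:
By the outcome, as a careful person would: the job done as asked, in the order asked, and still so for the second after the job is handed in, with the robot touching nothing.
Of barrel_pink, barrel_teal, barrel_orange only 2 to 3 are there at a start; the rules pass over those that are not, and their reading is None.
At some moment in a run one of barrel_pink, barrel_teal, barrel_orange may be knocked a few centimetres aside while the robot is not near it.
Once in a run the grip may slacken for a moment while it holds something.
It also fails if it takes over 210 s, if anything falls off the work surface, if the arm or the gripper's body presses on something with over 40 N, if the wrist force passes 120 N, or if a joint passes its speed limit or range.

## Working session

There is one attempt and no reset: what is moved stays moved. The work goes in short steps, Python scripts to look and compute and a tool call to move; the robot and the scene stay as the last step left them, time stands still between calls to the robot, and variables do not carry over. Pictures are saved under pics/ and viewed, and the job is handed in when it is done.

Besides the shell and the picture viewer there is one more tool, called after "Request:" in YAML: its name, and indented under it one key for each argument. play_rows: Moves the arm, as the interface text tells. Its arguments: {"type":"object","properties":{"increments":{"type":"array","items":{"type":"array","items":{"type":"number"}}},"force":{"type":"number"}},"required":["increments"]}

```bash
mkdir -p pics
python3 - <<'E'
from bench import r, grab_frame
import cv2, numpy as np
o=r.get_obs(); print(o)
for n in ("scene","top"):
    f=grab_frame(n); cv2.imwrite(f"pics/{n}0.png",f["color"]); print(n,f["K"],f["k1"],f["T"])
    np.savez(f"pics/{n}0.npz",**f)
E
```

```text
{'clock': 0.0, 'joints': array([-1.26111689,  0.47781249,  0.02236106,  1.55646639, -0.01148403,
        1.10929427, -0.08311238]), 'qvel': array([-1.16379041e-03, -3.66352156e-05,  3.27515372e-04, -9.92427227e-04,
        9.40924362e-04,  2.76839596e-04,  1.58013333e-03]), 'tau': array([ 2.05212045e-04, -5.96443820e+01,  1.60755605e+00, -2.81200004e+01,
        1.23343058e-02,  9.33537172e-03,  4.16800034e-07]), 'tcp_pos': array([0.27365682, 0.6163838 , 0.23031152]), 'orientation': array([-6.51441824e-01, -3.07307893e+00,  2.88764471e-03]), 'contact_force': array([-0.26187168, -0.04414128, -0.05944737]), 'moment': array([-0.01810887,  0.05444626, -0.030743  ]), 'grip_width': 0.08536211144569966}
scene [[522.16782958   0.         323.34681383]
 [  0.         522.16782958 238.2544045 ]
 [  0.           0.           1.        ]] 0.02103324171939347 [[ 0.80896554 -0.33109892  0.48574506  1.17205614]
 [ 0.58783981  0.44947571 -0.67261873 -1.01922971]
 [ 0.00437273  0.82966565  0.55824348  0.86047132]
 [ 0.          0.          0.          1.        ]]
top [[552.8152655    0.         321.97790618]
 [  0.         552.8152655  238.46678087]
 [  0.           0.           1.        ]] -0.17258604798210428 [[ 0.02421596  0.99411426 -0.10559556  0.36176278]
 [-0.99962847  0.02540041  0.00988627 -0.09906635]
 [ 0.01251025  0.10531692  0.99436002  1.46186644]
 [ 0.          0.          0.          1.        ]]
```

View pics/scene0.png

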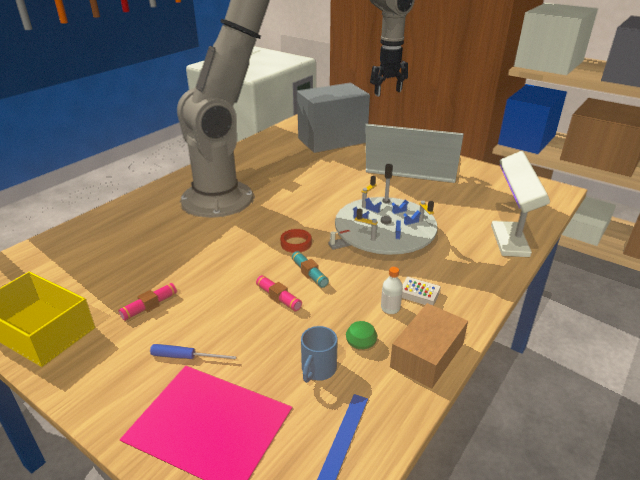

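View pics/top0.png

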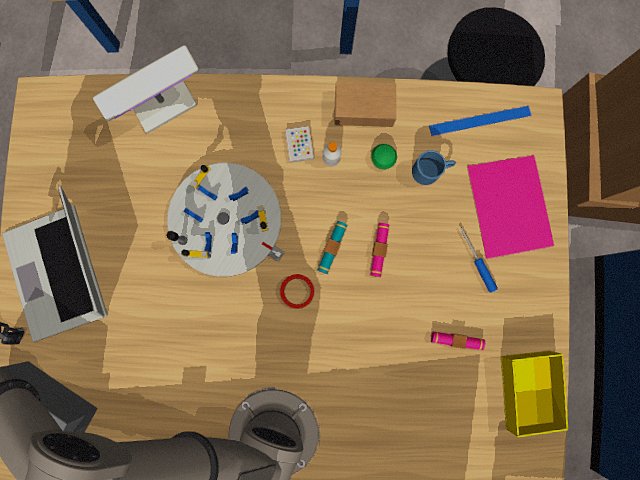

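The top view shows the turntable at (224,218), its index post near (270,248), the crank at (173,237) and the teal barrel at (333,247). There are two pink barrels, at (380,249) and (458,341), and no orange one. The robot's left (+y) is image left, so the pink one meant is at (380,249). I'll confirm that with an enlarged crop.

```bash
cat > h.py <<'E'
import numpy as np, cv2
def load(n): return dict(np.load(f"pics/{n}.npz"))
def rays(f,px):
    px=np.atleast_2d(np.asarray(px,float)); K=f["K"]; k=float(f["k1"])
    p=cv2.undistortPoints(px.reshape(-1,1,2),K,np.array([k,0,0,0,0]),None,None,None).reshape(-1,2) if False else None
    d=np.c_[(px[:,0]-K[0,2])/K[0,0],(px[:,1]-K[1,2])/K[1,1]]; u=d.copy()
    for _ in range(30): u=d/(1+k*(u**2).sum(1,keepdims=True))
    c=np.c_[u[:,0],-u[:,1],-np.ones(len(u))]
    return f["T"][:3,3], c@f["T"][:3,:3].T
def plane(f,px,z):
    o,d=rays(f,px); return o+d*((z-o[2])/d[:,2])[:,None]
def deep(f,px):
    px=np.atleast_2d(px); o,d=rays(f,px); 
    z=f["depth"][px[:,1].astype(int),px[:,0].astype(int)]; return o+d*z[:,None]
def proj(f,P):
    P=np.atleast_2d(P); c=(P-f["T"][:3,3])@f["T"][:3,:3]
    u=np.c_[c[:,0]/-c[:,2],-c[:,1]/-c[:,2]]; u=u*(1+float(f["k1"])*(u**2).sum(1,keepdims=True))
    return np.c_[u[:,0]*f["K"][0,0]+f["K"][0,2],u[:,1]*f["K"][1,1]+f["K"][1,2]]
def tri(f1,p1,f2,p2):
    o1,d1=rays(f1,p1);o2,d2=rays(f2,p2);d1=d1[0];d2=d2[0]
    A=np.c_[d1,-d2]; s=np.linalg.lstsq(A,o2-o1,rcond=None)[0]
    a=o1+s[0]*d1;b=o2+s[1]*d2; return (a+b)/2,np.linalg.norm(a-b)
def crop(img,x0,y0,x1,y1,s,name): cv2.imwrite(f"pics/{name}.png",cv2.resize(img[y0:y1,x0:x1],None,fx=s,fy=s,interpolation=cv2.INTER_CUBIC))
E
python3 - <<'E'
from h import *
t=load("top0");s=load("scene0")
crop(t["color"],150,150,300,290,5,"c1"); crop(t["color"],300,200,500,360,4,"c2"); crop(s["color"],310,150,450,260,5,"c3")
print(deep(t,[[224,218],[333,247],[380,249],[458,341],[333,225],[173,237]]))
E
```

```text
[[ 0.55706706  0.13994934  0.05999807]
 [ 0.49208633 -0.1424607   0.03162813]
 [ 0.49007581 -0.26527582  0.02990159]
 [ 0.25507663 -0.47135776  0.04077347]
 [ 0.5540411  -0.14215796 -0.00131946]
 [ 0.49350525  0.24187622  0.16916071]]
```

View pics/c1.png

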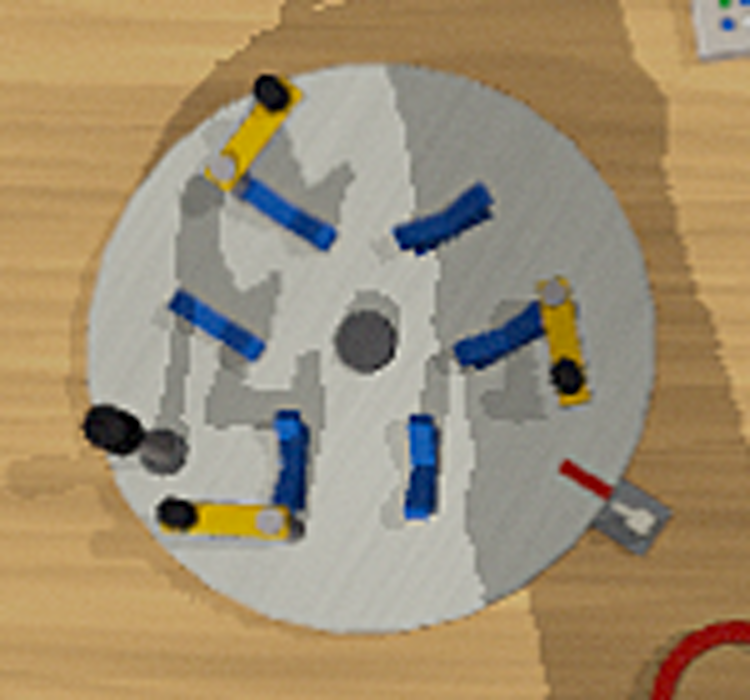

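View pics/c2.png

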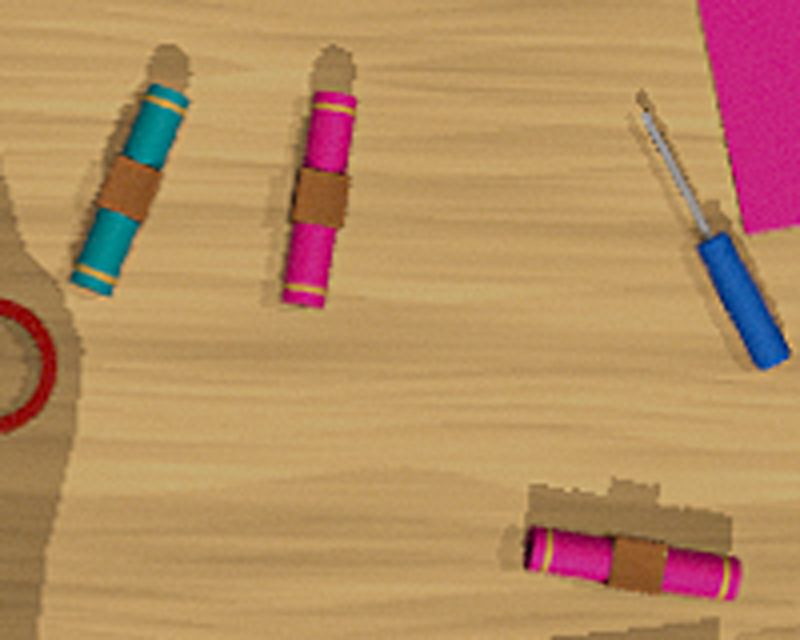

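View pics/c3.png

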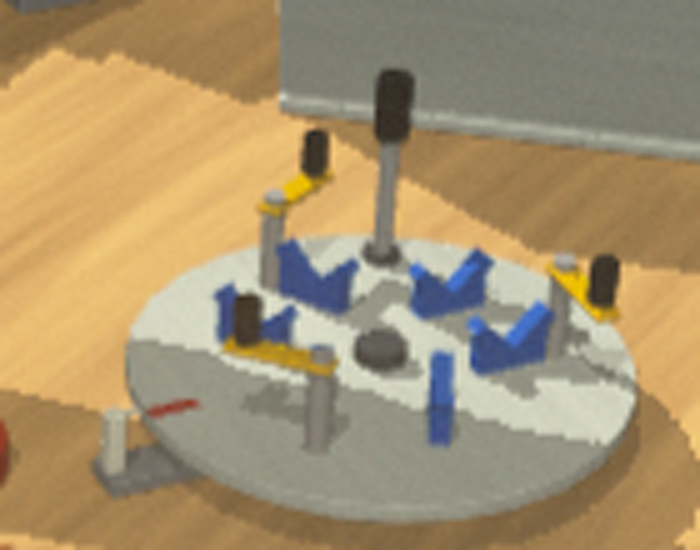

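The crop confirms two identical pink barrels at (380,249) and (458,341). The first is farthest to the robot's left, with larger y (-0.265 against -0.471), so it is the one meant. On the disc the stripe is at the post, all three yellow straps are open, and the crank is at the far left. Next I'll measure.

```bash
cat > meas.py <<'E'
from h import *
from scipy.optimize import least_squares
def hsv(f): return cv2.cvtColor(f["color"],cv2.COLOR_BGR2HSV)
def comps(m,amin=15):
    n,l,st,c=cv2.connectedComponentsWithStats(m.astype(np.uint8)); return [(c[i],st[i,4],l==i) for i in range(1,n) if st[i,4]>=amin]
def fitcirc(P):
    r=least_squares(lambda q:np.hypot(P[:,0]-q[0],P[:,1]-q[1])-q[2],[*P.mean(0)[:2],.15],loss="soft_l1",f_scale=.002); return r.x
E
python3 - <<'E'
from meas import *
t=load("top0");s=load("scene0")
for n,f,box in(("top",t,(155,150,300,290)),("scene",s,(325,155,450,260))):
    H=hsv(f); x0,y0,x1,y1=box
    roi=np.zeros(H.shape[:2],bool); roi[y0:y1,x0:x1]=1
    m=(H[...,1]<60)&(H[...,2]>70)&roi
    m=cv2.morphologyEx(m.astype(np.uint8),cv2.MORPH_OPEN,np.ones((3,3)))
    c=max(cv2.findContours(m,cv2.RETR_EXTERNAL,cv2.CHAIN_APPROX_NONE)[0],key=cv2.contourArea)
    hull=cv2.convexHull(c)
    P=plane(f,c.reshape(-1,2),.045); q=fitcirc(P); res=np.hypot(P[:,0]-q[0],P[:,1]-q[1])-q[2]
    print(n,"disc",q,np.median(abs(res)))
    for nm,mk in(("yellow",(H[...,0]>20)&(H[...,0]<33)&(H[...,1]>190)&(H[...,2]>110)),("blue",(H[...,0]>100)&(H[...,0]<125)&(H[...,1]>150)),("black",(H[...,2]<55)),("red",((H[...,0]<6)|(H[...,0]>174))&(H[...,1]>140))):
        for cc,a,l in comps(mk&roi):
            ys,xs=np.nonzero(l); D=deep(f,np.c_[xs,ys]); print(" ",nm,cc.round(1),a,np.median(D,0).round(4),"zmax",D[:,2].max().round(3))
E
```

```text
top disc [0.55747798 0.13328988 0.14110308] 0.011313040222004855
  yellow [200.9 176.1] 90 [0.656  0.1974 0.1039] zmax 0.126
  yellow [262.  215.8] 63 [0.5588 0.0378 0.1033] zmax 1.462
  yellow [194.9 253.4] 71 [0.4597 0.2006 0.1043] zmax 1.462
  blue [207.5 192.7] 83 [0.6204 0.1847 0.0716] zmax 1.462
  blue [238.7 194.1] 110 [0.6191 0.1037 0.0691] zmax 0.083
  blue [192.8 214.7] 82 [0.5627 0.2209 0.071 ] zmax 0.082
  blue [249.6 217.5] 97 [0.5583 0.0741 0.0706] zmax 0.085
  blue [207.9 241.6] 101 [0.496  0.1763 0.068 ] zmax 0.083
  blue [233.8 243.2] 104 [0.4911 0.1103 0.0715] zmax 1.462
  black [203.8 168.2] 37 [0.6706 0.1846 0.1313] zmax 0.139
  black [263.1 225. ] 32 [0.5322 0.0317 0.1298] zmax 0.135
  black [172.2 235.5] 88 [0.4976 0.2447 0.1684] zmax 0.178
  black [185.1 252.2] 33 [0.4614 0.2196 0.1308] zmax 0.136
  red [266.7 245.4] 29 [0.4912 0.028  0.0464] zmax 0.05
  red [288.8 280.1] 97 [ 0.4064 -0.0277  0.0238] zmax 1.462
scene disc [0.56768213 0.12448684 0.14109693] 0.021211589867504738
  yellow [369.3 187.2] 24 [0.4612 0.2036 0.1028] zmax 0.105
  yellow [425.7 207.9] 39 [0.654  0.1929 0.1031] zmax 0.108
  yellow [365.6 220.6] 36 [0.5543 0.0329 0.1023] zmax 0.86
  blue [402.3 204.7] 15 [0.5661 0.2266 0.0665] zmax 0.074
  blue [414.8 214.5] 24 [0.6261 0.1921 0.069 ] zmax 0.86
  black [388.4 167.9] 21 [0.5003 0.2392 0.1643] zmax 0.172
```

Run:
```python
from meas import *
t=load("top0");s=load("scene0")
for n,f,box in(("top",t,(155,150,290,290)),("scene",s,(325,175,445,260))):
    x0,y0,x1,y1=box
    ys,xs=np.mgrid[y0:y1,x0:x1]; px=np.c_[xs.ravel(),ys.ravel()]
    D=deep(f,px); H=hsv(f)[px[:,1],px[:,0]]
    m=np.zeros(f["depth"].shape,np.uint8); ok=(D[:,2]>.032)&(D[:,2]<.06)&(H[:,1]<90); m[px[ok,1],px[ok,0]]=255
    c=np.vstack([k for k in cv2.findContours(m,cv2.RETR_EXTERNAL,cv2.CHAIN_APPROX_NONE)[0] if len(k)>40]).reshape(-1,2)
    P=plane(f,c,.045)
    h0=np.array([.557,.14]); 
    # keep outermost per angle
    a=np.arctan2(P[:,1]-h0[1],P[:,0]-h0[0]); rr=np.hypot(P[:,0]-h0[0],P[:,1]-h0[1]); P=P[(rr>.138)&(rr<.165)]
    q=fitcirc(P); res=np.hypot(P[:,0]-q[0],P[:,1]-q[1])-q[2]; print(n,len(P),q,np.median(abs(res)))
    black=(H[:,2]<60)&(D[:,2]>.118)&(D[:,2]<.19)
    mm=np.zeros_like(m); mm[px[black,1],px[black,0]]=1
    for cc,a,l in comps(mm,8):
        yy,xx=np.nonzero(l);d=deep(f,np.c_[xx,yy]); zt=d[:,2].max(); top=d[d[:,2]>np.percentile(d[:,2],90)-.008]; print(" black",cc.round(1),a,d.mean(0).round(4),"top",top.mean(0).round(4),len(top))
```

```text
top 328 [0.55736355 0.14356633 0.1480664 ] 0.0007264969538532395
 black [203.6 168. ] 35 [0.6708 0.1848 0.1311] top [0.6713 0.1853 0.132 ] 31
 black [263.1 224.8] 30 [0.533  0.0315 0.1297] top [0.5334 0.0322 0.1307] 26
 black [172.2 235.5] 88 [0.4976 0.2455 0.1632] top [0.4982 0.2477 0.1704] 59
 black [184.8 252.1] 30 [0.4613 0.2208 0.1302] top [0.4614 0.2214 0.1319] 24
scene 235 [0.56110285 0.13435155 0.15135496] 0.002001957256143383
 black [387.6 175.8] 15 [0.5019 0.2376 0.1389] top [0.5019 0.2376 0.1389] 15
```

Run:
```python
from meas import *
t=load("top0");s=load("scene0")
T=dict(k2=(263.2,224.8),k3=(185,252.2),k1=(203.8,168),crank=(172.2,235.2)); S=dict(k2=(359,213.6),k3=(372.8,180),k1=(430.2,205.8),crank=(388.4,170.6))
pts={}
for k in T:
    p,e=tri(t,T[k],s,S[k]); zt=.172 if k=="crank" else .130
    pl=plane(t,T[k],zt)[0]; ps=plane(s,S[k],.150 if k=="crank" else .119)[0]; pts[k]=pl; print(k,p.round(4),"gap",e.round(4),"topplane",pl.round(4),"sceneplane",ps.round(4))
# hub cap: top (c1 366,340) scene (c3 381,350)
p,e=tri(t,(366/5-.4+150,340/5-.4+150),s,(381/5-.4+310,350/5-.4+150)); print("cap",p,e)
# fit hub,phi
kp=np.array([pts["k1"],pts["k2"],pts["k3"]])[:,:2]
# blue plates from depth
def model(q):
    out=[]
    for i in range(3):
        a=q[2]+i*2*np.pi/3; u=np.array([np.cos(a),np.sin(a)]); x=np.array([-u[1],u[0]]); out.append(q[:2]+.066*u+.0*x)
    return out
bl=np.array([[.6204,.1847],[.6191,.1037],[.5627,.2209],[.5583,.0741],[.496,.1763],[.4911,.1103]])
def res(q):
    R=[];B=[]
    for i in range(3):
        a=q[2]+i*2*np.pi/3; u=np.array([np.cos(a),np.sin(a)]); x=np.array([-u[1],u[0]]); st=q[:2]+.066*u
        kn=st-.078*x+.032*u; R.append(kn-kp[np.argmin(np.hypot(*(kp-kn).T))])
        for sx in(-.034,.034):
            b=st+sx*x; R.append((b-bl[np.argmin(np.hypot(*(bl-b).T))]))
    return np.ravel(R)
best=min((least_squares(res,[.556,.1415,a],loss="soft_l1",f_scale=.003) for a in np.arange(0,2.1,.2)),key=lambda o:o.cost)
print(best.x,best.cost); print((res(best.x).reshape(-1,2)*1000).round(1))
q=best.x
for i in range(3):
    a=q[2]+i*2*np.pi/3; print("seat",i,q[:2]+.066*np.array([np.cos(a),np.sin(a)]),np.degrees(a))
c=pts["crank"][:2]-q[:2]; print("crank r,ang",np.hypot(*c),np.degrees(np.arctan2(c[1],c[0])))
```

```text
k2 [0.5339 0.0321 0.1178] gap 0.0015 topplane [0.533  0.0314 0.13  ] sceneplane [0.5344 0.0298 0.119 ]
k3 [0.4613 0.2227 0.1185] gap 0.0016 topplane [0.4611 0.2204 0.13  ] sceneplane [0.4612 0.2211 0.119 ]
k1 [0.6727 0.1863 0.1183] gap 0.0027 topplane [0.6712 0.1846 0.13  ] sceneplane [0.6723 0.1838 0.119 ]
crank [0.4987 0.2481 0.1513] gap 0.0022 topplane [0.4975 0.2433 0.172 ] sceneplane [0.4969 0.2494 0.15  ]
cap [0.55854342 0.14407989 0.05151919] 0.0016326368172343347
[0.55697093 0.14467714 1.02487642] 6.471339383135728e-05
[[  3.3   3.4]
 [ -0.1  -1.3]
 [ -0.5  -2.2]
 [ -0.3   4.4]
 [ -4.3   3.8]
 [ -0.9   1.9]
 [  2.7 -10.1]
 [  0.6  -3.6]
 [ -0.6  -0.6]]
seat 0 [0.59123843 0.20108404] 58.721093461045584
seat 1 [0.49098737 0.14615021] 178.72109346104557
seat 2 [0.58868699 0.08679717] 298.72109346104554
crank r,ang 0.11518659460731215 121.1107230205055
```

Run:
```python
from meas import *
t=load("top0");s=load("scene0")
c1=lambda x,y:((x+.5)/5-.5+150,(y+.5)/5-.5+150); c3=lambda x,y:((x+.5)/5-.5+310,(y+.5)/5-.5+150)
pv=[]
for a,b in((c1(222,167),c3(565,261)),(c1(553,290),c3(321,353)),(c1(270,520),c3(275,198))):
    p,e=tri(t,a,s,b); pp=plane(t,a,.107)[0]; ps=plane(s,b,.107)[0]; print(p.round(4),e.round(4),pp.round(4),ps.round(4)); pv.append((pp+ps)[:2]/2)
pv=np.array(pv); hub=pv.mean(0); d=pv-hub; print(hub,np.hypot(*d.T),np.degrees(np.arctan2(d[:,1],d[:,0])))
# pivot radius hypot(98,34)=103.7, angle = seat - atan(34/98)=19.13deg
ang=np.degrees(np.arctan2(d[:,1],d[:,0]))+19.13; print("seat ang",ang)
# crank pts, stripe
q=plane(t,[c1(165,452)],.05); print("crank base",q, np.degrees(np.arctan2(*(q[0,:2]-hub)[::-1])),np.hypot(*(q[0,:2]-hub)))
q=plane(t,[c1(566,465),c1(606,492)],.046); print("stripe",q,[np.degrees(np.arctan2(*(v[:2]-hub)[::-1])) for v in q])
q,e=tri(t,c1(640,520),s,c3(115,415)); print("post",q,e,np.degrees(np.arctan2(*(q[:2]-hub)[::-1])),np.hypot(*(q[:2]-hub)))
# barrels
H={n:hsv(f) for n,f in(("t",t),("s",s))}
def bar(mk):return max(comps(mk,30),key=lambda c:c[1])
for nm,f,box,hr in(("teal",t,(310,215,355,280),(80,100)),("pink",t,(360,215,400,285),(160,175)),("teal",s,(285,245,335,292),(80,100)),("pink",s,(250,270,305,312),(160,175))):
    h=hsv(f);x0,y0,x1,y1=box; roi=np.zeros(h.shape[:2],bool);roi[y0:y1,x0:x1]=1
    m=(h[...,0]>=hr[0])&(h[...,0]<=hr[1])&(h[...,1]>110)&(h[...,2]>40)&roi
    cs=sorted(comps(m,25),key=lambda c:-c[1])[:2]
    D=[]
    for cc,a,l in cs:
        yy,xx=np.nonzero(l); D.append(deep(f,np.c_[xx,yy]))
    ctr=[np.median(d,0) for d in D]; P=plane(f,[c[0] for c in cs],.024); print(nm,[c[1] for c in cs],"halves",P.round(4).tolist(),"mid",P.mean(0).round(4),"ang",np.degrees(np.arctan2(*(P[0]-P[1])[:2][::-1])).round(1),"depthmid",np.mean(ctr,0).round(4),"sep",np.linalg.norm(P[0]-P[1]).round(4))
    w=(h[...,0]>=5)&(h[...,0]<=14)&(h[...,1]>130)&(h[...,2]<170)&roi; cc=bar(w); print("   collar",cc[0],cc[1],plane(f,cc[0],.03))
```

```text
[0.6368 0.2118 0.107 ] 0.0017 [0.6375 0.2123 0.107 ] [0.6363 0.211  0.107 ]
[0.5772 0.0416 0.108 ] 0.0034 [0.5788 0.0427 0.107 ] [0.5754 0.0415 0.107 ]
[0.4601 0.1788 0.1055] 0.0015 [0.4606 0.179  0.107 ] [0.461  0.1758 0.107 ]
[0.55825429 0.1437128 ] [0.10392455 0.10333964 0.1031141 ] [ 40.81643112 -79.51478199 160.93276028]
seat ang [ 59.94643112 -60.38478199 180.06276028]
crank base [[0.49848941 0.24749327 0.05      ]] 119.93668898773107 0.11975902724452579
stripe [[0.49752603 0.03896358 0.046     ]
 [0.48410851 0.01785525 0.046     ]] [np.float64(-120.10296891527042), np.float64(-120.5033849287828)]
post [ 0.46949415 -0.000636    0.04766849] 0.0012841372533504325 -121.58737576053552 0.16945483654202517
teal [np.int32(157), np.int32(152)] halves [[0.4581, -0.1269, 0.024], [0.5292, -0.1541, 0.024]] mid [ 0.4936 -0.1405  0.024 ] ang 159.1 depthmid [ 0.4933 -0.1409  0.0299] sep 0.0761
   collar [332.07142857 246.56493506] 154 [[ 0.49330984 -0.1400687   0.03      ]]
pink [np.int32(164), np.int32(159)] halves [[0.453, -0.2589, 0.024], [0.5284, -0.2701, 0.024]] mid [ 0.4907 -0.2645  0.024 ] ang 171.5 depthmid [ 0.4902 -0.2637  0.0293] sep 0.0762
   collar [379.5648855  248.98473282] 131 [[ 0.49007889 -0.26412346  0.03      ]]
teal [np.int32(74), np.int32(58)] halves [[0.5218, -0.1551, 0.024], [0.4478, -0.127, 0.024]] mid [ 0.4848 -0.141   0.024 ] ang -20.8 depthmid [ 0.4889 -0.1462  0.0295] sep 0.0792
   collar [296.54268293 247.79268293] 164 [[ 0.41744971 -0.10100456  0.03      ]]
pink [np.int32(137), np.int32(115)] halves [[0.5225, -0.2758, 0.024], [0.447, -0.265, 0.024]] mid [ 0.4847 -0.2704  0.024 ] ang -8.2 depthmid [ 0.4879 -0.2744  0.0288] sep 0.0763
   collar [275.77987421 291.45283019] 159 [[ 0.49323987 -0.27891468  0.03      ]]
```

```bash
cat > plan.py <<'E'
import sys,numpy as np
from bench import r
from scipy.spatial.transform import Rotation as Ro
def go(x,y,z,yaw=None,quiet=False):
    """delta in tool frame to world target; yaw = world direction (deg) of tool y, mod 180"""
    o=r.get_obs(); R=Ro.from_rotvec(o["orientation"]); M=R.as_matrix(); p=o["tcp_pos"]
    d=M.T@(np.array([x,y,z])-p)*1000
    cy=np.degrees(np.arctan2(M[1,1],M[0,1]))
    dy=0 if yaw is None else (yaw-cy+90)%180-90
    a=np.radians(cy+dy); yv=np.array([np.cos(a),np.sin(a),0]); zv=np.array([0,0,-1.]); Mt=np.c_[np.cross(yv,zv),yv,zv]
    rv=Ro.from_matrix(M.T@Mt).as_rotvec()
    print("t%.1f tcp"%o["clock"],p.round(4),"yaw%.1f"%cy,"F",o["contact_force"].round(1),"w%.4f"%o["grip_width"],"q1 %.2f q7 %.2f"%(o["joints"][0],o["joints"][6]))
    print("  delta tool mm",d.round(1),"rot",rv.round(3)," |d|",np.linalg.norm(d).round(1))
    return d,rv
def arc(pts,yaw=None):
    o=r.get_obs(); M=Ro.from_rotvec(o["orientation"]).as_matrix(); p=o["tcp_pos"]
    for q in pts:
        print((M.T@(np.array(q)-p)*1000).round(1)); p=np.array(q)
if __name__=="__main__":
    a=[float(v) for v in sys.argv[1:]]; go(*a)
E
python3 - <<'E'
from h import *
t=load("top0"); ys,xs=np.mgrid[180:345:6,0:112:6]; D=deep(t,np.c_[xs.ravel(),ys.ravel()]); D=D[(D[:,2]<.6)&(D[:,0]>.35)]; print(D[:,2].max(), D[np.argmax(D[:,2])])
E
python3 plan.py .4983 .2476 .33 30; python3 plan.py .4983 .2476 .33 -60
```

```text
0.20685896325671949 [0.5908807  0.51840223 0.20685896]
t0.1 tcp [0.2737 0.6164 0.2304] yaw66.1 F [ 1.4 -0.3 -0.2] w0.0856 q1 -1.26 q7 -0.08
  delta tool mm [-355.  -246.2  -99.1] rot [-0.002  0.001  0.629]  |d| 443.2
t0.1 tcp [0.2737 0.6164 0.2304] yaw66.1 F [ 1.4 -0.3 -0.2] w0.0856 q1 -1.26 q7 -0.08
  delta tool mm [-355.  -246.2  -99.1] rot [-0.002 -0.001 -0.941]  |d| 443.2
```

Request:
play_rows:
  increments:
    - [0,0,-50,0,0,0,0]
    - [0,0,-50,0,0,0,0]
    - [-40,-28,0,0,0,0,60]
    - [-40,-28,0,0,0,0,90]
    - [-40,-28,0,0,0,0,90]
  force: 40

```text
clock: 0.6
tcp_pos: [0.3441, 0.4939, 0.3303]
orientation: [-0.627, -3.074, 0.01]
contact_force: [0.4, -0.3, 0.1]
grip_width: 0.0554
```

Request:
play_rows:
  increments:
    - [-40,-28,0,0,0,0,90]
    - [-40,-28,0,0,0,0,90]
    - [-40,-28,0,0,0,0,90]
    - [-40,-28,0,0,0,0,90]
    - [-30,-20,0,0,0,0,90]

```text
clock: 1.1
tcp_pos: [0.4697, 0.2886, 0.3299]
orientation: [-0.63, -3.073, 0.013]
contact_force: [0.3, 0.1, -0.5]
grip_width: 0.0552
```

```bash
python3 plan.py .4983 .2476 .2
```

```text
t1.1 tcp [0.4697 0.2886 0.3299] yaw66.8 F [ 0.3  0.1 -0.5] w0.0552 q1 -0.83 q7 0.54
  delta tool mm [-42.8 -25.3 130. ] rot [-0.009 -0.003 -0.   ]  |d| 139.1
```

Request:
play_rows:
  increments:
    - [-25,-13,0,0,0,0,90]
    - [-18,-12,0,-0.009,-0.003,0,90]
    - [0,0,40,0,0,0,90]
    - [0,0,40,0,0,0,90]
    - [0,0,20,0,0,0,90]

```text
clock: 1.6
tcp_pos: [0.5065, 0.2382, 0.2302]
orientation: [0.652, 3.066, 0.005]
contact_force: [-0.5, -0.8, -0.7]
grip_width: 0.0552
```

```bash
python3 plan.py .4983 .2476 .140
python3 - <<'E'
from bench import *
import numpy as np
from h import *
for n in("top","scene"):
    f=grab_frame(n); np.savez(f"pics/{n}1.npz",**f)
    if n=="top": crop(f["color"],140,150,300,290,5,"t1")
    else: crop(f["color"],310,90,450,260,4,"s1")
E
```

```text
t1.6 tcp [0.5065 0.2382 0.2302] yaw66.0 F [-0.5 -0.8 -0.7] w0.0552 q1 -0.73 q7 0.67
  delta tool mm [11.9  4.8 90.2] rot [ 0.005  0.006 -0.   ]  |d| 91.1
```

View pics/s1.png

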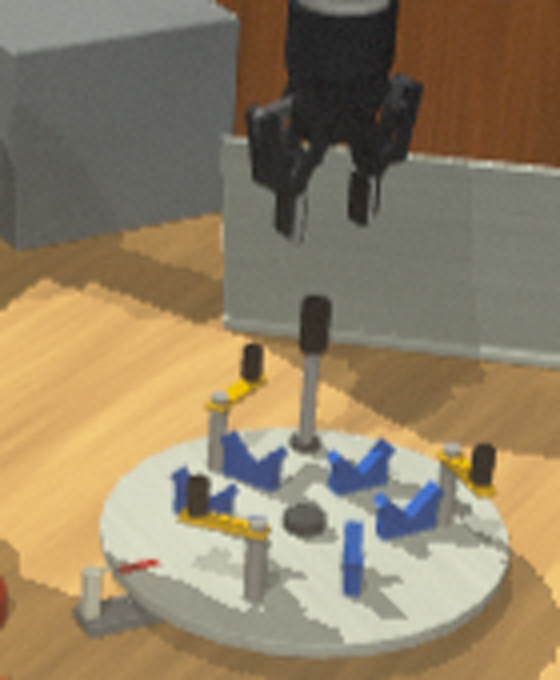

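View pics/t1.png

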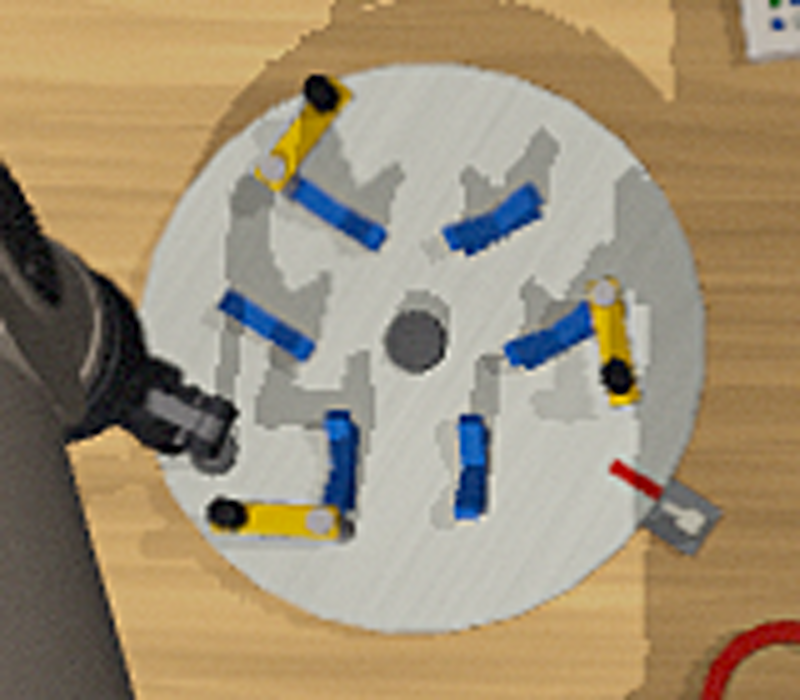

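The gripper is above the crank post, fingers at about (285,235) and (360,220) in the scene crop, with the grip below at (315,325). Next I'll centre it, descend and grip.

Request:
play_rows:
  increments:
    - [12,5,20,0.005,0.006,0,90]
    - [0,0,35,0,0,0,90]
    - [0,0,33,0,0,0,90]
    - [0,0,0,0,0,0,90]
    - [0,0,0,0,0,0,90]

```text
clock: 2.2
tcp_pos: [0.5002, 0.2514, 0.1464]
orientation: [0.649, 3.07, 0.007]
contact_force: [-0.7, 0.1, -0.1]
grip_width: 0.0553
```

```bash
python3 plan.py .4983 .2476 .140
```

```text
t2.2 tcp [0.5002 0.2514 0.1464] yaw66.1 F [-0.7  0.1 -0.1] w0.0553 q1 -0.73 q7 0.67
  delta tool mm [ 0.2 -4.2  6.4] rot [ 0.005  0.003 -0.   ]  |d| 7.6
```

Request:
play_rows:
  increments:
    - [0,-4,7,0.005,0.003,0,90]
    - [0,0,0,0,0,0,200]
    - [0,0,0,0,0,0,200]
    - [0,0,0,0,0,0,200]
    - [0,0,0,0,0,0,200]

```text
clock: 2.7
tcp_pos: [0.5012, 0.248, 0.1443]
orientation: [0.651, 3.069, 0.007]
contact_force: [2.0, 2.1, -7.3]
grip_width: 0.021
```

```bash
cat > turn.py <<'E'
# turn.py start: print tool steps along circle; args: from deg, to deg, n, radius from current
import sys; from plan import *
hx,hy=.5583,.1437
o=r.get_obs();p=o["tcp_pos"]; a0=np.degrees(np.arctan2(p[1]-hy,p[0]-hx)); print("crank ang %.1f r %.4f z %.4f"%(a0,np.hypot(p[1]-hy,p[0]-hx),p[2]),"F",o["contact_force"].round(1),"w",o["grip_width"].round(4),"t",o["clock"])
to,n=float(sys.argv[1]),int(sys.argv[2]); R=.12; z=.140
arc([(hx+R*np.cos(np.radians(a)),hy+R*np.sin(np.radians(a)),p[2]) for a in np.linspace(a0,to,n+1)[1:]])
E
python3 turn.py 140 5
```

```text
Traceback (most recent call last):
  File "turn.py", line 4, in <module>
    o=r.get_obs();p=o["tcp_pos"]; a0=np.degrees(np.arctan2(p[1]-hy,p[0]-hx)); print("crank ang %.1f r %.4f z %.4f"%(a0,np.hypot(p[1]-hy,p[0]-hx),p[2]),"F",o["contact_force"].round(1),"w",o["grip_width"].round(4),"t",o["clock"])
                                                                                                                                                                                           ^^^^^^^^^^^^^^^^^^^^^
AttributeError: 'float' object has no attribute 'round'
```

```bash
sed -i 's/o\["grip_width"\].round(4)/round(o["grip_width"],4)/' turn.py; python3 turn.py 141 5
```

```text
crank ang 118.7 r 0.1189 z 0.1443 F [ 2.   2.1 -7.3] w 0.021 t 2.7
[ 6.2 -7.  -0.1]
[ 4.8 -8.  -0.1]
[ 4.1 -8.4 -0.1]
[ 3.5 -8.7 -0.1]
[ 2.8 -8.9 -0.1]
```

Request:
play_rows:
  increments:
    - [6,-7,0,0,0,0,200]
    - [5,-8,0,0,0,0,200]
    - [4,-8,0,0,0,0,200]
    - [3.5,-9,0,0,0,0,200]
    - [3,-9,0,0,0,0,200]

```text
clock: 3.2
tcp_pos: [0.4701, 0.2234, 0.1443]
orientation: [0.645, 3.057, 0.024]
contact_force: [4.6, 3.1, -7.9]
grip_width: 0.0208
```

```bash
python3 turn.py 141 3
```

```text
crank ang 137.9 r 0.1189 z 0.1443 F [ 4.6  3.1 -7.9] w 0.0208 t 3.2
[ 1.7 -1.7 -0.1]
[ 0.6 -2.1 -0. ]
[ 0.6 -2.1 -0. ]
```

Request:
play_rows:
  increments:
    - [2,-3,0,0,0,0,200]
    - [1,-2,0,0,0,0,200]
    - [0,0,0,0,0,0,200]

```text
clock: 3.5
tcp_pos: [0.4669, 0.2196, 0.1443]
orientation: [0.645, 3.052, 0.026]
contact_force: [-0.1, -0.8, -3.0]
grip_width: 0.0205
```

```bash
python3 turn.py 119 5;python3 - <<'E'
from bench import *
from h import *
f=grab_frame("top"); crop(f["color"],140,150,300,290,5,"t2")
E
```

```text
crank ang 140.3 r 0.1188 z 0.1443 F [-0.1 -0.8 -3. ] w 0.0205 t 3.5
[-1.6  8.8  0.2]
[-3.4  8.2  0.2]
[-4.   8.   0.2]
[-4.6  7.7  0.2]
[-5.1  7.3  0.2]
```

View pics/t2.png

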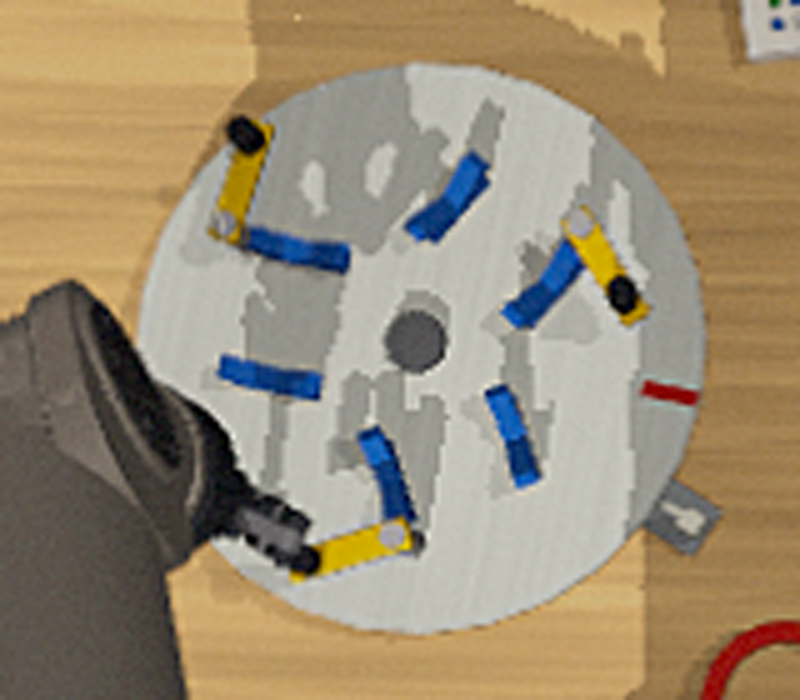

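The stripe moved from (635,480) to (670,392) in the crop, about 21° anticlockwise. Now back and on to about 20° clockwise.

Request:
play_rows:
  increments:
    - [-2,9,0,0,0,0,200]
    - [-3.5,8.5,0,0,0,0,200]
    - [-4,8,0,0,0,0,200]
    - [-4.5,8,0,0,0,0,200]
    - [-5,7.5,0,0,0,0,200]

```text
clock: 4.05
tcp_pos: [0.4946, 0.2441, 0.1442]
orientation: [0.652, 3.067, 0.003]
contact_force: [-3.8, -3.1, 3.4]
grip_width: 0.0208
```

```bash
python3 turn.py 98 6
```

```text
crank ang 122.4 r 0.1190 z 0.1442 F [-3.8 -3.1  3.4] w 0.0208 t 4.05
[-4.1  7.5  0. ]
[-5.4  6.5  0. ]
[-5.9  6.1  0.1]
[-6.3  5.7  0.1]
[-6.7  5.3  0.1]
[-7.1  4.8  0.1]
```

Request:
play_rows:
  increments:
    - [-5,8,0,0,0,0,200]
    - [-6,7,0,0,0,0,200]
    - [-7,7,0,0,0,0,200]
    - [-7.5,6.5,0,0,0,0,200]
    - [-8,6,0,0,0,0,200]

```text
clock: 4.55
tcp_pos: [0.5344, 0.2605, 0.1441]
orientation: [-0.652, -3.065, 0.013]
contact_force: [-4.1, -3.1, 3.1]
grip_width: 0.0209
```

```bash
python3 turn.py 98 2
```

```text
crank ang 101.5 r 0.1192 z 0.1441 F [-4.1 -3.1  3.1] w 0.0209 t 4.55
[-2.6  2.7 -0. ]
[-3.1  2.  -0. ]
```

Request:
play_rows:
  increments:
    - [-3,3,0,0,0,0,200]
    - [-3,2,0,0,0,0,200]
    - [0,0,0,0,0,0,200]

```text
clock: 4.85
tcp_pos: [0.5416, 0.2618, 0.1442]
orientation: [-0.653, -3.061, 0.018]
contact_force: [0.9, -1.9, -2.1]
grip_width: 0.0211
```

```bash
python3 turn.py 118.7 5;python3 - <<'E'
from bench import *
from h import *
f=grab_frame("top"); crop(f["color"],140,150,300,290,5,"t3")
E
```

```text
crank ang 98.0 r 0.1193 z 0.1442 F [ 0.9 -1.9 -2.1] w 0.0211 t 4.85
[ 7.5 -4.3  0.1]
[ 6.8 -5.4  0.1]
[ 6.4 -5.8  0.1]
[ 5.9 -6.3  0.1]
[ 5.5 -6.7  0.1]
```

View pics/t3.png

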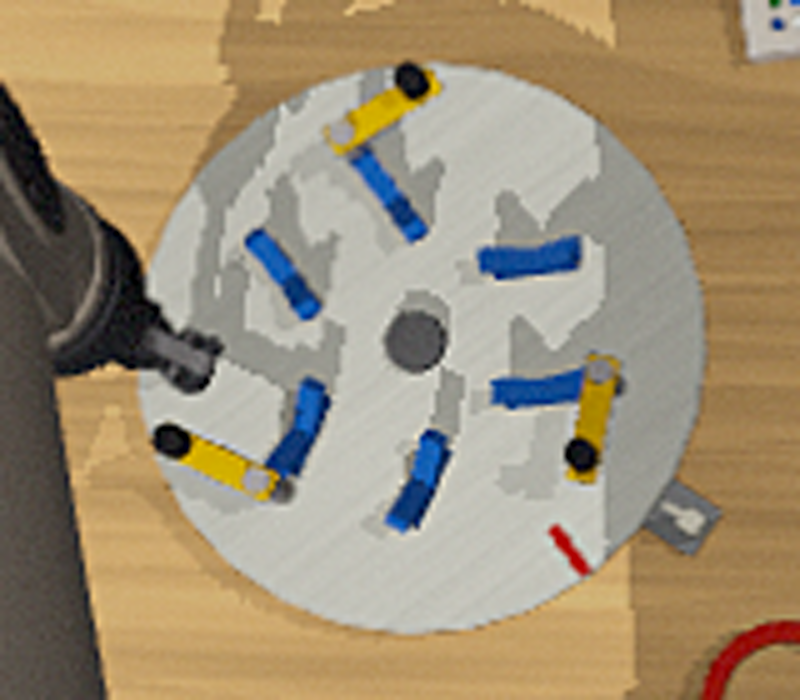

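The stripe at (571,551) is about 21° clockwise of the post. Now back to the post.

Request:
play_rows:
  increments:
    - [9,-4.5,0,0,0,0,200]
    - [7.5,-5.5,0,0,0,0,200]
    - [7,-6,0,0,0,0,200]
    - [6.5,-6.5,0,0,0,0,200]
    - [6,-7,0,0,0,0,200]

```text
clock: 5.4
tcp_pos: [0.5044, 0.2498, 0.1443]
orientation: [0.658, 3.064, -0.005]
contact_force: [5.6, 0.7, -7.0]
grip_width: 0.0208
```

```bash
python3 turn.py 118.7 2
```

```text
crank ang 116.9 r 0.1190 z 0.1443 F [ 5.6  0.7 -7. ] w 0.0208 t 5.4
[ 1.9 -0.8 -0. ]
[ 1.1 -1.5 -0. ]
```

Request:
play_rows:
  increments:
    - [2.2,-1.2,0,0,0,0,200]
    - [1,-1.5,0,0,0,0,200]
    - [0,0,0,0,0,0,200]

```text
clock: 5.7
tcp_pos: [0.502, 0.2485, 0.1442]
orientation: [0.658, 3.059, -0.002]
contact_force: [0.3, -1.5, -2.6]
grip_width: 0.0208
```

```bash
python3 turn.py 118.7 2;python3 - <<'E'
from bench import *
from h import *
f=grab_frame("top"); crop(f["color"],140,150,300,290,5,"t4")
E
```

```text
crank ang 118.2 r 0.1190 z 0.1442 F [ 0.3 -1.5 -2.6] w 0.0208 t 5.7
[ 1.1  0.2 -0. ]
[ 0.3 -0.4 -0. ]
```

View pics/t4.png

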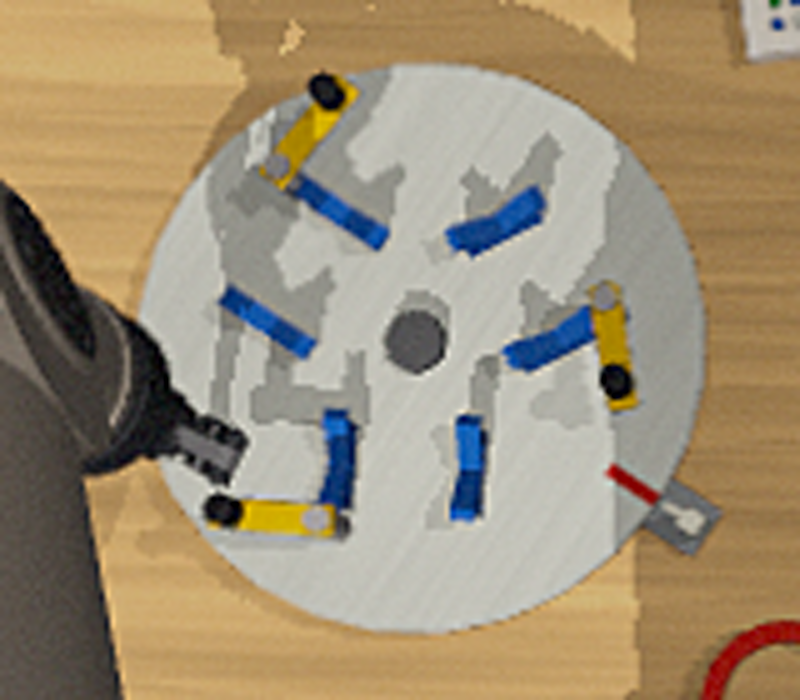

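Request:
play_rows:
  increments:
    - [1.5,-1.5,0,0,0,0,200]
    - [0,0,0,0,0,0,200]
    - [0,0,0,0,0,0,90]
    - [0,0,0,0,0,0,90]
    - [0,0,-30,0,0,0,90]

```text
clock: 6.25
tcp_pos: [0.4975, 0.2485, 0.1721]
orientation: [0.656, 3.064, -0.006]
contact_force: [-0.2, -0.4, -0.7]
grip_width: 0.0554
```

Request:
play_rows:
  increments:
    - [0,0,-40,0,0,0,60]
    - [0,0,-40,0,0,0,60]

```text
clock: 6.45
tcp_pos: [0.4949, 0.2492, 0.2529]
orientation: [0.655, 3.068, -0.011]
contact_force: [0.2, -0.0, -0.4]
grip_width: 0.0652
```

```bash
python3 - <<'E'
from bench import *
from meas import *
f=grab_frame("top"); np.savez("pics/top2.npz",**f)
g=grab_frame("scene"); np.savez("pics/scene2.npz",**g)
H=hsv(f)
roi=np.zeros(H.shape[:2],bool); roi[235:258,255:280]=1
for cc,a,l in comps(((H[...,0]<6)|(H[...,0]>174))&(H[...,1]>140)&roi): 
    p=plane(f,cc,.046)[0]; print("stripe ang",np.degrees(np.arctan2(p[1]-.1437,p[0]-.5583)))
cv2.imwrite("pics/top2.png",f["color"])
E
python3 plan.py .4925 -.1405 .2 70
```

```text
stripe ang -121.17001307983428
t6.5 tcp [0.4984 0.2511 0.2579] yaw65.9 F [ 0.5  0.  -1. ] w0.0651 q1 -0.77 q7 0.63
  delta tool mm [-154.  -360.1   58.1] rot [ 0.004  0.012 -0.072]  |d| 395.9
```

View pics/top2.png

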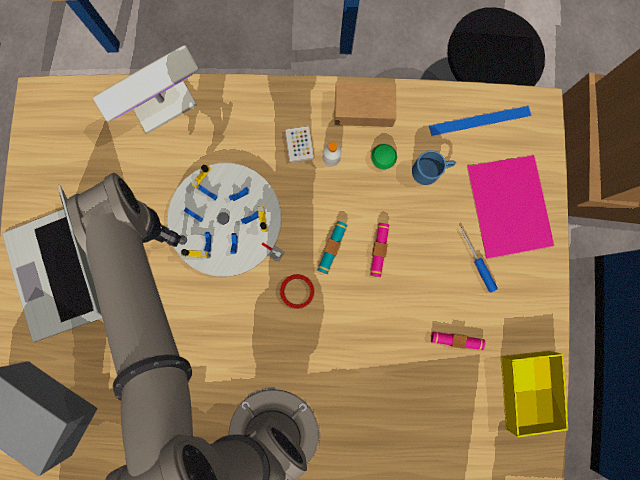

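The scene is as before: teal at (333,247), pink at (380,249), stripe back at the post. Now the teal barrel.

Request:
play_rows:
  increments:
    - [-15,-36,0,0,0,0,60]
    - [-15,-36,0,0,0,0,60]
    - [-15,-36,0,0,0,0,60]
    - [-15,-36,0,0,0,0,60]
    - [-15,-36,0,0,0,0,60]

```text
clock: 7.05
tcp_pos: [0.4938, 0.0604, 0.2588]
orientation: [0.628, 3.063, 0.016]
contact_force: [-0.1, -0.1, 0.1]
grip_width: 0.0652
```

Request:
play_rows:
  increments:
    - [-15,-36,0,0,0,0,60]
    - [-15,-36,0,0,0,0,60]
    - [-15,-36,0,0,0,0,60]
    - [-15,-36,0,0,0,0,60]
    - [-5,-10,0,0,0,0,60]

```text
clock: 7.55
tcp_pos: [0.491, -0.1154, 0.2576]
orientation: [0.632, 3.061, 0.019]
contact_force: [-0.7, 1.0, -0.0]
grip_width: 0.0653
```

```bash
python3 plan.py .4925 -.1405 .1 70
```

```text
t7.5 tcp [ 0.491  -0.1154  0.2576] yaw66.7 F [-0.7  1.  -0. ] w0.0653 q1 -0.30 q7 1.38
  delta tool mm [ -9.2 -24.9 157.4] rot [ 0.015  0.014 -0.058]  |d| 159.6
```

Request:
play_rows:
  increments:
    - [-10,-25,30,0.015,0.014,-0.058,60]
    - [0,0,40,0,0,0,60]
    - [0,0,35,0,0,0,60]
    - [0,0,0,0,0,0,60]

```text
clock: 7.95
tcp_pos: [0.4927, -0.1453, 0.151]
orientation: [0.547, 3.088, 0.002]
contact_force: [-1.0, 0.5, -0.6]
grip_width: 0.0654
```

```bash
python3 plan.py .4925 -.1405 .005 70
python3 - <<'E'
from bench import *
from meas import *
f=grab_frame("top"); crop(f["color"],290,190,430,300,5,"t5")
g=grab_frame("scene"); crop(g["color"],240,190,360,320,5,"s5")
E
```

```text
t8.0 tcp [ 0.4927 -0.1453  0.151 ] yaw69.9 F [-1.   0.5 -0.6] w0.0654 q1 -0.20 q7 1.58
  delta tool mm [  2.6   4.2 146. ] rot [ 0.002  0.005 -0.002]  |d| 146.1
```

View pics/t5.png

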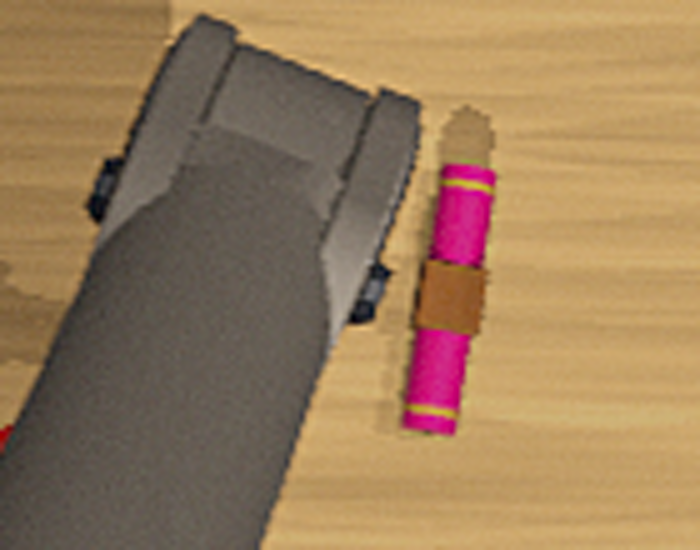

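View pics/s5.png

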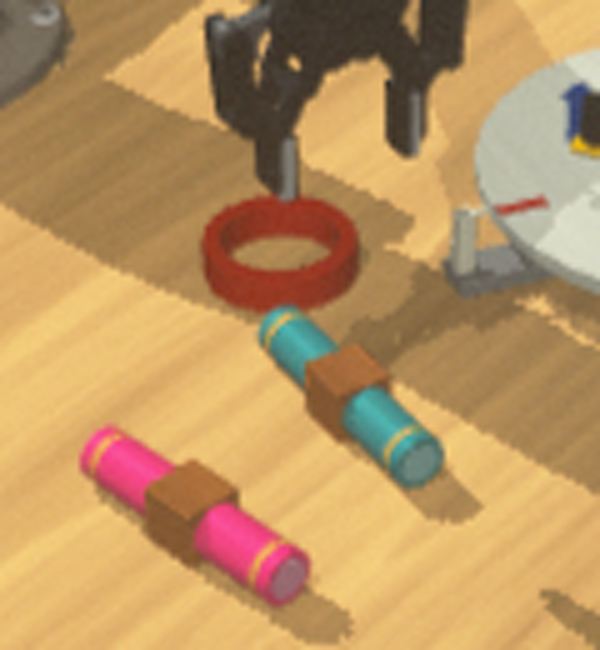

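The fingers are straddling above the teal barrel, whose collar is at (345,390) in the scene crop. Everything is unmoved, so I'll descend.

Request:
play_rows:
  increments:
    - [2.5,4,40,0,0,0,60]
    - [0,0,40,0,0,0,60]
    - [0,0,30,0,0,0,60]
    - [0,0,15,0,0,0,60]
    - [0,0,0,0,0,0,60]

```text
clock: 8.55
tcp_pos: [0.5094, -0.1396, 0.0378]
orientation: [0.534, 3.06, 0.01]
contact_force: [-0.2, 0.2, -0.1]
grip_width: 0.0651
```

```bash
python3 plan.py .4925 -.1405 .004 70
```

```text
t8.6 tcp [ 0.5094 -0.1396  0.0378] yaw70.2 F [-0.2  0.2 -0.1] w0.0651 q1 -0.11 q7 1.69
  delta tool mm [16.7 -7.  33.2] rot [0.013 0.033 0.003]  |d| 37.8
```

Request:
play_rows:
  increments:
    - [16.5,-7,0,0.013,0.033,0,60]
    - [0,0,10,0,0,0,60]
    - [0,0,0,0,0,0,60]

```text
clock: 8.85
tcp_pos: [0.494, -0.1406, 0.0314]
orientation: [0.537, 3.09, 0.0]
contact_force: [-0.2, -0.1, 0.6]
grip_width: 0.0653
```

```bash
python3 plan.py .4925 -.1405 .004 70
```

```text
t8.8 tcp [ 0.494  -0.1406  0.0314] yaw70.3 F [-0.2 -0.1  0.6] w0.0653 q1 -0.12 q7 1.69
  delta tool mm [ 1.5 -0.5 27.4] rot [0.001 0.005 0.005]  |d| 27.4
```

Request:
play_rows:
  increments:
    - [1.5,-0.5,14,0,0,0,60]
    - [0,0,13,0,0,0,60]
    - [0,0,0,0,0,0,60]

```text
clock: 9.15
tcp_pos: [0.4948, -0.1407, 0.0058]
orientation: [0.536, 3.085, 0.001]
contact_force: [-0.7, -0.1, 0.1]
grip_width: 0.0651
```

```bash
python3 plan.py .4925 -.1405 .004 70
```

```text
t9.2 tcp [ 0.4948 -0.1407  0.0058] yaw70.3 F [-0.7 -0.1  0.1] w0.0651 q1 -0.09 q7 1.72
  delta tool mm [ 2.2 -0.6  1.8] rot [0.002 0.01  0.005]  |d| 2.9
```

Request:
play_rows:
  increments:
    - [2,0,1.5,0,0.008,0,60]
    - [0,0,0,0,0,0,220]
    - [0,0,0,0,0,0,220]
    - [0,0,0,0,0,0,220]
    - [0,0,0,0,0,0,220]
  force: 60

```text
clock: 9.65
tcp_pos: [0.4938, -0.1403, 0.0054]
orientation: [0.538, 3.092, 0.003]
contact_force: [0.3, 0.1, -2.4]
grip_width: 0.0328
```

```bash
python3 plan.py .4925 -.1405 .1
```

```text
t9.7 tcp [ 0.4938 -0.1403  0.0054] yaw70.3 F [ 0.3  0.1 -2.4] w0.0328 q1 -0.09 q7 1.72
  delta tool mm [  0.9  -0.3 -94.6] rot [ 0.003  0.003 -0.   ]  |d| 94.6
```

Gripped at 32.8 mm opening on the collar. Now lift.

Request:
play_rows:
  increments:
    - [0,0,-20,0,0,0,220]
    - [0,0,-40,0,0,0,220]
    - [0,0,-45,0,0,0,220]
    - [0,0,-45,0,0,0,220]
    - [0,0,-45,0,0,0,220]

```text
clock: 10.15
tcp_pos: [0.488, -0.1394, 0.2005]
orientation: [-0.536, -3.082, -0.001]
contact_force: [1.9, 0.2, -2.1]
grip_width: 0.0335
```

```bash
python3 plan.py .5923 .2003 .2 59
```

```text
t10.2 tcp [ 0.488  -0.1394  0.2005] yaw70.3 F [ 1.9  0.2 -2.1] w0.0335 q1 -0.26 q7 1.54
  delta tool mm [1.65e+01 3.55e+02 1.00e-01] rot [-0.003 -0.013  0.197]  |d| 355.4
```

Request:
play_rows:
  increments:
    - [1.5,30,-5,0,0,0,220]
    - [1.5,30,0,0,0,0,220]
    - [1.5,30,0,0,0,0,220]
    - [1.5,30,0,0,0,0,220]
    - [1.5,30,0,0,0,0,220]

```text
clock: 10.65
tcp_pos: [0.5354, 0.0023, 0.2146]
orientation: [0.556, 3.09, 0.005]
contact_force: [1.4, -1.2, -1.0]
grip_width: 0.033
```

Request:
play_rows:
  increments:
    - [1.5,30,0,0,0,0.04,220]
    - [1.5,30,0,0,0,0.04,220]
    - [1.5,30,0,0,0,0.04,220]
    - [1.5,30,0,0,0,0.04,220]
    - [1.5,30,0,0,0,0.03,220]

```text
clock: 11.15
tcp_pos: [0.5911, 0.147, 0.2142]
orientation: [-0.858, -3.021, -0.004]
contact_force: [0.5, -0.8, -1.5]
grip_width: 0.0328
```

```bash
python3 plan.py .5923 .2003 .19 59
```

```text
t11.2 tcp [0.5911 0.147  0.2142] yaw58.3 F [ 0.5 -0.8 -1.5] w0.0328 q1 -0.65 q7 0.84
  delta tool mm [27.  45.9 24.4] rot [ 0.002 -0.002 -0.012]  |d| 58.6
```

Request:
play_rows:
  increments:
    - [13,23,5,0,0,0,220]
    - [13,22,5,0,0,-0.012,220]
    - [0,0,0,0,0,0,220]

```text
clock: 11.45
tcp_pos: [0.5923, 0.207, 0.2026]
orientation: [-0.829, -3.027, -0.005]
contact_force: [-0.6, 0.6, -2.2]
grip_width: 0.0331
```

```bash
python3 plan.py .5923 .2003 .12 59
python3 - <<'E'
from bench import *
from meas import *
f=grab_frame("top"); np.savez("pics/top6.npz",**f); crop(f["color"],140,130,300,270,5,"t6")
g=grab_frame("scene"); np.savez("pics/scene6.npz",**g);crop(g["color"],310,100,470,260,4,"s6")
E
```

```text
t11.4 tcp [0.5923 0.207  0.2026] yaw59.4 F [-0.6  0.6 -2.2] w0.0331 q1 -0.72 q7 0.77
  delta tool mm [-3.7 -6.  82.6] rot [ 0.002 -0.004  0.006]  |d| 82.9
```

View pics/t6.png

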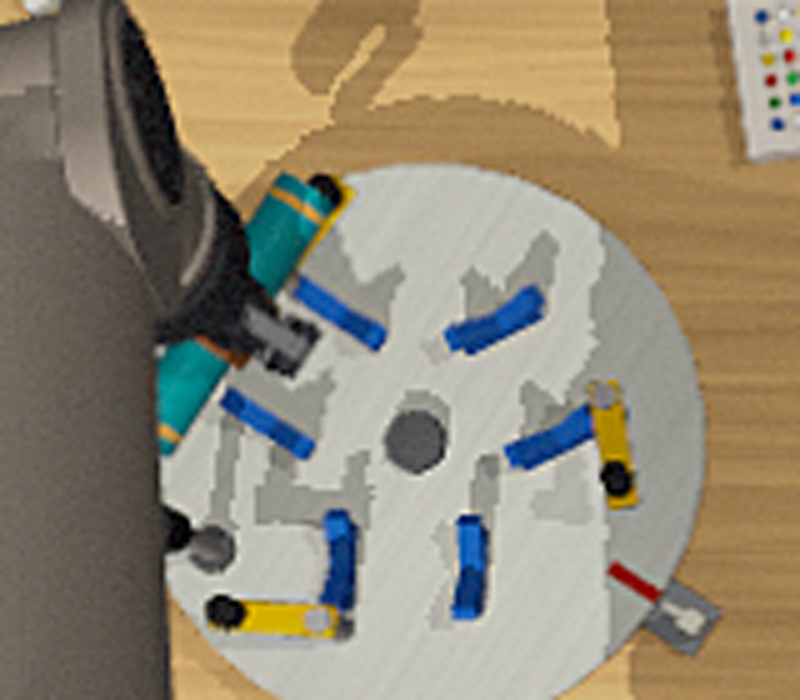

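View pics/s6.png

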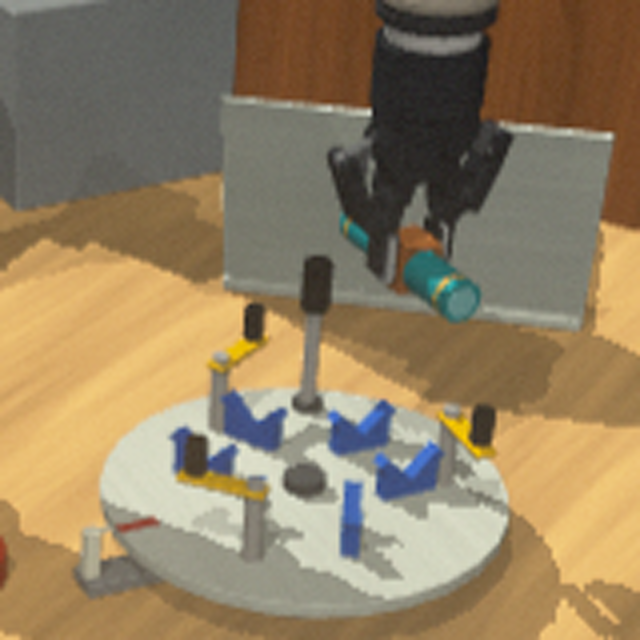

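Run:
```python
from meas import *
f=load("top6");g=load("scene6")
print("end",plane(g,(461/4-.4+310,300/4-.4+100),.2142))
# top-view teal tube edges: two halves bands
H=hsv(f); m=(H[...,0]>=80)&(H[...,0]<=100)&(H[...,1]>110)&(H[...,2]>40)
m[:, :165]=0;m[:,215:]=0;m[:150]=0;m[240:]=0
for cc,a,l in comps(m,10):
    print(cc,a,plane(f,cc,.226))
```

```text
end [[0.64953029 0.17243016 0.2142    ]]
[200.89189189 168.18918919] 37 [[0.64831277 0.17087899 0.226     ]]
[194.75581395 177.96511628] 172 [[0.62510701 0.18387074 0.226     ]]
[176.67052023 206.06358382] 173 [[0.55893502 0.22228288 0.226     ]]
```

Request:
play_rows:
  increments:
    - [-3.5,-6,10,0,-0.004,0.006,220]
    - [0,0,20,0,0,0,220]
    - [0,0,20,0,0,0,220]
    - [0,0,0,0,0,0,220]

```text
clock: 11.95
tcp_pos: [0.5933, 0.1876, 0.1514]
orientation: [0.858, 3.017, -0.003]
contact_force: [-0.2, 1.6, -1.8]
grip_width: 0.0333
```

```bash
python3 plan.py .5923 .2003 .11 59
```

```text
t11.9 tcp [0.5933 0.1876 0.1514] yaw58.3 F [-0.2  1.6 -1.8] w0.0333 q1 -0.69 q7 0.80
  delta tool mm [ 7.7 10.3 41.4] rot [-0.001  0.005 -0.013]  |d| 43.3
```

Request:
play_rows:
  increments:
    - [7.5,10.5,0,0,0.005,-0.013,220]
    - [0,0,14,0,0,0,220]
    - [0,0,0,0,0,0,220]

```text
clock: 12.25
tcp_pos: [0.5932, 0.199, 0.1378]
orientation: [0.843, 3.025, -0.0]
contact_force: [-0.8, -0.5, -1.5]
grip_width: 0.0333
```

```bash
python3 plan.py .5923 .2003 .11 59
```

```text
t12.2 tcp [0.5932 0.199  0.1378] yaw58.9 F [-0.8 -0.5 -1.5] w0.0333 q1 -0.69 q7 0.80
  delta tool mm [ 1.5  0.6 27.8] rot [ 0.     0.001 -0.003]  |d| 27.8
```

Request:
play_rows:
  increments:
    - [1.5,0.5,12,0,0,0,220]
    - [0,0,12,0,0,0,220]
    - [0,0,0,0,0,0,220]

```text
clock: 12.55
tcp_pos: [0.5926, 0.2008, 0.1125]
orientation: [0.842, 3.024, 0.002]
contact_force: [-0.5, -0.7, -1.2]
grip_width: 0.033
```

```bash
python3 plan.py .5923 .2003 .085 59
```

```text
t12.6 tcp [0.5926 0.2008 0.1125] yaw58.9 F [-0.5 -0.7 -1.2] w0.0330 q1 -0.68 q7 0.81
  delta tool mm [ 0.1 -0.6 27.5] rot [ 0.002  0.002 -0.002]  |d| 27.5
```

Request:
play_rows:
  increments:
    - [0,-0.5,12,0,0,0,220]
    - [0,0,14,0,0,0,220]
    - [0,0,0,0,0,0,220]

```text
clock: 12.85
tcp_pos: [0.5923, 0.2002, 0.084]
orientation: [0.842, 3.024, 0.001]
contact_force: [-0.1, 0.2, -1.5]
grip_width: 0.033
```

```bash
python3 plan.py .5923 .2003 .069 59
python3 - <<'E'
from bench import *
from meas import *
f=grab_frame("top"); np.savez("pics/top7.npz",**f); crop(f["color"],140,130,300,270,5,"t7")
g=grab_frame("scene"); np.savez("pics/scene7.npz",**g);crop(g["color"],340,150,450,240,7,"s7")
E
```

```text
t12.8 tcp [0.5923 0.2002 0.084 ] yaw58.9 F [-0.1  0.2 -1.5] w0.0330 q1 -0.67 q7 0.82
  delta tool mm [ 0.1  0.1 15. ] rot [ 0.001  0.002 -0.002]  |d| 15.0
```

View pics/t7.png

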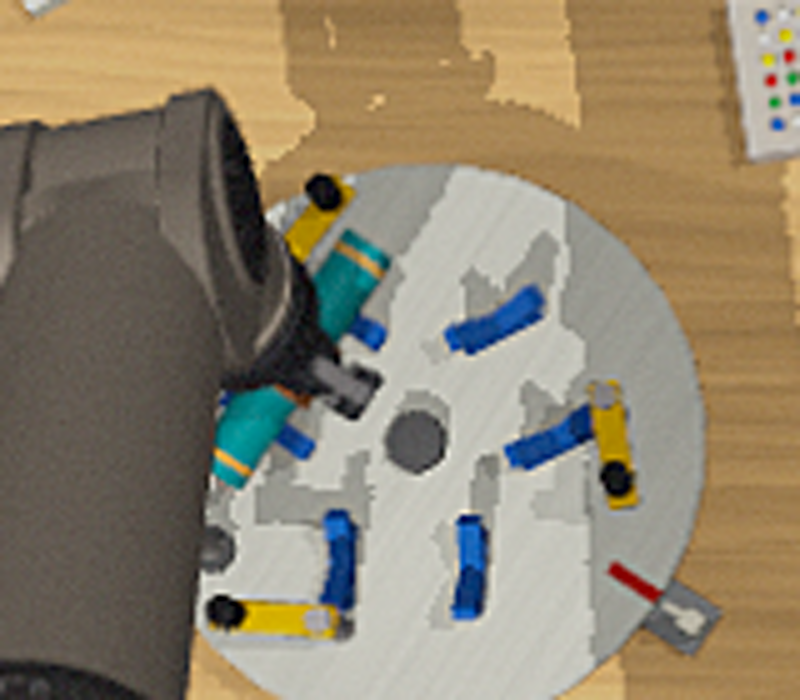

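View pics/s7.png

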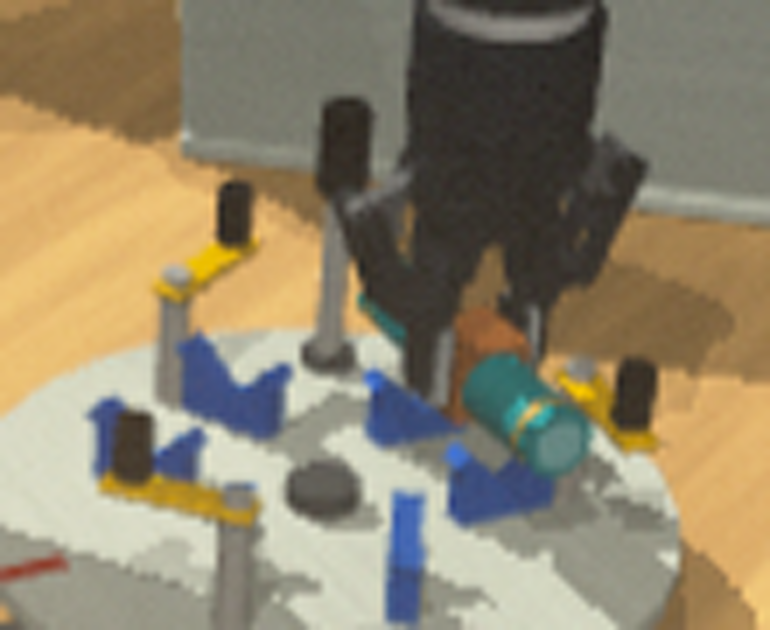

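The barrel hangs over both V-plates, collar between them and end at (555,445) in the scene crop, 15 mm above the seat. I'll keep lowering it.

Request:
play_rows:
  increments:
    - [0,0,8,0,0,0,220]
    - [0,0,7,0,0,0,220]
    - [0,0,0,0,0,0,220]

```text
clock: 13.25
tcp_pos: [0.5945, 0.2007, 0.0705]
orientation: [0.842, 3.021, 0.006]
contact_force: [-0.2, 0.1, -2.1]
grip_width: 0.0331
```

```bash
python3 plan.py .5923 .2003 .0684 59
```

```text
t13.2 tcp [0.5945 0.2007 0.0705] yaw58.9 F [-0.2  0.1 -2.1] w0.0331 q1 -0.66 q7 0.83
  delta tool mm [ 1.7 -1.4  2.1] rot [ 0.005  0.005 -0.002]  |d| 3.1
```

Request:
play_rows:
  increments:
    - [1.5,-1,2,0.003,0.005,0,220]
    - [0,0,1.5,0,0,0,220]
    - [0,0,0,0,0,0,220]

```text
clock: 13.55
tcp_pos: [0.593, 0.1995, 0.0686]
orientation: [-0.845, -3.026, -0.003]
contact_force: [-0.3, 0.8, -1.1]
grip_width: 0.0331
```

```bash
python3 plan.py .5923 .2003 .0684 59
```

```text
t13.6 tcp [0.593  0.1995 0.0686] yaw58.8 F [-0.3  0.8 -1.1] w0.0331 q1 -0.66 q7 0.83
  delta tool mm [1.1 0.3 0.2] rot [ 0.002 -0.001 -0.003]  |d| 1.1
```

Request:
play_rows:
  increments:
    - [0,0,1.5,0,0,0,220]
    - [0,0,0,0,0,0,200]
    - [0,0,0,0,0,0,100]
    - [0,0,0,0,0,0,100]
    - [0,0,0,0,0,0,100]

```text
clock: 14.05
tcp_pos: [0.5939, 0.1999, 0.0686]
orientation: [0.844, 3.025, 0.005]
contact_force: [-0.3, 0.7, 0.4]
grip_width: 0.0515
```

```bash
python3 plan.py .5923 .2003 .15 59
```

```text
t14.1 tcp [0.5939 0.1999 0.0686] yaw58.8 F [-0.3  0.7  0.4] w0.0515 q1 -0.66 q7 0.84
  delta tool mm [  1.6  -0.2 -81.4] rot [ 0.004  0.    -0.003]  |d| 81.4
```

Straight up in small steps.

Request:
play_rows:
  increments:
    - [1.5,0,-15,0,0,0,100]
    - [0,0,-20,0,0,0,100]
    - [0,0,-30,0,0,0,100]
    - [0,0,-30,0,0,0,100]
    - [0,0,-20,0,0,0,100]

```text
clock: 14.55
tcp_pos: [0.5904, 0.2001, 0.1878]
orientation: [-0.844, -3.023, 0.0]
contact_force: [0.7, -0.3, 0.6]
grip_width: 0.052
```

```bash
python3 plan.py .4925 -.1405 .2 70
python3 - <<'E'
from bench import *
from meas import *
f=grab_frame("top"); np.savez("pics/top8.npz",**f); crop(f["color"],140,130,300,270,5,"t8")
g=grab_frame("scene"); np.savez("pics/scene8.npz",**g);crop(g["color"],340,150,450,240,7,"s8")
E
```

```text
t14.6 tcp [0.5904 0.2001 0.1878] yaw58.8 F [ 0.7 -0.3  0.6] w0.0520 q1 -0.71 q7 0.78
  delta tool mm [ -92.7 -342.1  -12.1] rot [-0.001 -0.003 -0.195]  |d| 354.6
```

View pics/t8.png

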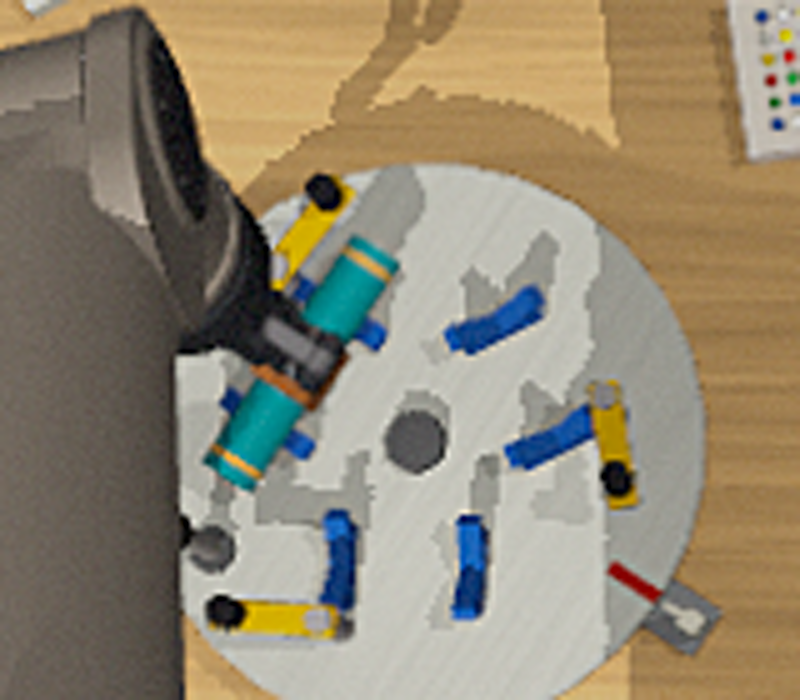

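View pics/s8.png

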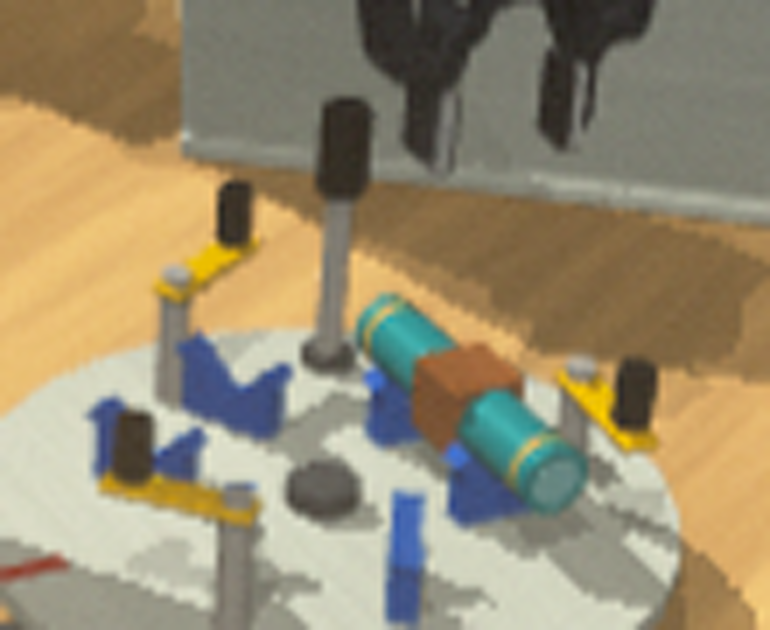

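The teal barrel lies level in both V-plates, collar in the gap at (470,395) in the scene crop, and the stripe is unmoved. Next I'll close its strap, whose knob is at (325,192) in the top crop, by caging the knob.

```bash
python3 plan.py .6730 .1863 .19 56
python3 - <<'E'
from meas import *
t=load("top8");s=load("scene8")
c1=lambda x,y:((x+.5)/5-.5+140,(y+.5)/5-.5+130); c3=lambda x,y:((x+.5)/7-.5+340,(y+.5)/7-.5+150)
print("knob",tri(t,c1(323,192),s,c3(635,394)),"pivot",tri(t,c1(279,268),s,c3(582,369)))
print("end",plane(s,c3(555,485),.080), "exp",.5923+.07*np.cos(np.radians(-31)),.2003+.07*np.sin(np.radians(-31)))
E
```

```text
t14.7 tcp [0.5919 0.2005 0.1892] yaw58.8 F [ 0.5 -0.7 -0.1] w0.0519 q1 -0.71 q7 0.78
  delta tool mm [-76.7  29.8  -0.7] rot [ 0.003 -0.001  0.049]  |d| 82.3
knob (array([0.67296525, 0.1854029 , 0.11854588]), np.float64(0.0020393688714680992)) pivot (array([0.63740455, 0.20895852, 0.10663172]), np.float64(0.0005938151107007456))
end [[0.6531096  0.16152086 0.08      ]] exp 0.6523017110491479 0.16424733475629621
```

Request:
play_rows:
  increments:
    - [-25,10,0,0,0,0.025,100]
    - [-26,10,0,0,0,0.024,100]
    - [-22,8,0,0,0,0,100]
    - [0,0,0,0,0,0,100]

```text
clock: 15.05
tcp_pos: [0.6691, 0.1858, 0.1905]
orientation: [-0.917, -3.004, -0.006]
contact_force: [0.2, -0.5, 0.2]
grip_width: 0.0517
```

```bash
python3 plan.py .6730 .1863 .15 56
```

```text
t15.1 tcp [0.6691 0.1858 0.1905] yaw56.0 F [ 0.2 -0.5  0.2] w0.0517 q1 -0.62 q7 0.81
  delta tool mm [-3.   2.5 40.5] rot [ 0.004 -0.002  0.001]  |d| 40.7
```

Request:
play_rows:
  increments:
    - [-3,2.5,15,0,0,0,100]
    - [0,0,20,0,0,0,100]
    - [0,0,0,0,0,0,100]

```text
clock: 15.35
tcp_pos: [0.6711, 0.1869, 0.1519]
orientation: [-0.916, -3.002, -0.005]
contact_force: [-0.0, -0.4, -0.8]
grip_width: 0.0516
```

```bash
python3 plan.py .6730 .1863 .109 56
```

```text
t15.3 tcp [0.6711 0.1869 0.1519] yaw56.1 F [-0.  -0.4 -0.8] w0.0516 q1 -0.61 q7 0.83
  delta tool mm [-2.1  0.5 42.9] rot [ 0.002 -0.004  0.001]  |d| 43.0
```

Request:
play_rows:
  increments:
    - [-2,0.5,20,0,0,0,100]
    - [0,0,20,0,0,0,100]
    - [0,0,0,0,0,0,100]

```text
clock: 15.65
tcp_pos: [0.6708, 0.1878, 0.1103]
orientation: [-0.912, -3.0, -0.004]
contact_force: [0.1, -0.9, -0.4]
grip_width: 0.052
```

```bash
python3 plan.py .6730 .1863 .109 56
python3 - <<'E'
from bench import *
from meas import *
g=grab_frame("scene"); crop(g["color"],340,120,460,240,6,"s9")
E
```

```text
t15.7 tcp [0.6708 0.1878 0.1103] yaw56.2 F [ 0.1 -0.9 -0.4] w0.0520 q1 -0.60 q7 0.84
  delta tool mm [-2.6 -0.   1.2] rot [ 0.001 -0.006  0.003]  |d| 2.9
```

View pics/s9.png

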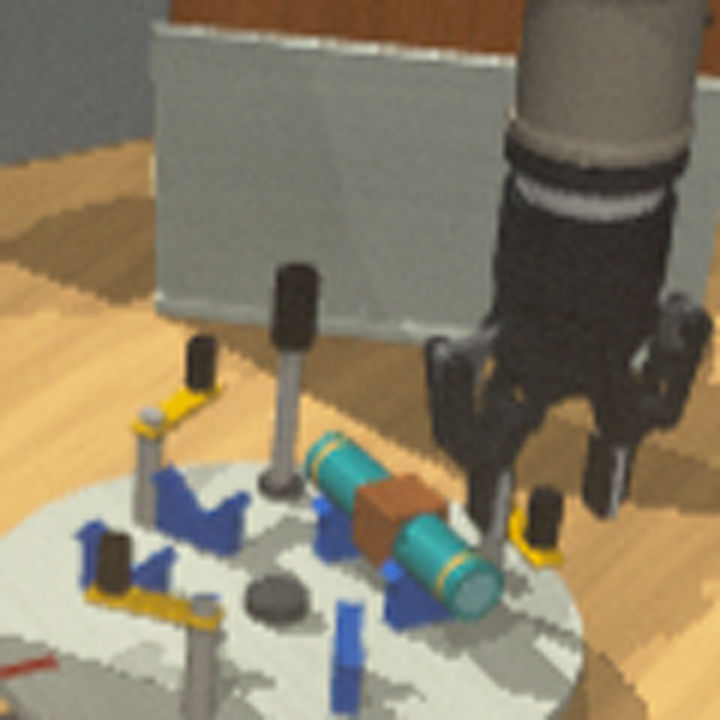

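The knob at (545,518) stands between the finger tips at (487,525) and (605,505). I'll narrow the cage.

Request:
play_rows:
  increments:
    - [-2.5,0,0,0,-0.005,0,178]
    - [0,0,0,0,0,0,178]
    - [0,0,0,0,0,0,178]
  force: 20

```text
clock: 16.0
tcp_pos: [0.6751, 0.1872, 0.1151]
orientation: [0.912, 3.002, 0.007]
contact_force: [0.3, 0.0, -0.3]
grip_width: 0.0256
```

```bash
cat > strap.py <<'E'
# strap.py px py thetaTarget n [z] : tool steps along strap arc; cage yaw = theta+90
import sys; from plan import *
px,py,to,n=float(sys.argv[1]),float(sys.argv[2]),float(sys.argv[3]),int(sys.argv[4]); z=float(sys.argv[5]) if len(sys.argv)>5 else .109
o=r.get_obs();p=o["tcp_pos"];R=Ro.from_rotvec(o["orientation"]); M=R.as_matrix()
yaw=np.degrees(np.arctan2(M[1,1],M[0,1])); th=np.degrees(np.arctan2(p[1]-py,p[0]-px))
print("t%.2f"%o["clock"],"theta %.1f r %.1f z %.4f yaw %.1f"%(th,1000*np.hypot(p[1]-py,p[0]-px),p[2],yaw),"F",o["contact_force"].round(1),"w %.4f"%o["grip_width"])
cur=p;cM=M
for a in np.linspace(th,to,n+1)[1:]:
    q=np.array([px+.044*np.cos(np.radians(a)),py+.044*np.sin(np.radians(a)),z]); y0=np.degrees(np.arctan2(cM[1,1],cM[0,1])); dy=(a+90-y0+90)%180-90; dy=np.clip(dy,-8,8)
    b=np.radians(y0+dy); yv=np.array([np.cos(b),np.sin(b),0]); zv=np.array([0,0,-1.]); Mt=np.c_[np.cross(yv,zv),yv,zv]
    print((cM.T@(q-cur)*1000).round(1),Ro.from_matrix(cM.T@Mt).as_rotvec().round(3)); cur,cM=q,Mt
E
python3 strap.py .6372 .2102 -72 5
```

```text
t16.00 theta -31.3 r 44.4 z 0.1151 yaw 56.2 F [ 0.3  0.  -0.3] w 0.0256
[ 0.6 -6.3  6.1] [0.006 0.002 0.098]
[ 0.4 -6.2  0. ] [0.   0.   0.14]
[ 0.5 -6.2  0. ] [0.   0.   0.14]
[ 0.5 -6.2  0. ] [0.   0.   0.14]
[ 0.5 -6.2  0. ] [0.   0.   0.14]
```

Request:
play_rows:
  increments:
    - [0.5,-6,5,0.005,0.002,0.1,178]
    - [0.5,-6,0,0,0,0.14,178]
    - [0.5,-6,0,0,0,0.14,178]
    - [0.5,-6,0,0,0,0.14,178]

```text
clock: 16.4
tcp_pos: [0.6596, 0.1726, 0.1139]
orientation: [1.676, 2.653, 0.013]
contact_force: [1.4, 0.7, 0.2]
grip_width: 0.0263
```

```bash
python3 strap.py .6372 .2102 -95 5
```

```text
t16.40 theta -59.2 r 43.8 z 0.1139 yaw 25.4 F [1.4 0.7 0.2] w 0.0263
[-0.4 -5.5  4.9] [ 0.009 -0.001  0.031]
[ 0.3 -5.5  0. ] [0.    0.    0.125]
[ 0.3 -5.5  0. ] [0.    0.    0.125]
[ 0.3 -5.5  0. ] [0.    0.    0.125]
[ 0.3 -5.5  0. ] [0.    0.    0.125]
```

Request:
play_rows:
  increments:
    - [0,-5.5,3,0.009,0,0.08,178]
    - [0.3,-5.5,0,0,0,0.11,178]
    - [0.3,-5.5,0,0,0,0.12,178]
    - [0.3,-5.5,0,0,0,0.12,178]

```text
clock: 16.8
tcp_pos: [0.6409, 0.1675, 0.1148]
orientation: [2.226, 2.214, 0.012]
contact_force: [0.6, 0.4, -1.7]
grip_width: 0.0255
```

```bash
python3 strap.py .6372 .2102 -122 5
```

```text
t16.80 theta -85.0 r 42.9 z 0.1148 yaw -0.3 F [ 0.6  0.4 -1.7] w 0.0255
[-1.3 -5.6  5.8] [ 0.007 -0.004  0.037]
[ 0.4 -5.7  0. ] [0.    0.    0.129]
[ 0.4 -5.7  0. ] [0.    0.    0.129]
[ 0.4 -5.7  0. ] [0.    0.    0.129]
[ 0.4 -5.7  0. ] [0.    0.    0.129]
```

Request:
play_rows:
  increments:
    - [-1,-6,2,0.007,-0.004,0.08,178]
    - [0,-6,0,0,0,0.12,178]
    - [0.3,-6,0,0,0,0.12,178]
    - [0.3,-6,0,0,0,0.12,178]
    - [0.3,-5,0,0,0,0.1,178]

```text
clock: 17.3
tcp_pos: [0.6157, 0.1737, 0.1175]
orientation: [2.756, 1.507, 0.015]
contact_force: [0.4, -1.5, -1.1]
grip_width: 0.0259
```

```bash
python3 strap.py .6372 .2102 -130 3;python3 - <<'E'
from bench import *
from meas import *
g=grab_frame("scene"); crop(g["color"],340,120,460,240,6,"s10")
f=grab_frame("top"); crop(f["color"],140,130,300,270,5,"t10")
E
```

```text
t17.30 theta -120.5 r 42.4 z 0.1175 yaw -32.7 F [ 0.4 -1.5 -1.1] w 0.0259
[-1.7 -2.4  8.5] [ 0.005 -0.008  0.017]
[ 0.1 -2.4  0. ] [0.    0.    0.055]
[ 0.1 -2.4  0. ] [0.    0.    0.055]
```

View pics/s10.png

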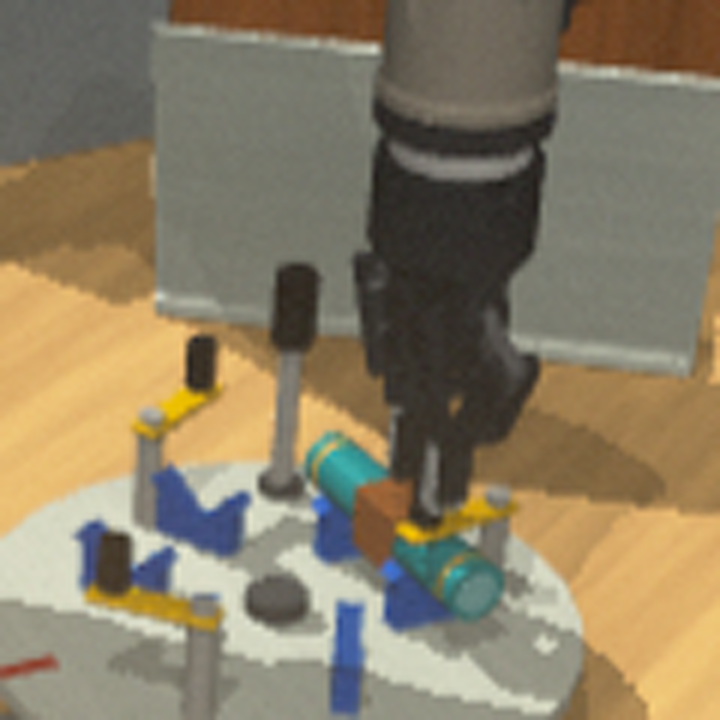

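View pics/t10.png

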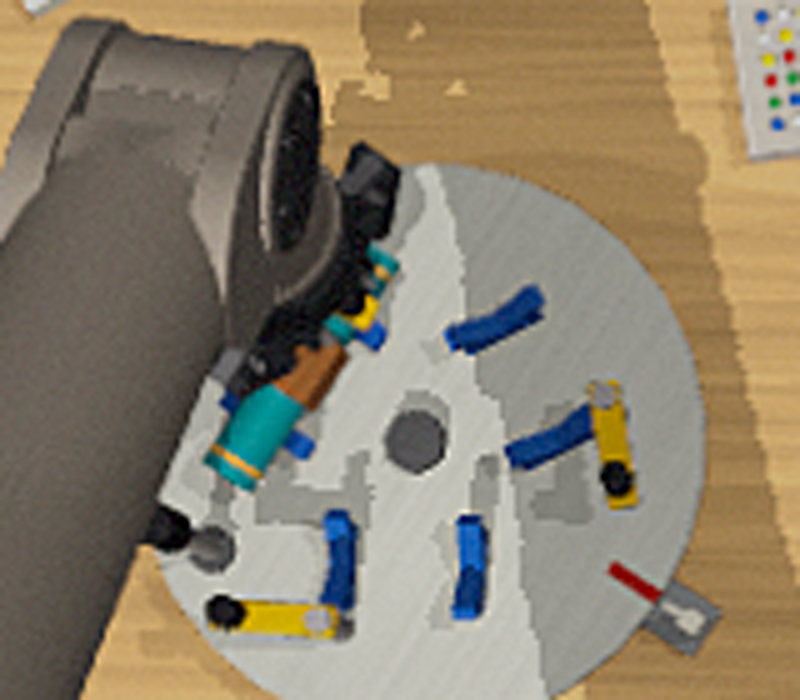

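The strap is nearly closed, across the barrel at (455,525) in the scene crop. I'll push on to the stop.

Request:
play_rows:
  increments:
    - [-1.5,-3,4,0,0,0.02,178]
    - [0,-3,0,0,0,0.02,178]
    - [0,0,0,0,0,0,178]

```text
clock: 17.7
tcp_pos: [0.6104, 0.1762, 0.114]
orientation: [2.78, 1.462, 0.017]
contact_force: [-0.1, 0.2, 0.9]
grip_width: 0.0259
```

```bash
python3 strap.py .6372 .2102 -130 3
```

```text
t17.70 theta -128.2 r 43.2 z 0.1140 yaw -34.5 F [-0.1  0.2  0.9] w 0.0259
[-0.8 -0.5  5. ] [ 0.006 -0.01   0.075]
[ 0.  -0.5  0. ] [0.   0.   0.01]
[ 0.  -0.5  0. ] [0.   0.   0.01]
```

Request:
play_rows:
  increments:
    - [-0.5,-2,0,0,0,0,178]
    - [0,-2,0,0,0,0,178]
    - [0,0,0,0,0,0,178]

```text
clock: 18.0
tcp_pos: [0.6098, 0.175, 0.1145]
orientation: [2.775, 1.458, 0.024]
contact_force: [-0.4, -0.2, -0.0]
grip_width: 0.0256
```

```bash
python3 strap.py .6372 .2102 -133 3
```

```text
t18.00 theta -127.9 r 44.6 z 0.1145 yaw -34.6 F [-0.4 -0.2 -0. ] w 0.0256
[ 0.6 -1.3  5.5] [ 0.013 -0.011  0.089]
[ 0.  -1.3  0. ] [0.    0.    0.029]
[ 0.  -1.3  0. ] [0.    0.    0.029]
```

Request:
play_rows:
  increments:
    - [0,-4,1,0,0,0,178]
    - [0,-4,0,0,0,0,178]

```text
clock: 18.2
tcp_pos: [0.6084, 0.1755, 0.1151]
orientation: [2.769, 1.45, 0.037]
contact_force: [10.1, -5.4, -7.7]
grip_width: 0.0259
```

```bash
python3 strap.py .6372 .2102 -133 3
```

```text
t18.20 theta -129.8 r 45.1 z 0.1151 yaw -34.7 F [10.1 -5.4 -7.7] w 0.0259
[ 1.1 -0.9  6.1] [ 0.024 -0.015  0.107]
[ 0.  -0.8  0. ] [0.    0.    0.019]
[ 0.  -0.8  0. ] [0.    0.    0.019]
```

It shows 11 N against the stop. Back off, open and rise.

Request:
play_rows:
  increments:
    - [0,4,0,0,0,0,140]
    - [0,0,0,0,0,0,130]
    - [0,0,-20,0,0,0,130]
    - [0,0,-40,0,0,0,130]
    - [0,0,-40,0,0,0,130]

```text
clock: 18.7
tcp_pos: [0.603, 0.1749, 0.2114]
orientation: [2.772, 1.456, 0.013]
contact_force: [0.7, 1.0, -0.1]
grip_width: 0.0421
```

```bash
python3 plan.py .490 -.2645 .24 81.5
```

```text
t18.7 tcp [0.603  0.1749 0.2114] yaw-34.6 F [ 0.7  1.  -0.1] w0.0421 q1 -1.01 q7 -0.56
  delta tool mm [-425.8  156.6  -27.7] rot [ 0.01  -0.009  1.116]  |d| 454.6
```

Request:
play_rows:
  increments:
    - [-40,15,-15,0,0,0,80]
    - [-40,15,-15,0,0,0,60]
    - [-40,15,0,0,0,0,60]
    - [-40,15,0,0,0,0,60]
    - [-40,15,0,0,0,0,60]

```text
clock: 19.2
tcp_pos: [0.5533, -0.0266, 0.247]
orientation: [2.763, 1.488, 0.027]
contact_force: [1.2, 0.1, 0.6]
grip_width: 0.0653
```

Request:
play_rows:
  increments:
    - [-40,15,0,0,0,0,60]
    - [-40,15,0,0,0,0,60]
    - [-40,15,0,0,0,0,60]
    - [-40,15,0,0,0,0,60]
    - [-40,15,0,0,0,0,60]

```text
clock: 19.7
tcp_pos: [0.502, -0.2382, 0.2447]
orientation: [-2.757, -1.496, -0.031]
contact_force: [0.4, 0.4, 0.7]
grip_width: 0.0648
```

Request:
play_rows:
  increments:
    - [0,0,0,0,0,0.14,60]
    - [0,0,0,0,0,0.14,60]
    - [0,0,0,0,0,0.14,60]
    - [0,0,0,0,0,0.14,60]
    - [0,0,0,0,0,0.14,60]

```text
clock: 20.2
tcp_pos: [0.4961, -0.2455, 0.2455]
orientation: [-3.098, -0.4, -0.027]
contact_force: [-0.3, -0.3, 0.0]
grip_width: 0.0651
```

```bash
python3 plan.py .490 -.2645 .2 81.5
```

```text
t20.2 tcp [ 0.4961 -0.2455  0.2455] yaw-75.3 F [-0.3 -0.3  0. ] w0.0651 q1 -0.50 q7 -0.45
  delta tool mm [-11.6  17.5  45.1] rot [-0.019 -0.016  0.405]  |d| 49.7
```

Check that the teal strap closed and the pink barrel is unmoved before grasping.

Request:
play_rows:
  increments:
    - [0,0,0,0,0,0.14,60]
    - [0,0,0,0,0,0.14,60]
    - [0,0,0,0,0,0.12,60]
    - [0,0,0,0,0,0,60]

```text
clock: 20.6
tcp_pos: [0.4958, -0.2418, 0.2446]
orientation: [-3.105, 0.247, -0.016]
contact_force: [0.2, 0.5, 0.2]
grip_width: 0.0653
```

```bash
python3 plan.py .490 -.2645 .14 81.5
python3 - <<'E'
from bench import *
from meas import *
g=grab_frame("scene"); np.savez("pics/scene11.npz",**g); cv2.imwrite("pics/s11.png",g["color"])
f=grab_frame("top"); np.savez("pics/top11.npz",**f); crop(f["color"],150,130,310,270,5,"t11")
h=hsv(g); m=(h[...,0]>=160)&(h[...,0]<=175)&(h[...,1]>110); m[:270]=0;m[312:]=0;m[:,:250]=0;m[:,305:]=0
P=np.array([plane(g,c[0],.024)[0] for c in sorted(comps(m,25),key=lambda c:-c[1])[:2]]); print(P, P.mean(0))
E
```

```text
t20.6 tcp [ 0.4958 -0.2418  0.2446] yaw-99.1 F [0.2 0.5 0.2] w0.0653 q1 -0.54 q7 -0.78
  delta tool mm [ -3.   26.2 103.9] rot [-0.027 -0.008 -0.01 ]  |d| 107.2
[[ 0.52270986 -0.27568831  0.024     ]
 [ 0.44707725 -0.2647996   0.024     ]] [ 0.48489355 -0.27024395  0.024     ]
```

View pics/t11.png

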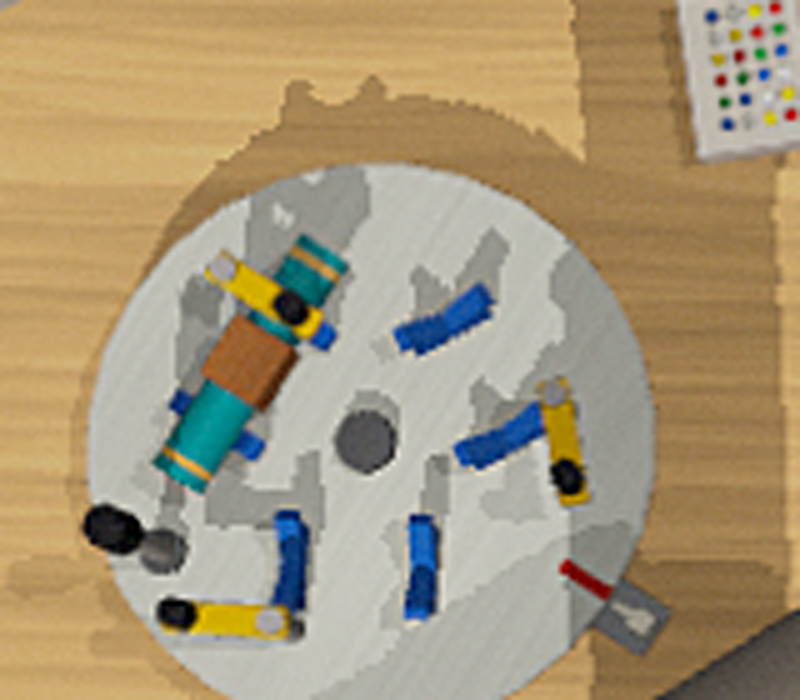

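View pics/s11.png

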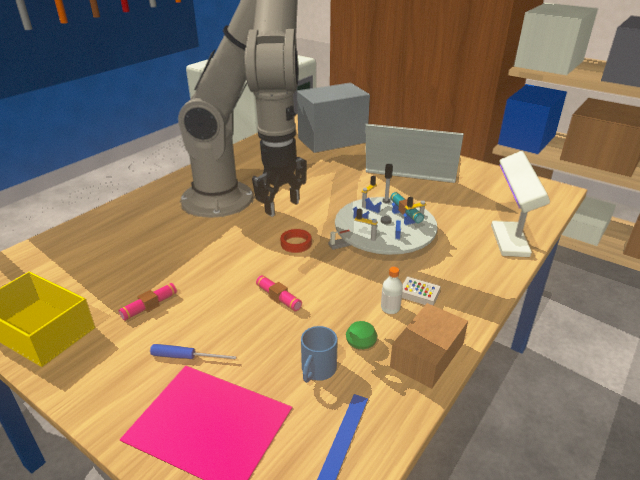

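The strap lies along the V-plate at (275,290) in the top crop, closed, with teal seated. Pink reads the same as before in the scene view, at (278,291). Now descend on pink.

Request:
play_rows:
  increments:
    - [-3,26,20,-0.027,-0.008,-0.01,60]
    - [0,0,30,0,0,0,60]
    - [0,0,30,0,0,0,60]
    - [0,0,20,0,0,0,60]
    - [0,0,0,0,0,0,60]

```text
clock: 21.2
tcp_pos: [0.4907, -0.2663, 0.142]
orientation: [-3.132, 0.197, -0.007]
contact_force: [0.3, 0.8, 0.5]
grip_width: 0.0654
```

```bash
python3 plan.py .4903 -.2645 .06 81.5
```

```text
t21.2 tcp [ 0.4907 -0.2663  0.142 ] yaw-97.2 F [0.3 0.8 0.5] w0.0654 q1 -0.39 q7 -0.63
  delta tool mm [-1.  -1.5 82. ] rot [-0.003 -0.004  0.023]  |d| 82.0
```

Request:
play_rows:
  increments:
    - [0,-1,25,0,0,0.02,60]
    - [0,0,30,0,0,0,60]
    - [0,0,25,0,0,0,60]
    - [0,0,0,0,0,0,60]

```text
clock: 21.6
tcp_pos: [0.4947, -0.2656, 0.0642]
orientation: [-3.13, 0.215, -0.017]
contact_force: [-0.6, 0.2, 0.3]
grip_width: 0.0652
```

```bash
python3 plan.py .4903 -.2645 .03 81.5
```

```text
t21.6 tcp [ 0.4947 -0.2656  0.0642] yaw-97.8 F [-0.6  0.2  0.3] w0.0652 q1 -0.30 q7 -0.55
  delta tool mm [-4.9 -0.3 34.1] rot [-0.005 -0.011  0.011]  |d| 34.5
```

Request:
play_rows:
  increments:
    - [-5,0,15,-0.005,-0.01,0.012,60]
    - [0,0,18,0,0,0,60]
    - [0,0,0,0,0,0,60]

```text
clock: 21.9
tcp_pos: [0.4921, -0.2658, 0.0325]
orientation: [3.132, -0.231, 0.008]
contact_force: [0.1, 0.0, -0.9]
grip_width: 0.0654
```

```bash
python3 plan.py .4903 -.2645 .005 81.5
```

```text
t21.9 tcp [ 0.4921 -0.2658  0.0325] yaw-98.4 F [ 0.1  0.  -0.9] w0.0654 q1 -0.27 q7 -0.52
  delta tool mm [-2.1 -1.  27.5] rot [ 0.001 -0.005  0.001]  |d| 27.6
```

Request:
play_rows:
  increments:
    - [-2,-1,14,0,-0.005,0,60]
    - [-1,0,13,0,0,0,60]
    - [0,0,0,0,0,0,60]

```text
clock: 22.2
tcp_pos: [0.4899, -0.2645, 0.0041]
orientation: [3.132, -0.229, 0.002]
contact_force: [0.2, 0.6, -0.4]
grip_width: 0.0651
```

```bash
python3 plan.py .4903 -.2645 .005 81.5
```

```text
t22.2 tcp [ 0.4899 -0.2645  0.0041] yaw-98.4 F [ 0.2  0.6 -0.4] w0.0651 q1 -0.24 q7 -0.49
  delta tool mm [ 0.4 -0.1 -0.9] rot [ 0.001 -0.001  0.002]  |d| 1.0
```

Request:
play_rows:
  increments:
    - [0,0,-1,0,0,0,220]
    - [0,0,0,0,0,0,220]
    - [0,0,0,0,0,0,220]
    - [0,0,0,0,0,0,220]
  force: 60

```text
clock: 22.6
tcp_pos: [0.49, -0.265, 0.0056]
orientation: [3.131, -0.23, 0.002]
contact_force: [-0.2, 0.1, -1.9]
grip_width: 0.0332
```

Request:
play_rows:
  increments:
    - [0,0,-20,0,0,0,220]
    - [0,0,-40,0,0,0,220]
    - [0,0,-45,0,0,0,220]
    - [0,0,-45,0,0,0,220]
    - [0,0,-50,0,0,0,220]

```text
clock: 23.1
tcp_pos: [0.4859, -0.2615, 0.2045]
orientation: [-3.13, 0.231, 0.02]
contact_force: [1.6, -0.4, -2.4]
grip_width: 0.0332
```

```bash
python3 - <<'E'
import numpy as np
for off in(-61,):
    a=np.radians(off);print(.5583+.066*np.cos(a),.1437+.066*np.sin(a))
E
python3 plan.py .5903 .086 .21 -61
```

```text
0.5902974349362583 0.08597509932879988
t23.1 tcp [ 0.4859 -0.2615  0.2045] yaw-98.4 F [ 1.6 -0.4 -2.4] w0.0332 q1 -0.47 q7 -0.72
  delta tool mm [  52.2 -359.1   -5.2] rot [-0.007  0.011 -0.653]  |d| 362.9
```

Request:
play_rows:
  increments:
    - [5,-32,-5,0,0,0,220]
    - [5,-32,0,0,0,0,220]
    - [5,-32,0,0,0,0,220]
    - [5,-32,0,0,0,0,220]
    - [5,-32,0,0,0,0,220]

```text
clock: 23.6
tcp_pos: [0.5365, -0.1098, 0.2188]
orientation: [-3.13, 0.25, -0.004]
contact_force: [0.4, -0.4, -2.8]
grip_width: 0.0332
```

Request:
play_rows:
  increments:
    - [5,-32,0,0,0,0,220]
    - [5,-32,0,0,0,0,220]
    - [5,-32,0,0,0,0,220]
    - [5,-32,0,0,0,0,220]
    - [5,-32,0,0,0,0,220]

```text
clock: 24.1
tcp_pos: [0.5862, 0.0522, 0.2189]
orientation: [-3.127, 0.25, -0.001]
contact_force: [1.3, -0.5, -1.6]
grip_width: 0.0336
```

Request:
play_rows:
  increments:
    - [0,0,0,0,0,-0.13,220]
    - [0,0,0,0,0,-0.13,220]
    - [0,0,0,0,0,-0.13,220]
    - [0,0,0,0,0,-0.13,220]
    - [0,0,0,0,0,-0.13,220]

```text
clock: 24.6
tcp_pos: [0.5859, 0.0611, 0.2164]
orientation: [-3.03, -0.817, 0.003]
contact_force: [-0.6, 0.3, -1.9]
grip_width: 0.033
```

```bash
python3 plan.py .5903 .086 .19 -61
```

```text
t24.6 tcp [0.5859 0.0611 0.2164] yaw-59.8 F [-0.6  0.3 -1.9] w0.0330 q1 -0.98 q7 -0.71
  delta tool mm [ 16.3 -19.2  26.5] rot [-0.004  0.001  0.02 ]  |d| 36.6
```

Request:
play_rows:
  increments:
    - [8,-10,5,0,0,0.02,220]
    - [8,-9,10,0,0,0,220]
    - [0,0,10,0,0,0,220]
    - [0,0,0,0,0,0,220]

```text
clock: 25.0
tcp_pos: [0.5897, 0.0892, 0.1886]
orientation: [-3.038, -0.775, 0.004]
contact_force: [-0.2, -0.4, -2.2]
grip_width: 0.0332
```

```bash
python3 plan.py .5903 .086 .14 -61
python3 - <<'E'
from bench import *
from meas import *
g=grab_frame("scene"); np.savez("pics/scene12.npz",**g); crop(g["color"],310,100,470,260,4,"s12")
f=grab_frame("top"); np.savez("pics/top12.npz",**f); crop(f["color"],150,130,310,290,5,"t12")
E
```

```text
t25.0 tcp [0.5897 0.0892 0.1886] yaw-61.4 F [-0.2 -0.4 -2.2] w0.0332 q1 -0.99 q7 -0.74
  delta tool mm [-1.   3.4 48.6] rot [-0.007  0.001 -0.007]  |d| 48.7
```

View pics/s12.png

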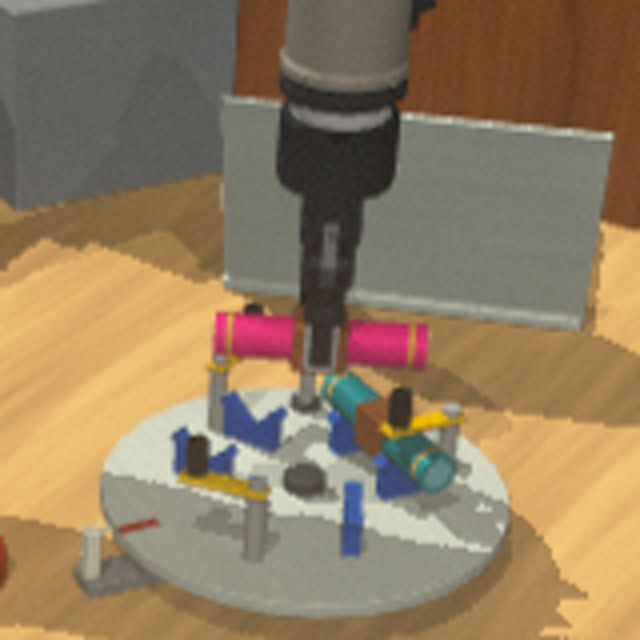

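View pics/t12.png

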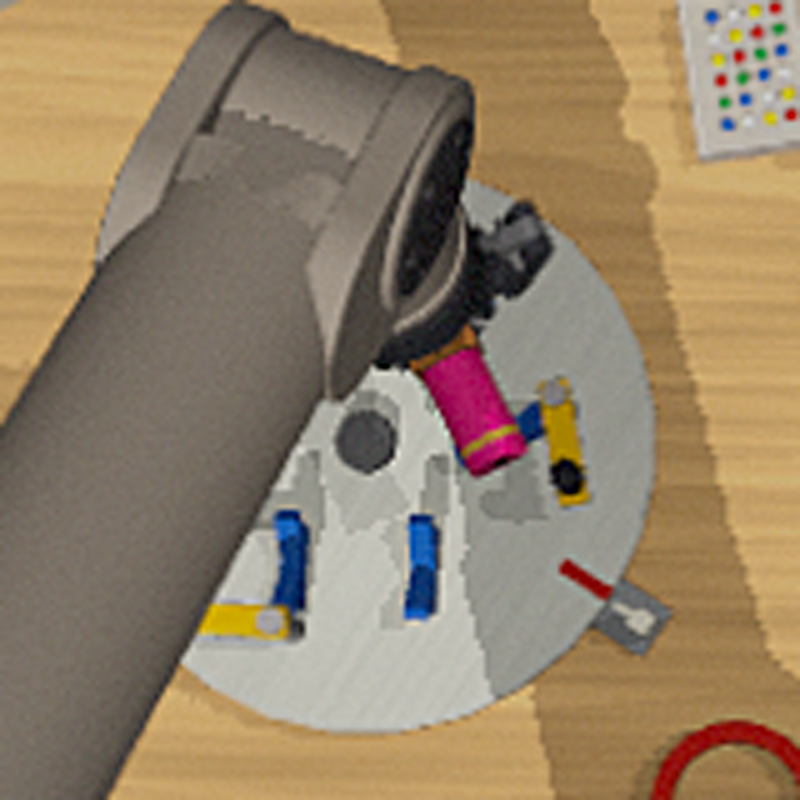

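Pink is held level above its cradle, and its strap at (560,440) is partly closed, by about 16°. I'll descend shifted about 6 mm away from it along the seat's +x and 4 mm towards the hub, then centre.

```bash
python3 plan.py .5936 .0924 .14 -61
```

```text
t25.1 tcp [0.5905 0.0888 0.1899] yaw-61.4 F [ 0.1  0.  -2.3] w0.0335 q1 -0.99 q7 -0.74
  delta tool mm [ 4.5 -1.4 49.9] rot [-0.006 -0.001 -0.006]  |d| 50.1
```

Request:
play_rows:
  increments:
    - [4.5,-1.5,15,-0.005,0,-0.006,220]
    - [0,0,18,0,0,0,220]
    - [0,0,15,0,0,0,220]
    - [0,0,0,0,0,0,220]

```text
clock: 25.5
tcp_pos: [0.5947, 0.092, 0.1386]
orientation: [3.042, 0.784, 0.002]
contact_force: [-0.6, -0.5, -2.0]
grip_width: 0.0336
```

```bash
python3 plan.py .5936 .0924 .12 -61
```

```text
t25.5 tcp [0.5947 0.092  0.1386] yaw-61.1 F [-0.6 -0.5 -2. ] w0.0336 q1 -0.95 q7 -0.70
  delta tool mm [-0.8 -0.9 18.6] rot [ 0.001 -0.001 -0.002]  |d| 18.7
```

Request:
play_rows:
  increments:
    - [-1,-1,12,0,0,0,220]
    - [0,0,12,0,0,0,220]
    - [0,0,0,0,0,0,220]

```text
clock: 25.8
tcp_pos: [0.5936, 0.0921, 0.1128]
orientation: [3.042, 0.783, 0.003]
contact_force: [0.2, -0.5, -1.0]
grip_width: 0.0328
```

```bash
python3 plan.py .5936 .0924 .095 -61
python3 - <<'E'
from bench import *
from meas import *
g=grab_frame("scene"); crop(g["color"],330,140,450,250,6,"s13")
f=grab_frame("top"); crop(f["color"],200,160,300,260,7,"t13")
E
```

```text
t25.8 tcp [0.5936 0.0921 0.1128] yaw-61.1 F [ 0.2 -0.5 -1. ] w0.0328 q1 -0.93 q7 -0.68
  delta tool mm [ 0.1 -0.3 17.8] rot [ 0.001 -0.002 -0.003]  |d| 17.8
```

View pics/s13.png

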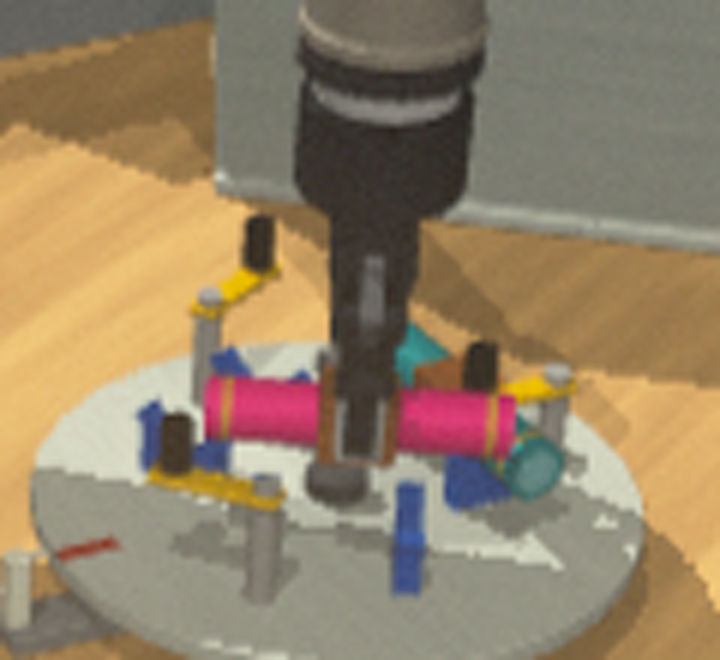

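View pics/t13.png

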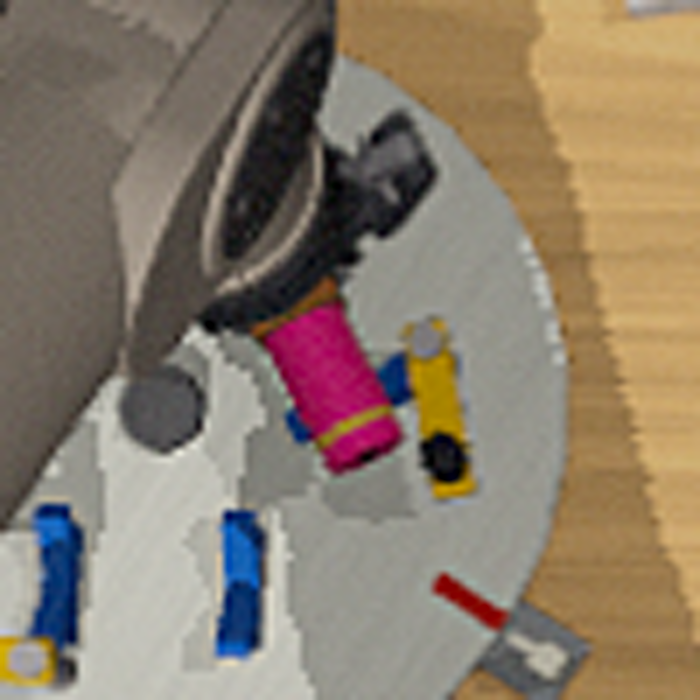

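There is clear space between the barrel end at (365,455) and the knob at (445,460). Continuing.

Request:
play_rows:
  increments:
    - [0,0,9,0,0,0,220]
    - [0,0,9,0,0,0,220]
    - [0,0,7,0,0,0,220]
    - [0,0,0,0,0,0,220]

```text
clock: 26.3
tcp_pos: [0.5955, 0.0922, 0.0882]
orientation: [3.042, 0.783, 0.01]
contact_force: [0.1, -0.2, -1.8]
grip_width: 0.0329
```

```bash
python3 plan.py .5955 .0889 .076 -61
```

```text
t26.3 tcp [0.5955 0.0922 0.0882] yaw-61.1 F [ 0.1 -0.2 -1.8] w0.0329 q1 -0.90 q7 -0.66
  delta tool mm [-1.6  2.8 12.2] rot [ 0.002 -0.006 -0.002]  |d| 12.6
```

Request:
play_rows:
  increments:
    - [-1,0,7,0,-0.005,0,220]
    - [0,3,6,0,0,0,220]
    - [0,0,0,0,0,0,220]

```text
clock: 26.6
tcp_pos: [0.5963, 0.0887, 0.074]
orientation: [3.04, 0.782, 0.001]
contact_force: [-0.1, 0.9, -1.7]
grip_width: 0.0332
```

```bash
python3 plan.py .5950 .0887 .069 -61
```

```text
t26.6 tcp [0.5963 0.0887 0.074 ] yaw-61.1 F [-0.1  0.9 -1.7] w0.0332 q1 -0.89 q7 -0.64
  delta tool mm [-1.1 -0.6  5. ] rot [ 0.003 -0.    -0.002]  |d| 5.2
```

Request:
play_rows:
  increments:
    - [-1,-0.5,3,0,0,0,220]
    - [0,0,3,0,0,0,220]
    - [0,0,0,0,0,0,220]

```text
clock: 26.9
tcp_pos: [0.5952, 0.0895, 0.0687]
orientation: [-3.042, -0.783, -0.002]
contact_force: [-0.1, 0.8, -1.7]
grip_width: 0.0329
```

```bash
python3 plan.py .5950 .0887 .0685 -61
```

```text
t26.9 tcp [0.5952 0.0895 0.0687] yaw-61.1 F [-0.1  0.8 -1.7] w0.0329 q1 -0.88 q7 -0.63
  delta tool mm [-0.5  0.6  0.2] rot [ 0.    -0.001 -0.002]  |d| 0.8
```

Request:
play_rows:
  increments:
    - [0,0.5,2,0,0,0,220]
    - [0,0,0,0,0,0,200]
    - [0,0,0,0,0,0,100]
    - [0,0,0,0,0,0,100]
    - [0,0,0,0,0,0,100]

```text
clock: 27.4
tcp_pos: [0.5963, 0.0893, 0.0692]
orientation: [-3.04, -0.784, -0.005]
contact_force: [-0.3, -0.4, -0.1]
grip_width: 0.0515
```

Request:
play_rows:
  increments:
    - [0,0,-15,0,0,0,100]
    - [0,0,-20,0,0,0,100]
    - [0,0,-30,0,0,0,100]
    - [0,0,-30,0,0,0,100]
    - [0,0,-20,0,0,0,100]

```text
clock: 27.9
tcp_pos: [0.5946, 0.0877, 0.1887]
orientation: [-3.043, -0.781, 0.002]
contact_force: [0.8, -0.5, -0.3]
grip_width: 0.052
```

```bash
python3 plan.py .5340 .0318 .19
python3 - <<'E'
from bench import *
from meas import *
g=grab_frame("scene"); np.savez("pics/scene14.npz",**g); crop(g["color"],330,140,450,250,6,"s14")
f=grab_frame("top"); np.savez("pics/top14.npz",**f); crop(f["color"],180,150,300,270,6,"t14")
E
```

```text
t27.9 tcp [0.5946 0.0877 0.1887] yaw-61.2 F [ 0.8 -0.5 -0.3] w0.0520 q1 -0.98 q7 -0.74
  delta tool mm [-80.   19.8  -1.2] rot [-0.001  0.001  0.   ]  |d| 82.4
```

View pics/s14.png

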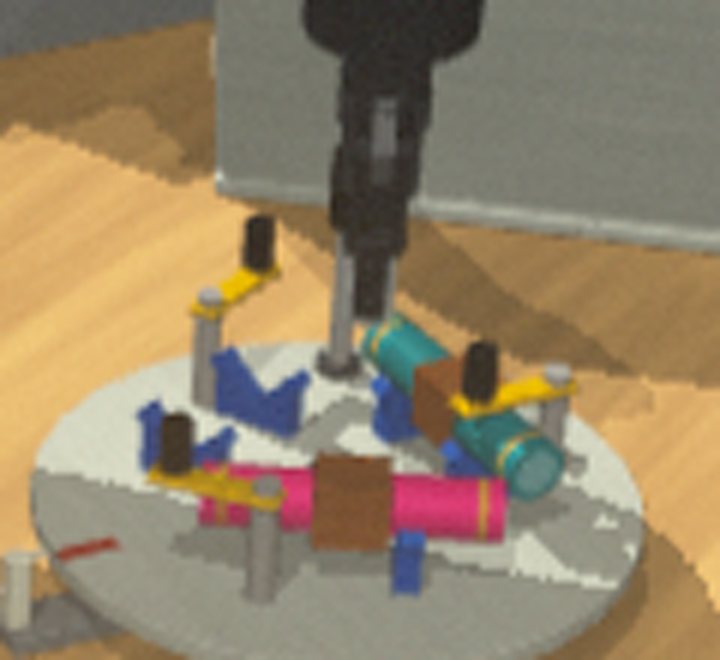

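View pics/t14.png

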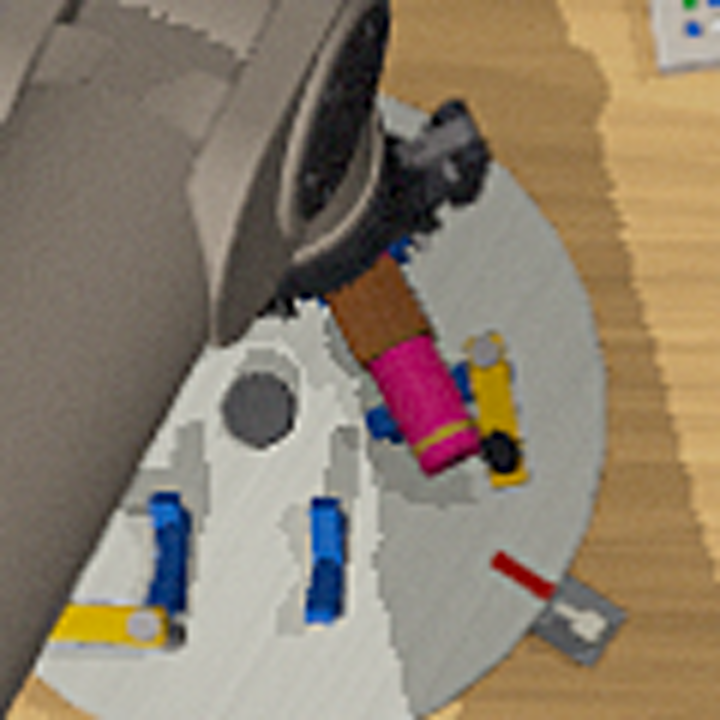

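Run:
```python
from meas import *
s=load("scene14"); c=lambda x,y:((x+.5)/6-.5+330,(y+.5)/6-.5+140)
L=plane(s,c(201,497),.08)[0];R=plane(s,c(506,511),.08)[0]; print(L,R,np.linalg.norm(R-L)); m=(L+R)/2; cl=[plane(s,c(x,y),.097)[0] for x,y in((316,456),(392,459))]; print(m,np.mean(cl,0))
x=np.array([.875,.485]); seat=np.array([.5903,.086]); print("x off",(m[:2]-seat)@x,(np.mean(cl,0)[:2]-seat)@x)
# plates in this view: near plate top (408,533) 
P=plane(s,c(408,535),.078)[0]; print("plate+ x",(P[:2]-seat)@x)
t=load("top14"); ct=lambda x,y:((x+.5)/6-.5+180,(y+.5)/6-.5+150)
P=plane(t,ct(455,385),.08)[0];Q=plane(t,ct(395,248),.08)[0]; print("top plates x",(P[:2]-seat)@x,(Q[:2]-seat)@x); 
E=plane(t,ct(450,458),.085)[0]; C=[plane(t,ct(x,y),.097)[0] for x,y in((372,358),(432,332))]; print("end-",(E[:2]-seat)@x,"collar - edge",[(q[:2]-seat)@x for q in C])
```

```text
[0.53591044 0.05164228 0.08      ] [0.65652247 0.12536683 0.08      ] 0.14135971468017094
[0.59621645 0.08850456 0.08      ] [0.58867564 0.09993542 0.097     ]
x off 0.0063916084559073345 0.005337361875892179
plate+ x 0.0321255171552469
top plates x -0.03439159966749658 0.029967003925574363
end- -0.061949698108978345 collar - edge [np.float64(-0.01123290881505878), np.float64(-0.013085882992677938)]
```

Pink sits in the V's but about 6 mm off along +x. That is within the gap, but I'll regrip and slide it back while it is still free.

Request:
play_rows:
  increments:
    - [0,0,30,0,0,0,100]
    - [0,0,30,0,0,0,100]
    - [0,0,25,0,0,0,100]
    - [0,0,0,0,0,0,100]

```text
clock: 28.4
tcp_pos: [0.5972, 0.0883, 0.1044]
orientation: [-3.042, -0.782, -0.01]
contact_force: [-0.7, 0.3, -0.4]
grip_width: 0.0518
```

```bash
python3 plan.py .596 .089 .074 -61
```

```text
t28.4 tcp [0.5972 0.0883 0.1044] yaw-61.2 F [-0.7  0.3 -0.4] w0.0518 q1 -0.91 q7 -0.66
  delta tool mm [-0.8 -1.2 30.4] rot [ 0.001 -0.006 -0.003]  |d| 30.5
```

Request:
play_rows:
  increments:
    - [-1,-1,16,0,-0.006,0,100]
    - [-1,0,15,0,0,0,100]
    - [0,0,0,0,0,0,100]

```text
clock: 28.7
tcp_pos: [0.5956, 0.0881, 0.0728]
orientation: [3.042, 0.782, 0.002]
contact_force: [0.5, -0.3, 0.4]
grip_width: 0.052
```

Request:
play_rows:
  increments:
    - [0,0,2,0,0,0,100]
    - [0,0,0,0,0,0,200]
    - [0,0,0,0,0,0,200]
    - [0,0,0,0,0,0,200]
    - [0,0,0,0,0,0,200]
  force: 40

```text
clock: 29.2
tcp_pos: [0.5956, 0.0902, 0.0725]
orientation: [-3.039, -0.785, -0.003]
contact_force: [-0.8, 0.6, -2.2]
grip_width: 0.0332
```

```bash
python3 plan.py .591 .0863 .074 -61
```

```text
t29.2 tcp [0.5956 0.0902 0.0725] yaw-61.1 F [-0.8  0.6 -2.2] w0.0332 q1 -0.88 q7 -0.64
  delta tool mm [-5.9  1.2 -1.5] rot [-0.002 -0.002 -0.001]  |d| 6.2
```

Request:
play_rows:
  increments:
    - [0,0,-2,0,0,0,200]
    - [-3,0,0,0,0,0,200]
    - [-3,0,0,0,0,0,200]
    - [0,0,0,0,0,0,200]

```text
clock: 29.6
tcp_pos: [0.5902, 0.0863, 0.075]
orientation: [-3.041, -0.783, -0.004]
contact_force: [1.5, 0.6, -2.4]
grip_width: 0.0332
```

```bash
python3 plan.py .591 .0863 .0725 -61
```

```text
t29.6 tcp [0.5902 0.0863 0.075 ] yaw-61.1 F [ 1.5  0.6 -2.4] w0.0332 q1 -0.89 q7 -0.63
  delta tool mm [0.7 0.4 2.5] rot [-0.001 -0.003 -0.002]  |d| 2.6
```

Request:
play_rows:
  increments:
    - [0,0,3.5,0,0,0,200]
    - [0,0,1,0,0,0,200]
    - [0,0,0,0,0,0,100]
    - [0,0,0,0,0,0,100]
    - [0,0,0,0,0,0,100]

```text
clock: 30.1
tcp_pos: [0.591, 0.0868, 0.0717]
orientation: [-3.039, -0.783, -0.007]
contact_force: [-0.1, 0.1, -0.3]
grip_width: 0.0517
```

Request:
play_rows:
  increments:
    - [0,0,-15,0,0,0,100]
    - [0,0,-20,0,0,0,100]
    - [0,0,-30,0,0,0,100]
    - [0,0,-30,0,0,0,100]
    - [0,0,-20,0,0,0,100]

```text
clock: 30.6
tcp_pos: [0.5892, 0.085, 0.1913]
orientation: [-3.041, -0.78, 0.001]
contact_force: [0.5, 0.6, -0.8]
grip_width: 0.052
```

```bash
python3 plan.py .5340 .0318 .19
python3 - <<'E'
from bench import *
from meas import *
g=grab_frame("scene"); np.savez("pics/scene15.npz",**g); crop(g["color"],330,140,450,250,6,"s15")
f=grab_frame("top"); np.savez("pics/top15.npz",**f); crop(f["color"],180,150,300,270,6,"t15")
E
```

```text
t30.6 tcp [0.5892 0.085  0.1913] yaw-61.2 F [ 0.5  0.6 -0.8] w0.0520 q1 -0.99 q7 -0.74
  delta tool mm [-74.   20.1   1.2] rot [-0.002  0.     0.   ]  |d| 76.7
```

View pics/s15.png

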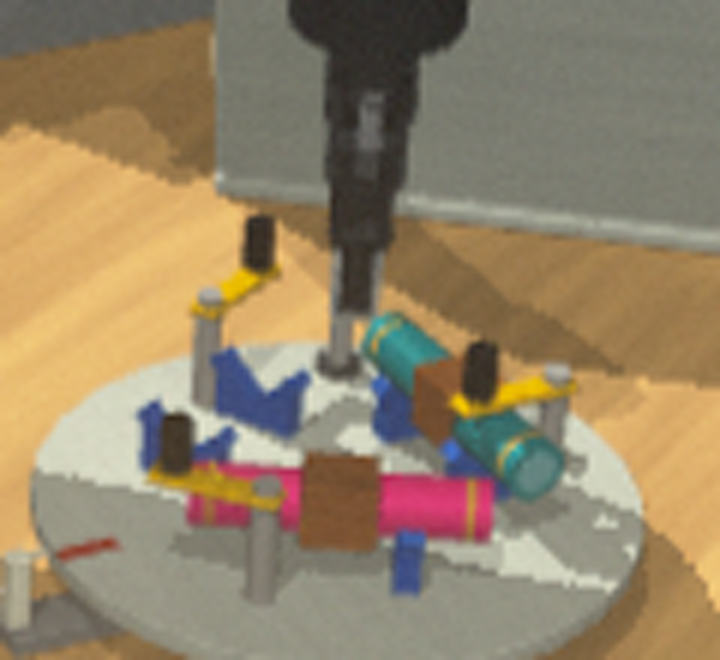

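View pics/t15.png

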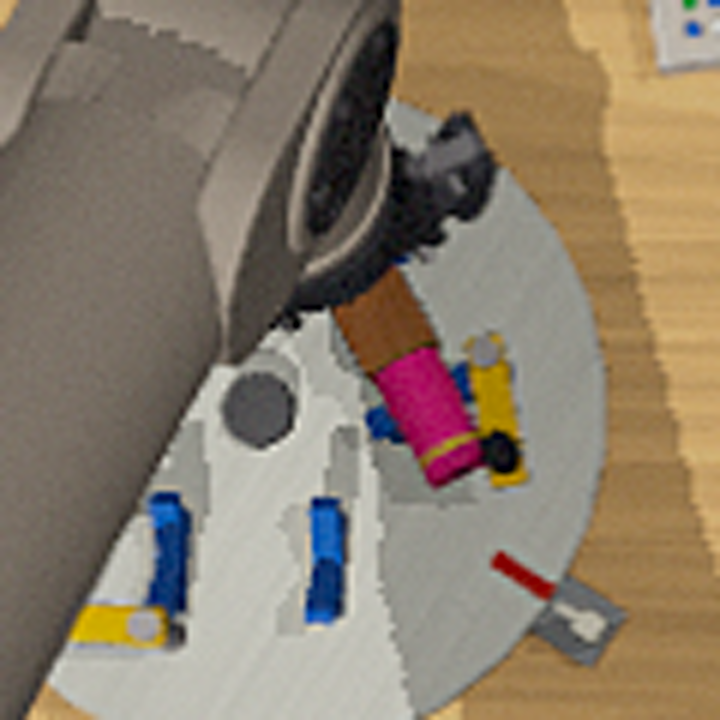

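```bash
python3 - <<'E'
from meas import *
t=load("top15");s=load("scene15")
ct=lambda x,y:((x+.5)/6-.5+180,(y+.5)/6-.5+150);cs=lambda x,y:((x+.5)/6-.5+330,(y+.5)/6-.5+140)
print("knob",tri(t,ct(501,452),s,cs(177,443)),"pivot",tri(t,ct(484,350),s,cs(267,488)))
E
python3 plan.py .534 .0318 .19 -77
```

```text
knob (array([0.53370315, 0.03243772, 0.11815219]), np.float64(0.0011708052974935203)) pivot (array([0.57733154, 0.0420281 , 0.10537973]), np.float64(0.002177576226119543))
t30.7 tcp [0.5905 0.085  0.1923] yaw-61.2 F [-0.   0.1  0.1] w0.0518 q1 -0.99 q7 -0.74
  delta tool mm [-75.2  19.4   2. ] rot [-0.002 -0.003  0.276]  |d| 77.6
```

Request:
play_rows:
  increments:
    - [-25,7,0,0,0,0,100]
    - [-25,6,0,0,0,0,100]
    - [-24,6,0,0,0,0.13,100]
    - [0,0,0,0,0,0.14,100]
    - [0,0,0,0,0,0,100]

```text
clock: 31.2
tcp_pos: [0.5322, 0.0312, 0.1927]
orientation: [-3.117, -0.351, -0.005]
contact_force: [-0.2, 0.2, 0.5]
grip_width: 0.0517
```

```bash
python3 plan.py .5337 .0324 .15 -77
```

```text
t31.2 tcp [0.5322 0.0312 0.1927] yaw-77.2 F [-0.2  0.2  0.5] w0.0517 q1 -1.05 q7 -0.89
  delta tool mm [ 1.6 -0.6 42.7] rot [-0.004 -0.004 -0.003]  |d| 42.7
```

Request:
play_rows:
  increments:
    - [1.5,-0.5,20,0,0,0,100]
    - [0,0,22,0,0,0,100]
    - [0,0,0,0,0,0,100]

```text
clock: 31.5
tcp_pos: [0.5341, 0.0326, 0.1498]
orientation: [-3.116, -0.369, -0.006]
contact_force: [-0.2, -0.2, 0.1]
grip_width: 0.0517
```

```bash
python3 plan.py .5337 .0324 .109 -77
```

```text
t31.5 tcp [0.5341 0.0326 0.1498] yaw-76.5 F [-0.2 -0.2  0.1] w0.0517 q1 -0.99 q7 -0.84
  delta tool mm [-0.6  0.2 40.8] rot [-0.003 -0.004  0.009]  |d| 40.8
```

Request:
play_rows:
  increments:
    - [-0.5,0,20,0,0,0,100]
    - [-0.5,0,19,0,0,0,100]
    - [0,0,0,0,0,0,100]

```text
clock: 31.8
tcp_pos: [0.5349, 0.0329, 0.1116]
orientation: [-3.115, -0.383, -0.008]
contact_force: [-0.3, 0.1, -0.1]
grip_width: 0.0519
```

```bash
python3 strap.py .5768 .0417 160 4
python3 - <<'E'
from bench import *
from meas import *
g=grab_frame("scene"); crop(g["color"],320,140,440,250,6,"s16")
E
```

```text
t31.80 theta -168.2 r 42.8 z 0.1116 yaw -76.0 F [-0.3  0.1 -0.1] w 0.0519
[35.  45.   2.7] [-0.002 -0.006 -0.14 ]
[ 53.2 -22.4   0. ] [0.   0.   0.14]
[-22.5 -53.2   0. ] [ 0.    0.   -0.14]
[-57.3   7.    0. ] [0.   0.   0.14]
```

View pics/s16.png

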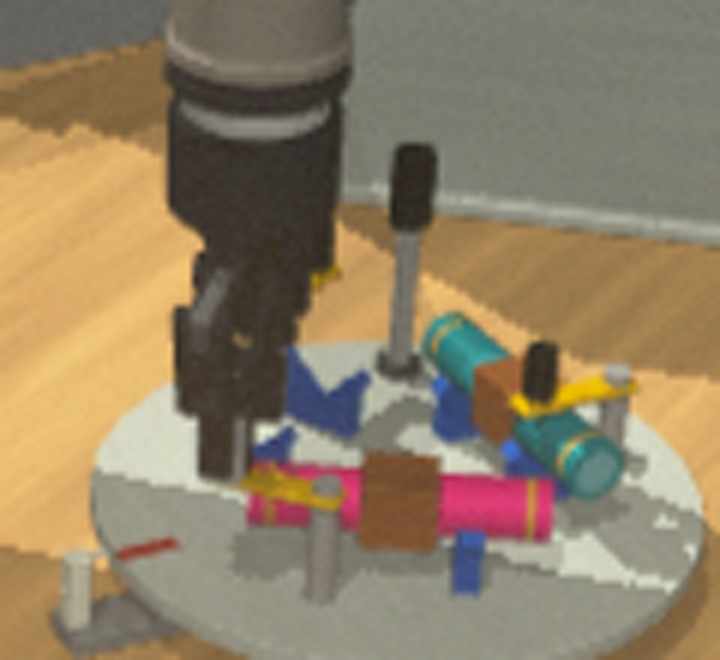

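Request:
play_rows:
  increments:
    - [-1,0,0,0,0,0,178]
    - [0,0,0,0,0,0,178]
    - [0,0,0,0,0,0,178]
  force: 20

```text
clock: 32.15
tcp_pos: [0.5367, 0.0324, 0.1159]
orientation: [-3.115, -0.385, -0.017]
contact_force: [-0.2, 0.6, -0.2]
grip_width: 0.026
```

```bash
sed -i 's/^print("t%.2f/th=to+(th-to+180)%360-180\nprint("t%.2f/' strap.py; python3 strap.py .5768 .0417 160 5
```

```text
t32.15 theta 193.0 r 41.2 z 0.1159 yaw -75.9 F [-0.2  0.6 -0.2] w 0.0260
[-2.5 -5.1  6.8] [-0.003 -0.011  0.134]
[ 0.3 -5.1  0. ] [0.    0.    0.115]
[ 0.3 -5.1  0. ] [0.    0.    0.115]
[ 0.3 -5.1  0. ] [0.    0.    0.115]
[ 0.3 -5.1  0. ] [0.    0.    0.115]
```

Request:
play_rows:
  increments:
    - [-2.5,-5,3,0,-0.01,0.12,178]
    - [0,-6,0,0,0,0.12,178]
    - [0,-6,0,0,0,0.12,178]
    - [0,-6,0,0,0,0.12,178]

```text
clock: 32.55
tcp_pos: [0.5342, 0.0539, 0.116]
orientation: [-3.112, 0.393, -0.007]
contact_force: [0.4, -1.4, -1.3]
grip_width: 0.026
```

```bash
python3 strap.py .5768 .0417 138 5
```

```text
t32.55 theta 164.0 r 44.3 z 0.1160 yaw -104.4 F [ 0.4 -1.4 -1.3] w 0.0260
[ 0.6 -3.9  7. ] [-0.006 -0.003  0.118]
[ 0.2 -4.   0. ] [0.    0.    0.091]
[ 0.2 -4.   0. ] [0.    0.    0.091]
[ 0.2 -4.   0. ] [0.    0.    0.091]
[ 0.2 -4.   0. ] [0.    0.    0.091]
```

Request:
play_rows:
  increments:
    - [0.5,-5.5,3,0,0,0.13,178]
    - [0.3,-5.5,0,0,0,0.12,178]
    - [0.3,-5.5,0,0,0,0.12,178]
    - [0.3,-5.5,0,0,0,0.12,178]

```text
clock: 32.95
tcp_pos: [0.5455, 0.074, 0.1151]
orientation: [-2.911, 1.163, -0.007]
contact_force: [0.8, 0.1, -1.1]
grip_width: 0.0255
```

```bash
python3 strap.py .5768 .0417 115 5; python3 -c "
from bench import r;print(r.get_obs()['joints'])"
```

```text
t32.95 theta 134.1 r 45.0 z 0.1151 yaw -133.6 F [ 0.8  0.1 -1.1] w 0.0255
[ 1.2 -2.8  6.2] [-0.008 -0.001  0.107]
[ 0.1 -2.9  0. ] [0.    0.    0.067]
[ 0.1 -2.9  0. ] [0.    0.    0.067]
[ 0.1 -2.9  0. ] [0.    0.    0.067]
[ 0.1 -2.9  0. ] [0.    0.    0.067]
[-1.09063649  0.84760535  1.2791707   2.01372405 -0.96595622  1.06950374
 -1.67589702]
```

Request:
play_rows:
  increments:
    - [1,-5,3,0,0,0.12,178]
    - [0.3,-5,0,0,0,0.09,178]
    - [0.3,-4,0,0,0,0.07,178]
    - [0,-2,0,0,0,0,178]

```text
clock: 33.35
tcp_pos: [0.5584, 0.0836, 0.1133]
orientation: [-2.714, 1.574, -0.004]
contact_force: [-5.9, -2.9, 1.4]
grip_width: 0.0256
```

```bash
python3 strap.py .5768 .0417 110 3
```

```text
t33.35 theta 113.7 r 45.7 z 0.1133 yaw -150.2 F [-5.9 -2.9  1.4] w 0.0256
[ 1.8 -0.7  4.3] [-0.005  0.     0.127]
[ 0.  -0.9  0. ] [0.    0.    0.021]
[ 0.  -0.9  0. ] [0.    0.    0.021]
```

One more push, as with the first strap, to about 10 N.

Request:
play_rows:
  increments:
    - [0,-3.5,0,0,0,0,178]
    - [0,-3.5,0,0,0,0,178]

```text
clock: 33.55
tcp_pos: [0.559, 0.0835, 0.113]
orientation: [2.714, -1.573, -0.007]
contact_force: [-9.4, -4.2, 4.9]
grip_width: 0.0258
```

```bash
python3 strap.py .5768 .0417 110 3
```

```text
t33.55 theta 113.1 r 45.4 z 0.1130 yaw -150.2 F [-9.4 -4.2  4.9] w 0.0258
[ 1.5 -0.6  4. ] [0.006 0.002 0.136]
[ 0.  -0.8  0. ] [0.    0.    0.018]
[ 0.  -0.8  0. ] [0.    0.    0.018]
```

Request:
play_rows:
  increments:
    - [0,4,0,0,0,0,140]
    - [0,0,0,0,0,0,130]
    - [0,0,-20,0,0,0,130]
    - [0,0,-40,0,0,0,130]
    - [0,0,-50,0,0,0,130]

```text
clock: 34.05
tcp_pos: [0.5537, 0.083, 0.2212]
orientation: [2.716, -1.561, -0.017]
contact_force: [2.5, 0.7, 0.1]
grip_width: 0.042
```

```bash
python3 plan.py .4983 .2476 .24 -114;python3 - <<'E'
from bench import *
from meas import *
g=grab_frame("scene"); crop(g["color"],320,140,440,250,6,"s17")
f=grab_frame("top"); crop(f["color"],160,150,300,280,5,"t17")
E
```

```text
t34.0 tcp [0.5537 0.083  0.2212] yaw-149.8 F [2.5 0.7 0.1] w0.0420 q1 -1.16 q7 -2.09
  delta tool mm [-170.2  -34.8  -18.5] rot [ 0.011  0.009 -0.624]  |d| 174.7
```

View pics/s17.png

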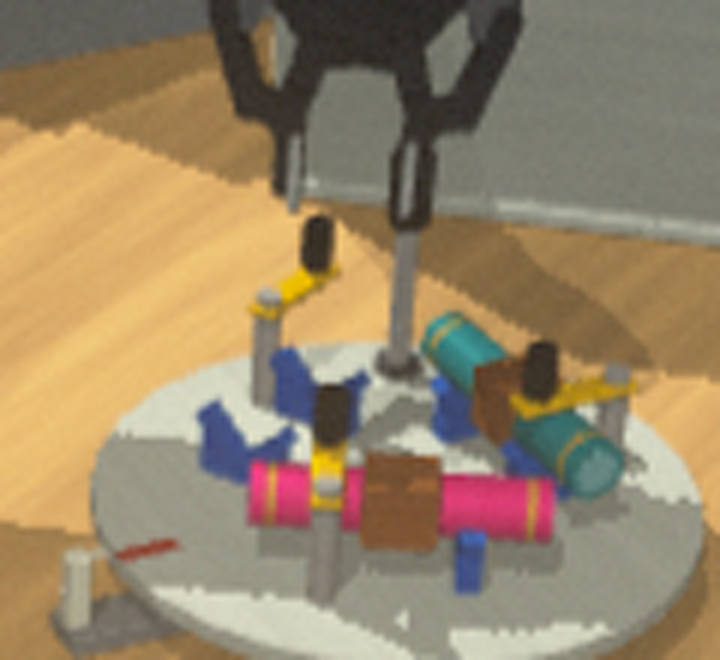

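View pics/t17.png

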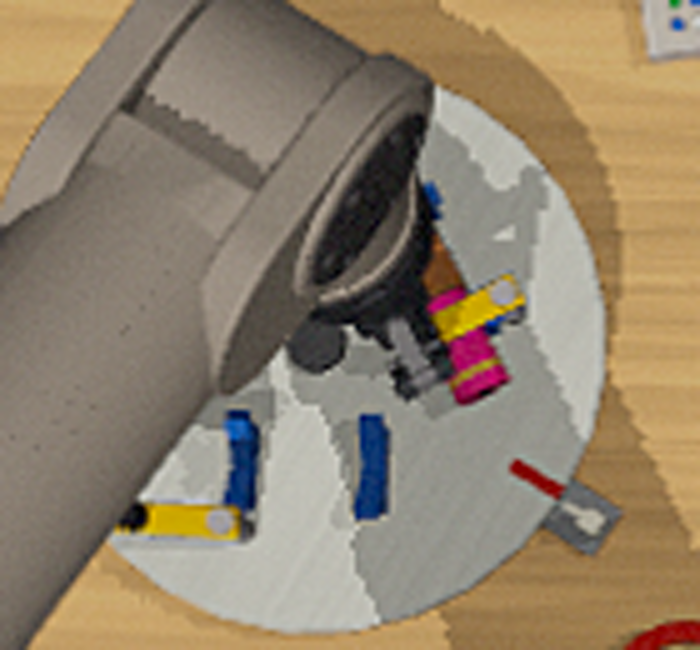

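Both straps lie across their barrels and the stripe is still at the post. Now to the crank.

Request:
play_rows:
  increments:
    - [0,0,-20,0,0,0,90]
    - [-35,-7,0,0,0,0,90]
    - [-35,-7,0,0,0,0,90]
    - [-35,-7,0,0,0,0,90]
    - [-35,-7,0,0,0,0,90]

```text
clock: 34.65
tcp_pos: [0.5144, 0.2169, 0.2526]
orientation: [-2.709, 1.565, -0.007]
contact_force: [0.1, 0.2, 0.3]
grip_width: 0.0554
```

Request:
play_rows:
  increments:
    - [0,0,0,0,0,-0.13,90]
    - [0,0,0,0,0,-0.13,90]
    - [0,0,0,0,0,-0.13,90]
    - [0,0,0,0,0,-0.13,90]
    - [0,0,0,0,0,-0.1,90]

```text
clock: 35.15
tcp_pos: [0.5132, 0.2276, 0.252]
orientation: [-3.067, 0.599, -0.016]
contact_force: [0.2, -0.2, -1.0]
grip_width: 0.0551
```

```bash
python3 plan.py .4993 .2478 .2 -114;python3 - <<'E'
from bench import *
from meas import *
o=r.get_obs();print(o["joints"].round(2))
f=grab_frame("top");np.savez("pics/top18.npz",**f); crop(f["color"],150,140,300,280,5,"t18")
g=grab_frame("scene");np.savez("pics/scene18.npz",**g)
E
```

```text
t35.1 tcp [0.5132 0.2276 0.252 ] yaw-112.1 F [ 0.2 -0.2 -1. ] w0.0551 q1 -1.43 q7 -1.90
  delta tool mm [-20.8 -12.6  52.1] rot [-0.018 -0.007  0.033]  |d| 57.5
[-1.43  0.54  1.28  1.87 -0.58  1.15 -1.9 ]
```

View pics/t18.png

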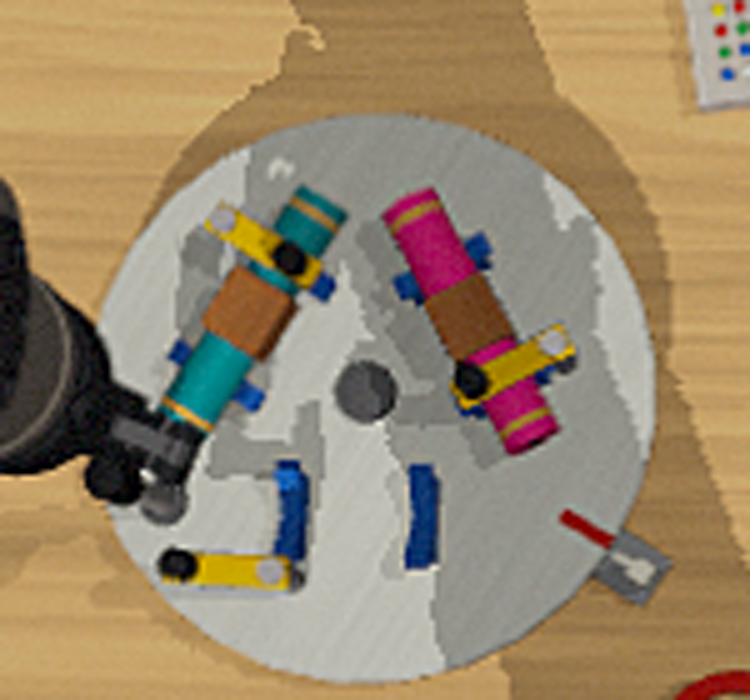

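Both barrels are seated under closed straps: teal's at (265,245), pink's at (515,365). The empty cradle's strap is still open. Grip the crank.

Request:
play_rows:
  increments:
    - [-10,-6,0,-0.018,-0.007,0.03,90]
    - [-10,-6,15,0,0,0,90]
    - [0,0,20,0,0,0,90]
    - [0,0,0,0,0,0,90]

```text
clock: 35.65
tcp_pos: [0.499, 0.2483, 0.2148]
orientation: [-3.066, 0.667, -0.0]
contact_force: [-0.1, 0.2, 0.5]
grip_width: 0.0553
```

```bash
python3 plan.py .4993 .2478 .185 -114
```

```text
t35.6 tcp [0.499  0.2483 0.2148] yaw-114.6 F [-0.1  0.2  0.5] w0.0553 q1 -1.44 q7 -1.94
  delta tool mm [ 0.5  0.4 29.8] rot [-0.004  0.001 -0.01 ]  |d| 29.8
```

Request:
play_rows:
  increments:
    - [0.5,0,18,0,0,0,90]
    - [0,0,14,0,0,0,90]
    - [0,0,0,0,0,0,90]

```text
clock: 35.95
tcp_pos: [0.4992, 0.2485, 0.1811]
orientation: [-3.066, 0.67, -0.001]
contact_force: [-0.9, -0.3, 0.3]
grip_width: 0.0553
```

```bash
python3 plan.py .4993 .2478 .144 -114
```

```text
t36.0 tcp [0.4992 0.2485 0.1811] yaw-114.6 F [-0.9 -0.3  0.3] w0.0553 q1 -1.41 q7 -1.91
  delta tool mm [ 0.4  0.7 37.1] rot [-0.004  0.    -0.011]  |d| 37.1
```

Request:
play_rows:
  increments:
    - [0.5,0.5,18,0,0,0,90]
    - [0,0,18,0,0,0,90]
    - [0,0,0,0,0,0,200]
    - [0,0,0,0,0,0,200]
    - [0,0,0,0,0,0,200]
  force: 40

```text
clock: 36.45
tcp_pos: [0.5014, 0.2472, 0.1471]
orientation: [-3.064, 0.674, -0.006]
contact_force: [1.8, -2.1, -8.8]
grip_width: 0.0205
```

Request:
play_rows:
  increments:
    - [0,0,0,0,0,0,200]

```text
clock: 36.55
tcp_pos: [0.5014, 0.2471, 0.1471]
orientation: [-3.064, 0.674, -0.007]
contact_force: [2.4, 0.6, -12.0]
grip_width: 0.0209
```

```bash
cat >> turn.py <<'E'
M=Ro.from_rotvec(o["orientation"]).as_matrix(); yv=M[:,1].copy();yv[2]=0;yv/=np.linalg.norm(yv);zv=np.array([0,0,-1.]);print("tilt fix",Ro.from_matrix(M.T@np.c_[np.cross(yv,zv),yv,zv]).as_rotvec().round(3),"q",o["joints"].round(2))
E
python3 turn.py 150 5
```

```text
crank ang 118.8 r 0.1180 z 0.1471 F [  2.4   0.6 -12. ] w 0.0209 t 36.55
[-8.7  9.8 -0.1]
[-5.9 11.6 -0.1]
[-4.6 12.2 -0.1]
[-3.3 12.6 -0.1]
[-1.9 12.9 -0.1]
tilt fix [-0.005 -0.003 -0.   ] q [-1.36  0.66  1.14  1.97 -0.73  0.99 -1.88]
```

Request:
play_rows:
  increments:
    - [-8,10,0,0,0,0,200]
    - [-6,12,0,0,0,0,200]
    - [-4.5,12,0,0,0,0,200]
    - [-3.5,12.5,0,0,0,0,200]
    - [-2,13,0,0,0,0,200]

```text
clock: 37.05
tcp_pos: [0.4592, 0.2072, 0.1472]
orientation: [-3.059, 0.666, -0.029]
contact_force: [4.7, 3.4, -11.1]
grip_width: 0.0205
```

```bash
sed -i 's/R=.12;/R=.119;/' turn.py; python3 turn.py 180 5
```

```text
crank ang 147.4 r 0.1177 z 0.1472 F [  4.7   3.4 -11.1] w 0.0205 t 37.05
[-2.4 13.3 -0.2]
[ 0.4 13.5 -0.2]
[ 1.9 13.4 -0.2]
[ 3.5 13.1 -0.1]
[ 4.9 12.6 -0.1]
tilt fix [-0.014 -0.016 -0.   ] q [-1.44  0.58  1.2   2.1  -0.7   0.91 -1.84]
```

Request:
play_rows:
  increments:
    - [-2,13,0,-0.007,-0.008,0,200]
    - [0.5,13.5,0,-0.007,-0.008,0,200]
    - [2,13.5,0,0,0,0,200]
    - [3.5,13,0,0,0,0,200]
    - [5,12.5,0,0,0,0,200]

```text
clock: 37.55
tcp_pos: [0.4404, 0.1507, 0.147]
orientation: [-3.061, 0.655, -0.002]
contact_force: [-1.9, 5.6, -6.1]
grip_width: 0.0203
```

```bash
python3 turn.py 208 5
```

```text
crank ang 176.6 r 0.1181 z 0.1470 F [-1.9  5.6 -6.1] w 0.0203 t 37.55
[ 4.4 12.2 -0.1]
[ 6.6 11.3 -0.1]
[ 7.7 10.5 -0.1]
[ 8.8  9.6 -0.1]
[ 9.8  8.5 -0.1]
tilt fix [-0.011  0.001  0.   ] q [-1.4   0.52  1.23  2.18 -0.66  0.89 -1.75]
```

Request:
play_rows:
  increments:
    - [4.5,12.5,0,-0.01,0,0,200]
    - [6.5,11.5,0,0,0,0,200]
    - [8,11,0,0,0,0,200]
    - [9,10,0,0,0,0,200]
    - [10,9,0,0,0,0,200]

```text
clock: 38.05
tcp_pos: [0.4507, 0.0932, 0.1469]
orientation: [-3.06, 0.643, 0.015]
contact_force: [-3.6, 4.4, -0.6]
grip_width: 0.0206
```

```bash
python3 turn.py 237 5
```

```text
crank ang -154.8 r 0.1188 z 0.1469 F [-3.6  4.4 -0.6] w 0.0206 t 38.05
[150.2   5.2  -1.9]
[  35.3 -146.2    1.4]
[-136.1  -64.     2.4]
[-90.1 120.4  -0.4]
[ 99.7 112.5  -2.6]
tilt fix [-0.012  0.012  0.   ] q [-1.26  0.5   1.21  2.18 -0.64  0.88 -1.64]
```

```bash
sed -i 's/^to,n=float(sys.argv\[1\]),int(sys.argv\[2\]);/to,n=float(sys.argv[1]),int(sys.argv[2]); a0=to+(a0-to+180)%360-180;/' turn.py; python3 turn.py 235 5
```

```text
crank ang -154.8 r 0.1188 z 0.1469 F [-3.6  4.4 -0.6] w 0.0206 t 38.05
[ 9.6  7.8 -0.2]
[10.5  6.6 -0.2]
[11.1  5.5 -0.2]
[11.6  4.3 -0.2]
[12.   3.  -0.2]
tilt fix [-0.012  0.012  0.   ] q [-1.26  0.5   1.21  2.18 -0.64  0.88 -1.64]
```

Request:
play_rows:
  increments:
    - [9.5,8,0,-0.01,0.01,0,200]
    - [10.5,6.5,0,0,0,0,200]
    - [11,5.5,0,0,0,0,200]
    - [11.5,4.5,0,0,0,0,200]
    - [12,3,0,0,0,0,200]

```text
clock: 38.55
tcp_pos: [0.4856, 0.0485, 0.1469]
orientation: [-3.066, 0.64, 0.024]
contact_force: [-5.6, 1.9, 3.7]
grip_width: 0.0202
```

```bash
python3 turn.py 265 5
```

```text
crank ang -127.4 r 0.1198 z 0.1469 F [-5.6  1.9  3.7] w 0.0202 t 38.55
[13.4  1.7 -0.2]
[13.4  1.  -0.2]
[13.4 -0.6 -0.2]
[13.3 -2.1 -0.2]
[13.  -3.6 -0.2]
tilt fix [-0.006  0.017  0.   ] q [-1.09  0.53  1.15  2.11 -0.64  0.91 -1.54]
```

Request:
play_rows:
  increments:
    - [13,2,0,-0.005,0.015,0,200]
    - [13,1,0,0,0,0,200]
    - [13,-0.5,0,0,0,0,200]
    - [13,-2,0,0,0,0,200]
    - [13,-3.5,0,0,0,0,200]

```text
clock: 39.05
tcp_pos: [0.5419, 0.0239, 0.1469]
orientation: [-3.072, 0.644, 0.025]
contact_force: [-6.2, 1.3, 2.9]
grip_width: 0.0206
```

```bash
python3 turn.py 295 5
```

```text
crank ang -97.8 r 0.1209 z 0.1469 F [-6.2  1.3  2.9] w 0.0206 t 39.05
[12.3 -6.3 -0.2]
[12.3 -5.9 -0.2]
[11.5 -7.3 -0.2]
[10.6 -8.5 -0.2]
[ 9.6 -9.7 -0.2]
tilt fix [ 0.001  0.016 -0.   ] q [-0.93  0.61  1.08  1.99 -0.67  0.97 -1.49]
```

```bash
sed -i 's/hx,hy=.5583,.1437/hx,hy=.5583,.1423/; s/R=.119;/R=.1195;/' turn.py; python3 turn.py 295 5
```

```text
crank ang -97.9 r 0.1195 z 0.1469 F [-6.2  1.3  2.9] w 0.0206 t 39.05
[13.  -4.5 -0.2]
[12.4 -5.9 -0.2]
[11.6 -7.3 -0.2]
[10.7 -8.6 -0.2]
[ 9.6 -9.8 -0.2]
tilt fix [ 0.001  0.016 -0.   ] q [-0.93  0.61  1.08  1.99 -0.67  0.97 -1.49]
```

Request:
play_rows:
  increments:
    - [13,-4.5,0,0,0.015,0,200]
    - [12.5,-6,0,0,0,0,200]
    - [11.5,-7.5,0,0,0,0,200]
    - [11,-9,0,0,0,0,200]
    - [10,-10,0,0,0,0,200]

```text
clock: 39.55
tcp_pos: [0.6061, 0.0317, 0.1469]
orientation: [3.07, -0.651, -0.021]
contact_force: [-6.7, -0.4, 2.7]
grip_width: 0.0205
```

```bash
python3 turn.py 325 5;python3 - <<'E'
from bench import *
from meas import *
g=grab_frame("scene"); crop(g["color"],310,120,460,270,5,"s19")
E
```

```text
crank ang -66.6 r 0.1205 z 0.1469 F [-6.7 -0.4  2.7] w 0.0205 t 39.55
[  7.7 -10.9  -0.2]
[  7.2 -11.   -0.2]
[  6.  -11.8  -0.1]
[  4.6 -12.4  -0.1]
[  3.2 -12.8  -0.1]
tilt fix [ 0.006  0.012 -0.   ] q [-0.85  0.7   1.03  1.84 -0.7   1.04 -1.52]
```

View pics/s19.png

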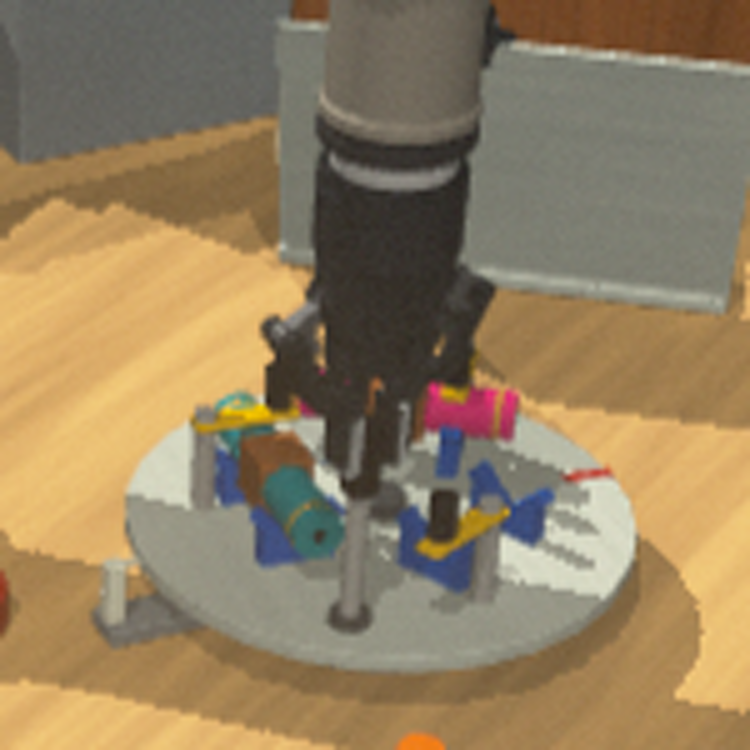

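The disc has turned about 175°: the stripe is at the far right (590,475), the grip holds the crank, and both barrels are still in place. Continuing.

Request:
play_rows:
  increments:
    - [8,-11,0,0.005,0.01,0,200]
    - [7,-11.5,0,0,0,0,200]
    - [6,-12,0,0,0,0,200]
    - [4.5,-12.5,0,0,0,0,200]
    - [3,-13,0,0,0,0,200]

```text
clock: 40.1
tcp_pos: [0.6553, 0.0695, 0.147]
orientation: [3.061, -0.659, -0.01]
contact_force: [-3.6, -3.4, -0.8]
grip_width: 0.0202
```

```bash
python3 turn.py 355 5
```

```text
crank ang -36.9 r 0.1213 z 0.1470 F [-3.6 -3.4 -0.8] w 0.0202 t 40.1
[  0.4 -13.5  -0.2]
[  0.7 -13.3  -0.2]
[ -0.8 -13.3  -0.1]
[ -2.2 -13.1  -0.1]
[ -3.7 -12.8  -0.1]
tilt fix [ 0.011  0.004 -0.   ] q [-0.84  0.77  1.01  1.71 -0.72  1.09 -1.6 ]
```

Request:
play_rows:
  increments:
    - [0.7,-13,0,0.01,0.004,0,200]
    - [0.5,-13,0,0,0,0,200]
    - [-1,-13,0,0,0,0,200]
    - [-2.5,-13,0,0,0,0,200]
    - [-4,-13,0,0,0,0,200]

```text
clock: 40.6
tcp_pos: [0.6784, 0.1219, 0.1471]
orientation: [3.052, -0.672, 0.011]
contact_force: [0.3, -5.1, -4.7]
grip_width: 0.0205
```

```bash
python3 turn.py 385 5
```

```text
crank ang -9.6 r 0.1218 z 0.1471 F [ 0.3 -5.1 -4.7] w 0.0205 t 40.6
[ -6.8 -13.1  -0.3]
[ -6.2 -13.   -0.3]
[ -7.8 -12.2  -0.3]
[ -9.2 -11.1  -0.3]
[-10.5 -10.   -0.3]
tilt fix [ 0.014 -0.011  0.   ] q [-0.89  0.81  1.01  1.64 -0.73  1.11 -1.69]
```

```bash
sed -i 's/hx,hy=.5583/hx,hy=.5597/; s/R=.1195;/R=.1198;/' turn.py; python3 turn.py 383 5
```

```text
crank ang -9.7 r 0.1204 z 0.1471 F [ 0.3 -5.1 -4.7] w 0.0205 t 40.6
[ -4.9 -12.8  -0.2]
[ -5.8 -12.4  -0.2]
[ -7.1 -11.7  -0.2]
[ -8.4 -10.8  -0.2]
[-9.6 -9.7 -0.2]
tilt fix [ 0.014 -0.011  0.   ] q [-0.89  0.81  1.01  1.64 -0.73  1.11 -1.69]
```

Request:
play_rows:
  increments:
    - [-5,-13,0,0.013,-0.01,0,200]
    - [-6,-12.5,0,0,0,0,200]
    - [-7,-12,0,0,0,0,200]
    - [-8.5,-11,0,0,0,0,200]
    - [-9.5,-10,0,0,0,0,200]

```text
clock: 41.1
tcp_pos: [0.6731, 0.1831, 0.1471]
orientation: [3.052, -0.686, 0.016]
contact_force: [0.5, -6.2, -3.6]
grip_width: 0.0205
```

```bash
python3 turn.py 413 5
```

```text
crank ang 19.8 r 0.1206 z 0.1471 F [ 0.5 -6.2 -3.6] w 0.0205 t 41.1
[-10.9  -8.7  -0.2]
[-11.4  -7.9  -0.2]
[-12.2  -6.6  -0.2]
[-12.9  -5.1  -0.2]
[-13.4  -3.6  -0.2]
tilt fix [ 0.01  -0.012  0.   ] q [-0.97  0.83  1.01  1.62 -0.75  1.13 -1.78]
```

Request:
play_rows:
  increments:
    - [-11,-9,0,0.01,-0.012,0,200]
    - [-11.5,-8,0,0,0,0,200]
    - [-12,-6.5,0,0,0,0,200]
    - [-13,-5,0,0,0,0,200]
    - [-13,-3.5,0,0,0,0,200]

```text
clock: 41.6
tcp_pos: [0.6361, 0.2354, 0.1472]
orientation: [3.058, -0.696, 0.023]
contact_force: [3.5, -4.7, -5.6]
grip_width: 0.0207
```

```bash
python3 turn.py 443 5
```

```text
crank ang 50.6 r 0.1204 z 0.1472 F [ 3.5 -4.7 -5.6] w 0.0207 t 41.6
[-13.5  -1.9  -0.2]
[-13.5  -1.   -0.2]
[-13.5   0.6  -0.2]
[-13.4   2.1  -0.2]
[-13.1   3.6  -0.2]
tilt fix [ 0.002 -0.016  0.   ] q [-1.09  0.8   1.03  1.67 -0.75  1.1  -1.86]
```

Request:
play_rows:
  increments:
    - [-13.5,-2,0,0,-0.015,0,200]
    - [-13.5,-1,0,0,0,0,200]
    - [-13.5,0.5,0,0,0,0,200]
    - [-13.5,2,0,0,0,0,200]
    - [-13,3.5,0,0,0,0,200]

```text
clock: 42.1
tcp_pos: [0.5783, 0.2611, 0.1471]
orientation: [3.058, -0.699, 0.026]
contact_force: [4.9, -2.8, -6.4]
grip_width: 0.0206
```

```bash
python3 turn.py 468 5
```

```text
crank ang 81.1 r 0.1202 z 0.1471 F [ 4.9 -2.8 -6.4] w 0.0206 t 42.1
[-10.5   4.2  -0.2]
[-10.2   4.7  -0.2]
[-9.7  5.7 -0.2]
[-9.1  6.6 -0.2]
[-8.5  7.4 -0.1]
tilt fix [ 0.    -0.017  0.   ] q [-1.22  0.75  1.06  1.79 -0.74  1.05 -1.9 ]
```

Request:
play_rows:
  increments:
    - [-11,4.5,0,0,-0.015,0,200]
    - [-10,5,0,0,0,0,200]
    - [-10,6,0,0,0,0,200]
    - [-9.5,7,0,0,0,0,200]
    - [-9,8,0,0,0,0,200]

```text
clock: 42.6
tcp_pos: [0.5245, 0.257, 0.1471]
orientation: [-3.06, 0.699, -0.029]
contact_force: [6.2, -1.2, -8.9]
grip_width: 0.0204
```

```bash
python3 turn.py 480 4
```

```text
crank ang 107.1 r 0.1200 z 0.1471 F [ 6.2 -1.2 -8.9] w 0.0204 t 42.6
[-4.7  4.9 -0.1]
[-4.6  5.  -0.1]
[-4.3  5.2 -0.1]
[-4.   5.5 -0.1]
tilt fix [-0.007 -0.018 -0.   ] q [-1.33  0.68  1.1   1.92 -0.73  0.99 -1.91]
```

Request:
play_rows:
  increments:
    - [-5,5,0,-0.006,-0.018,0,200]
    - [-4.5,5,0,0,0,0,200]
    - [-4.5,5.5,0,0,0,0,200]
    - [-4,5.5,0,0,0,0,200]
    - [0,0,0,0,0,0,200]

```text
clock: 43.1
tcp_pos: [0.5015, 0.2472, 0.1471]
orientation: [-3.059, 0.698, -0.013]
contact_force: [-1.6, -5.1, -2.4]
grip_width: 0.0205
```

```bash
python3 turn.py 480 2;python3 - <<'E'
from bench import *
from meas import *
f=grab_frame("top");np.savez("pics/top20.npz",**f); crop(f["color"],150,140,300,280,5,"t20")
H=hsv(f)
roi=np.zeros(H.shape[:2],bool); roi[228:264,250:285]=1
for cc,a,l in comps(((H[...,0]<6)|(H[...,0]>174))&(H[...,1]>140)&roi): 
    p=plane(f,cc,.046)[0]; print("stripe ang",cc,np.degrees(np.arctan2(p[1]-.1437,p[0]-.5583)))
E
```

```text
crank ang 119.0 r 0.1199 z 0.1471 F [-1.6 -5.1 -2.4] w 0.0205 t 43.1
[-0.5  0.9 -0. ]
[-0.6  0.9 -0. ]
tilt fix [-0.005 -0.007 -0.   ] q [-1.36  0.65  1.12  1.97 -0.72  0.98 -1.91]
stripe ang [266.56666667 245.93333333] -121.06863873554155
```

View pics/t20.png

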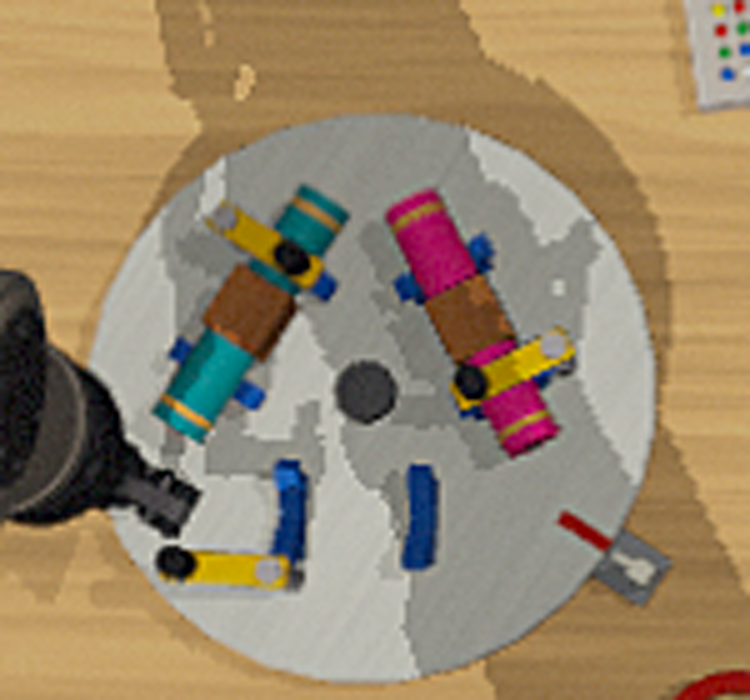

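Nearly there. I'll nudge about 1° further, since the initial stripe centroid was at row 245.4 and it is now at 245.9.

Request:
play_rows:
  increments:
    - [-1.5,2.5,0,0,0,0,200]
    - [-0.5,1.2,0,0,0,0,200]
    - [0,0,0,0,0,0,200]

```text
clock: 43.45
tcp_pos: [0.4998, 0.2462, 0.1471]
orientation: [-3.058, 0.696, -0.017]
contact_force: [1.6, -3.3, -6.6]
grip_width: 0.0207
```

```bash
python3 turn.py 480 2;python3 - <<'E'
from bench import *
from meas import *
f=grab_frame("top");np.savez("pics/top21.npz",**f)
for f in(load("top0"),load("top2"),f):
    H=hsv(f)
    roi=np.zeros(H.shape[:2],bool); roi[228:264,250:285]=1
    for cc,a,l in comps(((H[...,0]<6)|(H[...,0]>174))&(H[...,1]>140)&roi): 
        p=plane(f,cc,.046)[0]; print("stripe ang",cc,a,np.degrees(np.arctan2(p[1]-.1437,p[0]-.5583)))
E
```

```text
crank ang 120.0 r 0.1200 z 0.1471 F [ 1.6 -3.3 -6.6] w 0.0207 t 43.45
[0.1 0.1 0. ]
[-0.  0. -0.]
tilt fix [-0.007 -0.009 -0.   ] q [-1.37  0.65  1.13  1.98 -0.72  0.97 -1.9 ]
stripe ang [266.65517241 245.4137931 ] 29 -120.5325410142777
stripe ang [266.5 246. ] 28 -121.17001307983428
stripe ang [266.9375  245.21875] 32 -120.18510922708079
```

Run:
```python
from meas import *
for n in("top0","top21"):
    f=load(n); crop(f["color"],245,225,295,270,14,"p_"+n)
    H=hsv(f); roi=np.zeros(H.shape[:2],bool); roi[228:264,250:285]=1
    m=((H[...,0]<6)|(H[...,0]>174))&(H[...,1]>140)&roi; ys,xs=np.nonzero(m); print(cv2.fitLine(np.c_[xs,ys].astype(np.float32),cv2.DIST_L2,0,.01,.01).ravel())
```

```text
[  0.8558315    0.51725477 266.65518    245.41379   ]
[  0.8468071   0.5319001 266.9375    245.21875  ]
```

View pics/p_top0.png

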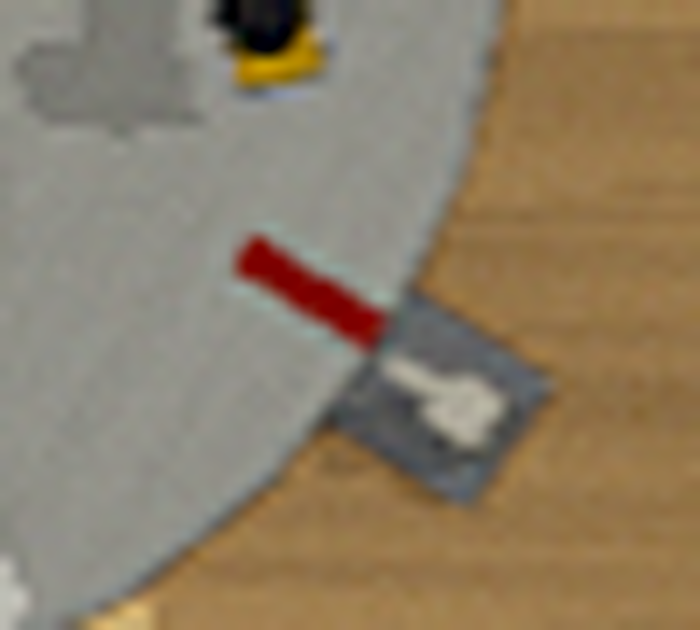

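View pics/p_top21.png

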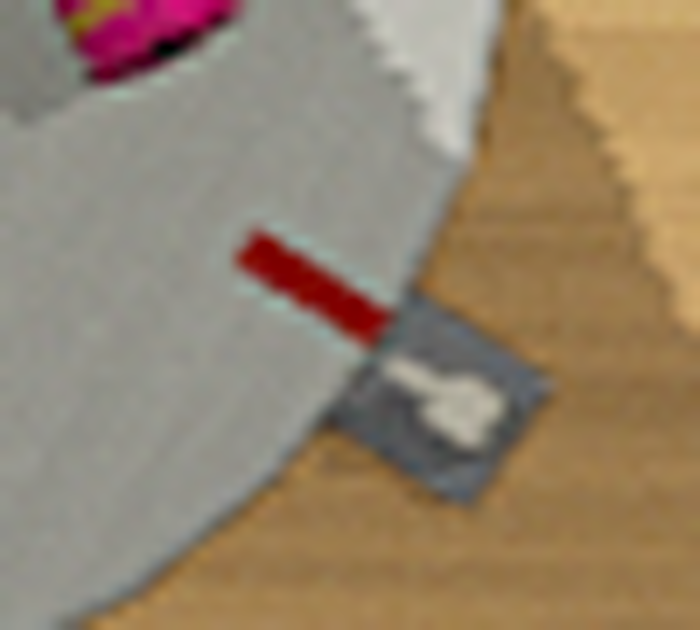

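The stripe at (310,290) points at the post's nib at (400,370), as in the first picture. Release and rise.

Request:
play_rows:
  increments:
    - [0,0,0,0,0,0,90]
    - [0,0,0,0,0,0,90]
    - [0,0,0,0,0,0,90]
    - [0,0,-25,0,0,0,90]
    - [0,0,-30,0,0,0,90]

```text
clock: 44.0
tcp_pos: [0.4974, 0.2478, 0.2024]
orientation: [-3.059, 0.694, -0.007]
contact_force: [-1.0, -0.3, -0.7]
grip_width: 0.0551
```

Request:
play_rows:
  increments:
    - [0,0,-40,0,0,0,60]
    - [0,0,-40,0,0,0,60]
    - [-30,0,0,0,0,0,60]
    - [-30,0,0,0,0,0,60]
    - [0,0,0,0,0,0,60]

```text
clock: 44.5
tcp_pos: [0.444, 0.2749, 0.2909]
orientation: [-3.051, 0.695, -0.012]
contact_force: [0.1, 0.3, -0.2]
grip_width: 0.0652
```

```bash
python3 plan.py .4993 .2478 .185;python3 - <<'E'
from bench import *
from meas import *
f=grab_frame("top");np.savez("pics/top22.npz",**f); cv2.imwrite("pics/top22.png",f["color"]); crop(f["color"],150,140,300,280,5,"t22")
g=grab_frame("scene");np.savez("pics/scene22.npz",**g);crop(g["color"],320,140,445,255,6,"s22")
H=hsv(f)
roi=np.zeros(H.shape[:2],bool); roi[228:264,250:285]=1
for cc,a,l in comps(((H[...,0]<6)|(H[...,0]>174))&(H[...,1]>140)&roi): 
    p=plane(f,cc,.046)[0]; print("stripe ang",cc,a,np.degrees(np.arctan2(p[1]-.1437,p[0]-.5583)))
E
```

```text
t44.5 tcp [0.444  0.2749 0.2909] yaw-115.7 F [ 0.1  0.3 -0.2] w0.0652 q1 -1.72 q7 -2.16
  delta tool mm [ 61.1   2.  106.2] rot [-0.014 -0.005 -0.   ]  |d| 122.5
stripe ang [266.87096774 245.12903226] 31 -120.13950897428997
```

View pics/t22.png

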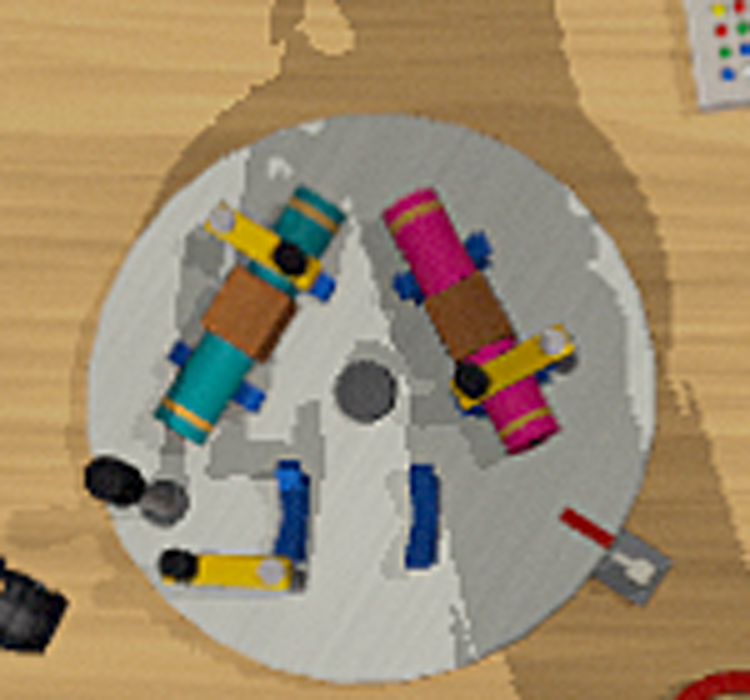

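View pics/s22.png

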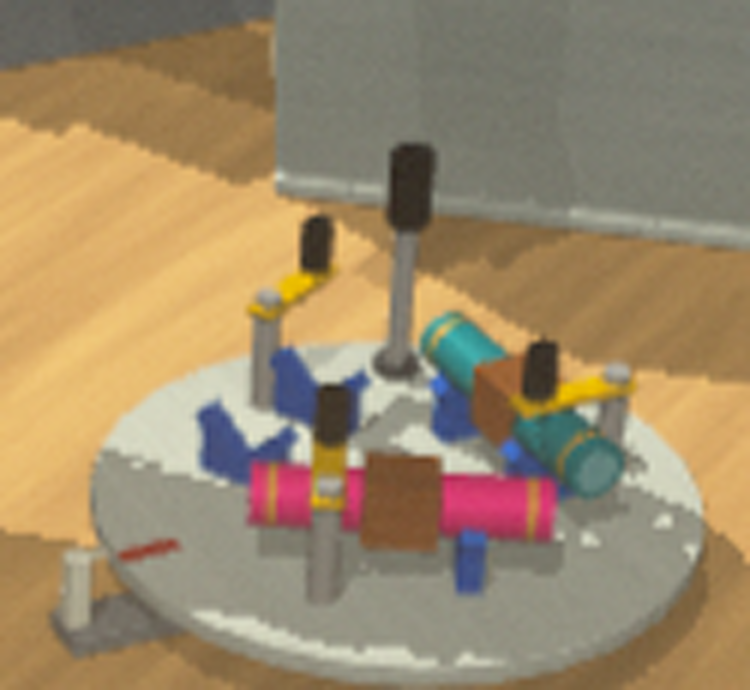

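View pics/top22.png

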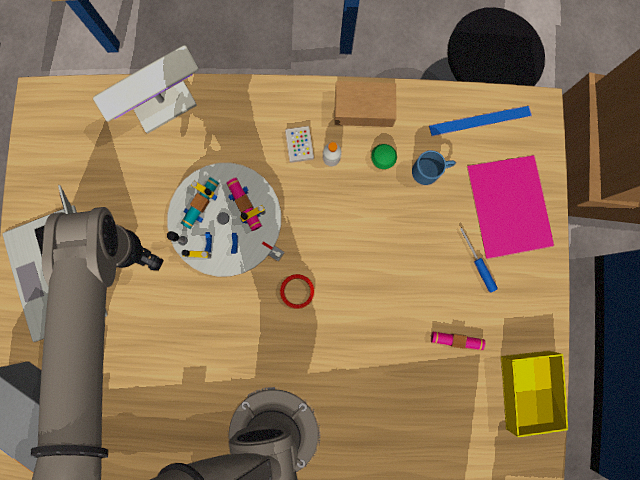

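Everything looks right: stripe at the post, both barrels under their straps, bystanders where they were. A last numeric check of strap closure and seat heights.

Run:
```python
from meas import *
t=load("top22");s=load("scene22")
ct=lambda x,y:((x+.5)/5-.5+150,(y+.5)/5-.5+140);cs=lambda x,y:((x+.5)/6-.5+320,(y+.5)/6-.5+140)
hub=np.array([.559,.143])
for n,kt,ks,pt,ps,want in(("teal",(290,257),(540,370),(222,217),(618,372),60+180),("pink",(470,380),(332,415),(554,342),(328,486),-60+180)):
    k=tri(t,ct(*kt),s,cs(*ks))[0];p=tri(t,ct(*pt),s,cs(*ps))[0]; d=k-p; print(n,k.round(4),p.round(4),"r",np.hypot(*d[:2]).round(4),"dir",np.degrees(np.arctan2(d[1],d[0]))%360,"want",want)
for n,b in(("teal",(80,100)),("pink",(160,175))):
    H=hsv(t);m=(H[...,0]>=b[0])&(H[...,0]<=b[1])&(H[...,1]>110)&(H[...,2]>40);m[:,:150]=0;m[:,270:]=0;m[:160]=0;m[260:]=0
    ys,xs=np.nonzero(m);D=deep(t,np.c_[xs,ys]);D=D[D[:,2]<.12];print(n,"tube top z pct90",np.percentile(D[:,2],[50,90]).round(4))
    lo=xs.argmin()
    E=[D[D[:,0]>np.percentile(D[:,0],85)],D[D[:,0]<np.percentile(D[:,0],15)]]
    print("  end heights",[np.percentile(e[:,2],80).round(4) for e in E])
```

```text
teal [0.6144 0.1734 0.1191] [0.6367 0.2117 0.1077] r 0.0443 dir 239.80456215853596 want 240
pink [0.5553 0.0812 0.1174] [0.5774 0.0418 0.1065] r 0.0451 dir 119.263358194791 want 120
teal tube top z pct90 [0.0925 0.0975]
  end heights [np.float64(0.0958), np.float64(0.0943)]
pink tube top z pct90 [0.0926 0.0977]
  end heights [np.float64(0.0966), np.float64(0.0953)]
```

Straps are within 1° of closed, tube tops are about 95 mm (expected 95), and both barrels are level. Handing in.

```bash
python3 -c "
from bench import r
print(r.hand_in())"
```

```text
the job is handed in; nothing more can be done
None
```

The job is done and handed in at about 45 s on the robot's clock.

**What I did**
- **Bearing test:** I rocked the empty turntable by its crank about 21° anticlockwise, then about 21° clockwise, and brought it back to within about 1° of the post.
- **Loading:** I laid the teal barrel and the left-hand pink barrel each in a cradle of its own. Pink first sat about 6 mm off along its axis, so I regripped it and slid it back. There was no orange barrel, and I left the look-alike pink one alone.
- **Straps:** I swung both straps onto their stops, pushing with about 10 N at the knob.
- **Full turn:** I gave the loaded turntable one full turn anticlockwise by the crank, released it and moved clear.

**What the last checks showed**
- **Stripe:** it is at the post at -120.1°, against -120.5° in the first picture.
- **Straps:** they point at 239.8° and 119.3°, where 240° and 120° would be fully closed.
- **Barrels:** the tube tops stand at about 95 mm and level, as they should when seated.
- **Bystanders:** they look unmoved in the last top picture. I did not measure them.

**What disagreed**
- The turntable's centre from the cameras was about 2 mm off the one the crank's path gave, so I corrected the circle partway through the turn.
- The scene camera read the barrels on the bench 5–10 mm away from the top camera. I used the top camera for the grasps, and both fitted.

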